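# Stack the rinsed stack-nest trays on the dryer and switch it on

## Task

Set the rinsed course trays to dry: build all the trays on the bench into one stack on the dryer's socket, every tray turned end for end against what is beneath it (the bottom one against the socket) so that it stands on the lugs and does not nest, and have every practice block lying in a tray of the stack. Then, once the stack is loaded, use the tip of the stylus (not the gripper) to flip on the one rocker whose place, counted from the left as the robot faces the panel, is the number of trays, by pressing its near end down, and leave the other rockers off. Finally lay the stylus back in its cradle as it lay before, and do not shift the vice, the drill kit or the rinse bottle.

Things in the scene. Friction and masses are not known exactly. Their poses are not given: they have to be found in the camera images.
- tray1: Grey plastic stack-nest tray, 148 x 63 x 45 mm, 0.1-0.16 kg; up to 4 alike, some absent. Origin: centre of its underside; x along its length, z up. Upright rim band, 63 mm wide outside, 2.5 mm thick, from 27 to 45 mm up: grip it across the width at mid length, 36 mm up. Below, the walls draw in to a base 132 x 47 mm (inside floor 102 x 43 mm, 3 mm thick).
- tray2: As tray1. Lugs are shelves inside the rim, 5 mm below its top. Its +x end has ONE lug in the middle (18 mm wide) and two foot columns at the corners; its -x end has TWO lugs in the corners and one foot column in the middle. The dark drain slots in its floor run from the -x end to a little past the middle; the floor is blank at the +x (one-lug) end.
- tray3: As tray1. Set with its x axis opposite to that of the tray below, its feet stand on that tray's lugs: it rests 40 mm higher than that tray, its base inside the lower rim with about 4 mm play all round. Set the same way round it drops in and nests, only 18 mm higher.
- tray4: As tray1.
- dryer: Fixed white dryer base, 240 x 124 mm. Origin: on the bench under the middle of the socket; x along the socket, away from the robot. Rocker panel on the front deck (36 mm up), front edge at x = -144 mm. The socket's rim is 45 mm up, its lugs 40 mm up, placed as in a tray whose x axis is the dryer's (one at +x, two at -x): the bottom tray must have its x axis opposite to the dryer's.
- socket (a point): Centre of the socket, 40 mm above the bench: where the origin of the bottom tray comes to lie. Each further tray adds 40 mm.
- rocker1 (a joint): Leftmost, seen from the robot, of five rockers in a row across the panel (dryer y = +40 mm, then every 20 mm towards -y). Black cap 24 mm along the dryer's x, 9 mm wide. Joint in rad: 0 off (end nearest the robot up), 0.56 on (that end pressed fully down). Stays where it is left; about 1.6 N down on its near end moves it.
- rocker2 (a joint): Rocker 2 counted from the left; as rocker1.
- rocker3 (a joint): Rocker 3 counted from the left; as rocker1.
- rocker3_near (a point): Point on the top of rocker 3, 9 mm from its pivot on the near (robot) side, where to press; 47 mm above the bench when off, about 5 mm lower when on. It moves with the rocker.
- rocker4 (a joint): Rocker 4 counted from the left; as rocker1.
- rocker4_near (a point): Point on the top of rocker 4, 9 mm from its pivot on the near (robot) side, where to press; 47 mm above the bench when off, about 5 mm lower when on. It moves with the rocker.
- rocker5 (a joint): Rocker 5 counted from the left; as rocker1.
- block1: Practice block 1 of up to 3 alike (absent in some starts): beige rigid foam with three small drilled holes in the top, 18 (x) x 30 (y) x 18 (z) mm, 30 g. Origin: centre of its underside.
- block2: Practice block 2 of up to 3 alike (absent in some starts): beige rigid foam with three small drilled holes in the top, 18 (x) x 30 (y) x 18 (z) mm, 30 g. Origin: centre of its underside.
- block3: Practice block 3 of up to 3 alike (absent in some starts): beige rigid foam with three small drilled holes in the top, 18 (x) x 30 (y) x 18 (z) mm, 30 g. Origin: centre of its underside.
- cradle: Fixed steel cradle for the stylus: foot 125 x 44 x 6 mm, two forks (5 mm thick) at x = -60 and +20 mm, notches open upwards and flared, 14 mm wide at half height, floor 27 mm up, prong tops 40 mm up. The stylus lies along the cradle's x axis, tip to +x; fingers go between the forks. Origin: on the bench, 31.5 mm below the origin of the lying stylus.
- stylus: Metal stylus 152 mm long, 30 g: square handle 9 x 9 mm from x = -75 to +25 mm, then a 5 mm round rod to the ball tip. Origin on its axis; x points to the tip. In the cradle grip it near x = -5 mm.
- stylus_tip (a point): Centre of the stylus's 6 mm ball tip, 74 mm from the stylus's origin.
- vice: Bystander: small black bench vice, 110 mm across the foot, 118 mm high, origin under its middle. Not to be shifted.
- drill_kit: Bystander: black drill kit box 110 x 160 x 34 mm with a raised clear lid on its far side, origin under its middle. Not to be shifted.
- rinse_bottle: Bystander: white bottle, 60 mm diameter, 160 mm high, origin under its middle. Not to be shifted.
Not all that is in view belongs to the job. What is shaped like the cradle but green or red is not meant.

How it is judged:
By the outcome, as a careful person would: the job done as asked, in the order asked, and still so for the second after the job is handed in, with the robot touching nothing.
Of tray1, tray2, tray3, tray4 only 3 to 4 are there at a start; the rules pass over those that are not, and their reading is None.
Of block1, block2, block3 only 2 to 3 are there at a start; the rules pass over those that are not, and their reading is None.
At some moment in a run one of block1, block2, block3 may be knocked a few centimetres aside while the robot is not near it.
Once in a run the grip may slacken for a moment while it holds something.
It also fails if it takes over 208 s, if anything falls off the work surface, if the arm or the gripper's body presses on something with over 40 N, if the wrist force passes 120 N, or if a joint passes its speed limit or range.

## Robot

A 7-joint arm with a two-finger parallel gripper is mounted at the origin on the work surface. World frame = base frame: x ahead of the robot, y to its left, z up, the work surface at z = 0. Lengths are in mm, angles in rad, forces in N, time in s.
With the tool pointing down it reaches from about 400 to 875 mm from the base axis. Payload 4.4 kg.
Tool frame: the origin (TCP) lies on the centre line of the jaws, within the pads' length; the fingertips stand 8 mm ahead of it and the grasp point (between the pads) lies 11 mm behind it; x points along the fingers, z is the direction in which the jaws open and shut, and the axes are right-handed (so a half turn about x gives the same grasp; the last joint's range is limited). The gripper opens to 85 mm and grips with 20 to 120 N. Pads are 22 mm wide; open, the fingers measure 114 mm over their backs; the gripper's body (76 mm by 85 mm) begins 54 mm behind the grasp point. The pads swing forward as they close: fully open they stand 13 mm farther back than shut.
Start: joints at [-1.323, 0.628, 0.038, 1.517, -0.027, 0.996, -0.02], TCP at [200.615, 618.281, 239.313] pointing down, gripper open.
Joint ranges: [-3.06, 3.06], [-0.37, 2.12], [-1.25, 1.32], [0.18, 2.47], [-1.1, 4.24], [0.23, 1.98], [-2.94, 2.94]. Speed limits (rad/s): [2.57, 2.57, 3.14, 3.14, 3.14, 3.14, 3.14].

## Interface

Orientations are given as [roll, pitch, yaw] about the fixed x, y, z axes, in that order (R = Rz(yaw) Ry(pitch) Rx(roll)).
In Python, from cell import ctrl, get_image, camera_params gives the robot as it stands. The module is installed in compiled form; this text tells all that it offers.
- The arm moves only by the shell command python3 -m handwheel 'ROWS'. ROWS is text: rows parted by semicolons, each of 7 numbers parted by spaces: the opening, from -1 (shut) to 1 (fully open), then the shift along the tool's x, y, z in mm, then the turn, a rotation vector about the tool's x, y, z in rad. In form: grip x y z wx wy wz; .... A call has 1 to 10 rows; each row shifts and turns the pose as measured when the row begins, along the tool's axes as they then stand; what a row does not reach is not made up. A row lasts 1/10 s, in which the tool goes at most 50 mm and 8.59 degrees, less where a joint would pass 70% of its speed; a pose out of reach is approached as far as the arm can. A call with a gripper value outside its range is refused whole. The fingers move at their own pace and stop on an object; the grip force is fixed at half the most. Time passes only in rows, so rows that do not move let the fingers close. It gives the time, the measured TCP pose, the force and the opening at its end, in the units of the state.
- ctrl.read_state(): the state, without advancing time (a new reading comes with each control period).
- get_image(name): name is "scene" or "top" or "wrist"; returns the picture (384x512x3 uint8, blue, green, red); there is no depth.
- camera_params(name): a dict with "fx", "fy", "cx", "cy" (pixels), "eye" and "orientation" of the camera in the world. Camera axes: x right, y up, looking along -z (the intrinsics and any distortion apply to the point x, -y, -z); pixel columns grow to the right and rows downward; lengths in mm; the calibration is good to about 2 mm. A picture is of the moment at which its call begins: read the wrist's pose just before it. camera_params takes no time and is no camera call; for the wrist camera it gives the pose at the moment of the call.
- ctrl.finish_job(): hands the job in, once; it reports no verdict.
The state is a dict: "clock": time; "qpos": joint angles; "qd": joint speeds; "tau": joint torques, N m; "eef_pos": TCP position; "tool_rot": TCP orientation; "force": force on the tool from outside, world axes, zero at the start; "torque": the same for the moment, N m; "width": finger opening in mm.
Only numpy, scipy, OpenCV 4.12 (cv2) and the standard library are available. Lean on these libraries where they do the work, as an engineer would, in place of code of your own. Each camera call takes 0.05 s, during which the arm holds its last target.

## Working session

There is one attempt and no reset: what is moved stays moved. The work goes in short steps, Python scripts to look and compute and a shell command to move; the robot and the scene stay as the last step left them, time stands still between calls to the robot, and variables do not carry over. Pictures are saved under pics/ and viewed, and the job is handed in when it is done.

```bash
mkdir -p pics; ls
python3 - <<'E'
from cell import ctrl,get_image,camera_params
import cv2
s=ctrl.read_state();print(s)
for n in("scene","top","wrist"):
    p=camera_params(n);print(n,p)
    cv2.imwrite(f"pics/{n}0.png",get_image(n))
E
```

```text
pics
{'clock': 0.0, 'qpos': array([-1.32280414,  0.62936535,  0.03843945,  1.51835413, -0.02701712,
        0.99630014, -0.02005924]), 'qd': array([-8.07555496e-04, -8.83614694e-05,  4.97377050e-04,  8.06294555e-04,
        2.60515109e-04,  1.57971914e-03, -1.52326788e-03]), 'tau': array([ 1.13504284e-03, -5.63392997e+01,  1.22714102e+00, -1.93437016e+01,
        1.12896395e-02,  1.06587005e-02, -1.86386603e-05]), 'eef_pos': array([200.41333946, 617.69583063, 238.38100265]), 'tool_rot': array([-3.13621767,  1.56888715, -1.87927974]), 'force': array([-0.46445685, -0.79997254,  0.24277533]), 'torque': array([0.01608157, 0.03056488, 0.06419384]), 'width': 85.5450221891738}
scene {'fx': 472.5624652757274, 'fy': 472.5624652757274, 'cx': 256.3436940475873, 'cy': 194.49381926163065, 'eye': array([1408.28704009,  149.02002927,  924.23367833]), 'orientation': array([ 0.78797565, -0.01403882,  1.70148201])}
top {'fx': 358.82089841073935, 'fy': 358.82089841073935, 'cx': 252.68291049963756, 'cy': 191.59739031263632, 'eye': array([ 401.07815711,   47.76399905, 1254.51950775]), 'orientation': array([ 0.10707512, -0.00910309, -1.5982148 ])}
wrist {'fx': 339.09387803149235, 'fy': 339.09387803149235, 'cx': 257.3144317499046, 'cy': 191.37963422640567, 'eye': array([132.38080996, 639.21169946, 372.65280736]), 'orientation': array([-0.28628257,  0.00207661,  1.25826199])}
```

View pics/top0.png

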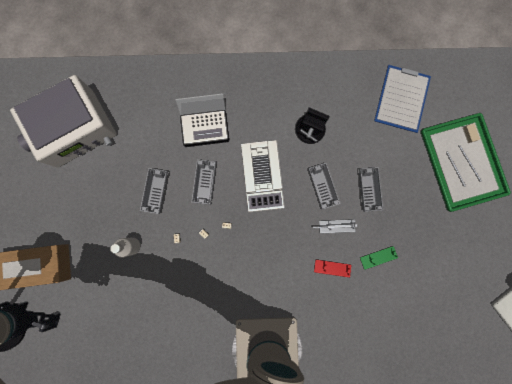

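View pics/scene0.png

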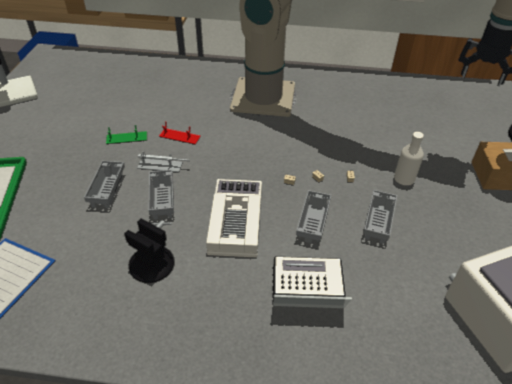

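View pics/wrist0.png

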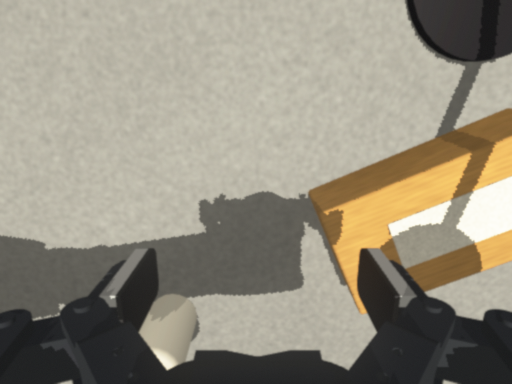

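```bash
cat > h.py <<'E'
import numpy as np,cv2
from scipy.spatial.transform import Rotation as R
from cell import ctrl,get_image,camera_params
def ray(p,u,v):
    d=np.array([(u-p['cx'])/p['fx'],-(v-p['cy'])/p['fy'],-1.])
    return R.from_euler('xyz',p['orientation']).apply(d)
def plane(p,u,v,z):
    d=ray(p,u,v);e=np.array(p['eye']);return e+d*(z-e[2])/d[2]
def proj(p,P):
    c=R.from_euler('xyz',p['orientation']).inv().apply(np.asarray(P,float)-p['eye'])
    return np.array([p['cx']+p['fx']*c[...,0]/-c[...,2],p['cy']-p['fy']*c[...,1]/-c[...,2]]).T
def T():
    s=ctrl.read_state();return np.array(s['eef_pos']),R.from_euler('xyz',s['tool_rot']),s
def to(target,yaw=None,rot=None):
    """shift in tool axes to reach target pos, rotvec; rot: desired R"""
    p,r,s=T()
    print('now',p.round(1),'w',round(s['width'],1),'F',s['force'].round(1),'t',round(s['clock'],2))
    print('axes z',r.as_matrix()[:,2].round(3),'x',r.as_matrix()[:,0].round(3))
    print('shift',r.inv().apply(np.array(target)-p).round(1))
    if rot is not None: print('rotvec',(r.inv()*rot).as_rotvec().round(3))
def down(ang):
    """tool down, jaw axis z at world angle ang (rad)"""
    x=np.array([0,0,-1.]);z=np.array([np.cos(ang),np.sin(ang),0]);y=np.cross(z,x)
    return R.from_matrix(np.array([x,y,z]).T)
def snap(n,f,scale=1,crop=None):
    p=camera_params(n);im=get_image(n);cv2.imwrite('pics/'+f+'_raw.png',im)
    o=im
    if crop: o=im[crop[1]:crop[3],crop[0]:crop[2]]
    if scale!=1:o=cv2.resize(o,None,fx=scale,fy=scale,interpolation=cv2.INTER_CUBIC)
    cv2.imwrite('pics/'+f+'.png',o);return im,p
E
python3 - <<'E'
from h import *
im=cv2.imread('pics/top0.png');p=camera_params('top')
o=im[130:280,130:400];cv2.imwrite('pics/c1.png',cv2.resize(o,None,fx=2.95,fy=2.95,interpolation=cv2.INTER_CUBIC))
hsv=cv2.cvtColor(im,cv2.COLOR_BGR2HSV)
m=cv2.inRange(hsv,(12,40,120),(35,255,255));m[:, :140]=0;m[:130]=0;m[260:]=0;m[:,300:]=0
for c in cv2.findContours(m,0,2)[0]:
    if cv2.contourArea(c)>5:
        r=cv2.minAreaRect(c);print(r,plane(p,*r[0],18).round(1))
print(proj(p,np.array([[400,0,0],[600,0,0],[400,200,0]])))
E
```

```text
((176.5, 238.0), (8.0, 5.0), 90.0) [381.3 297.1  18. ]
((203.25001525878906, 233.25001525878906), (6.363961219787598, 4.242640495300293), 45.0) [394.9 205.8  18. ]
((226.0, 225.0), (4.0, 8.0), 90.0) [420.9 127.5  18. ]
[[263.13740664 230.09867552]
 [261.41156648 173.24622358]
 [205.55561143 231.68746407]]
```

View pics/c1.png

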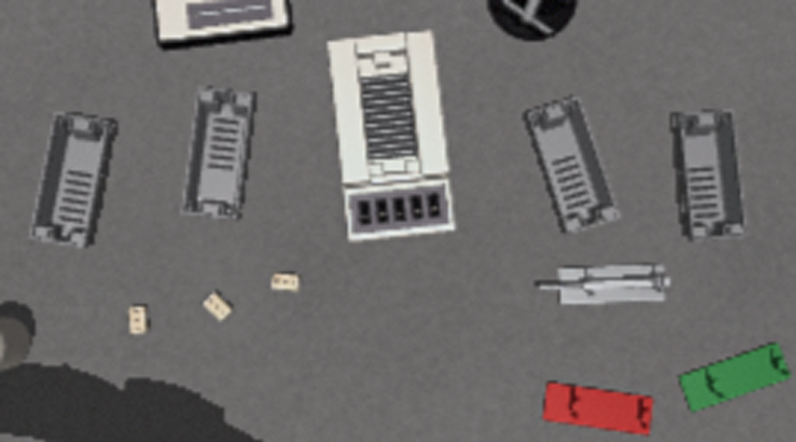

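Run:
```python
from h import *
p=camera_params('top')
q=lambda c,z:plane(p,130+c[0]/2.95,130+c[1]/2.95,z)
for n,cs in dict(A=[(55,112),(117,122),(88,247),(31,237)],B=[(198,86),(256,92),(240,219),(182,214)],C=[(524,106),(576,96),(619,217),(563,233)],D=[(671,112),(730,109),(745,235),(688,241)],cr=[(558,268),(664,263),(666,299),(560,305)]).items():
    P=np.array([q(c,45 if n!='cr' else 6) for c in cs]);d=P[0]+P[1]-P[2]-P[3]
    print(n,P.mean(0).round(1),'yaw',np.arctan2(d[1],d[0]).round(3))
for c in [(328,42),(433,31),(455,230),(348,241)]: print(q(c,40).round(1))
for y in [(536,284),(667,284)]: print('sty',q(y,31).round(1))
# view positions reach
print(down(np.pi/2).as_euler('xyz'), T()[1].as_matrix().round(3))
for n,b in [('A',(480,330,239))]:
    to(b,rot=down(np.pi/2))
    to(b,rot=down(-np.pi/2))
```

```text
A [542.5 364.5  45. ] yaw -0.207
B [569.1 196.7  45. ] yaw -0.137
C [ 546.5 -207.8   45. ] yaw 0.271
D [ 529.3 -366.7   45. ] yaw 0.062
cr [ 406.5 -258.2    6. ] yaw 0.003
[696.7  68.3  40. ]
[706.8 -55.1  40. ]
[472.7 -72.3  40. ]
[463.3  51.   40. ]
sty [ 408.4 -164.3   31. ]
sty [ 404.3 -315.6   31. ]
[-1.57079633  1.57079633  0.        ] [[-0.    -0.951  0.309]
 [-0.001  0.309  0.951]
 [-1.    -0.    -0.001]]
now [200.5 617.8 238.6] w 85.5 F [-0.1  0.3  0.8] t 0.15
axes z [ 0.309  0.951 -0.001] x [-0.    -0.001 -1.   ]
shift [-1.000e-01 -3.547e+02 -1.875e+02]
rotvec [-0.314 -0.001 -0.   ]
now [200.5 617.8 238.6] w 85.5 F [-0.1  0.3  0.8] t 0.15
axes z [ 0.309  0.951 -0.001] x [-0.    -0.001 -1.   ]
shift [-1.000e-01 -3.547e+02 -1.875e+02]
rotvec [ 2.828e+00 -0.000e+00  2.000e-03]<sys>:0: UserWarning: Gimbal lock detected. Setting third angle to zero since it is not possible to uniquely determine all angles.
```

```bash
python3 -m handwheel '1 0 0 0 -0.11 0 0; 1 0 0 0 -0.11 0 0; 1 0 0 0 -0.11 0 0; 1 0 -27 -41 0 0 0; 1 0 -27 -41 0 0 0; 1 0 -27 -41 0 0 0; 1 0 -27 -41 0 0 0; 1 0 -27 -41 0 0 0; 1 0 -27 -41 0 0 0; 1 0 -27 -41 0 0 0'
python3 - <<'E'
from h import *
to((470,280,240),rot=down(np.pi/2))
im,p=snap('wrist','w1');print(p)
E
```

```text
clock: 1.15
eef_pos: [396.1, 336.6, 234.1]
tool_rot: [1.656, 1.565, -3.01]
force: [1.2, 0.4, -1.0]
width: 85.2
now [396.1 336.6 234.1] w 85.2 F [ 1.2  0.4 -1. ] t 1.15
axes z [-0.047  0.999 -0.001] x [-0.006 -0.001 -1.   ]
shift [ -6.3 -71.1 -60. ]
rotvec [ 0.047 -0.001 -0.006]
{'fx': 339.09387803149235, 'fy': 339.09387803149235, 'cx': 257.3144317499046, 'cy': 191.37963422640567, 'eye': array([325.39292118, 332.42682037, 368.69030775]), 'orientation': array([-2.80106579e-01,  9.40961604e-04,  1.61922849e+00])}
```

View pics/w1.png

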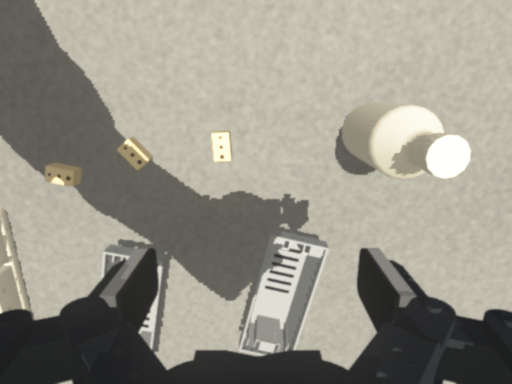

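```bash
python3 -m handwheel '1 -4 -46 -20 0.05 0 0; 1 -4 -46 -20 0 0 0; 1 -4 -46 -20 0 0 0; 1 -4 -46 -20 0 0 0; 1 -4 -46 -20 0 0 0; 1 -4 -46 -20 0 0 0; 1 -4 -40 -20 0 0 0; 1 0 0 0 0 0 0'
python3 - <<'E'
from h import *
to((715,200,260),rot=down(np.pi/2))
im,p=snap('wrist','w2',1.5)
E
```

```text
clock: 2.0
eef_pos: [711.4, 181.7, 258.1]
tool_rot: [2.706, 1.557, -2.028]
force: [0.9, -0.4, 0.1]
width: 85.7
now [711.4 181.7 258.1] w 85.7 F [ 0.9 -0.4  0.1] t 2.0
axes z [ 0.022  1.    -0.012] x [-0.006 -0.012 -1.   ]
shift [-2.1 -3.2 18.4]
rotvec [-0.022 -0.012 -0.006]
```

View pics/w2.png

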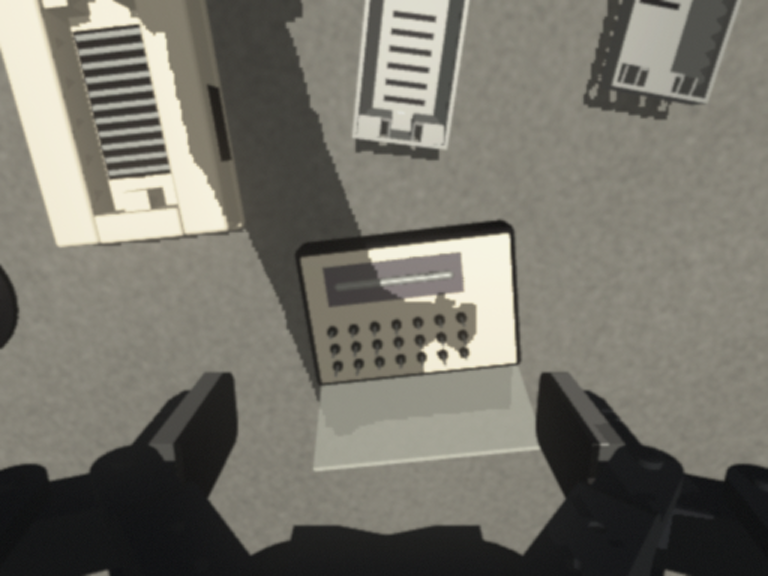

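```bash
python3 -m handwheel '1 0 48 4 -0.01 0 0; 1 0 48 4 0.05 0 0; 1 0 46 4 0.05 0 0; 1 0 0 0 0.04 0 0; 1 0 0 0 0 0 0'
python3 - <<'E'
from h import *
to((569,197,258),rot=down(np.pi/2-.137))
im,p=snap('wrist','w3',1.5)
E
```

```text
clock: 2.55
eef_pos: [553.5, 204.6, 253.0]
tool_rot: [2.145, 1.546, -2.717]
force: [0.7, -0.3, 0.7]
width: 85.6
now [553.5 204.6 253. ] w 85.6 F [ 0.7 -0.3  0.7] t 2.55
axes z [ 0.149  0.989 -0.013] x [-0.022 -0.01  -1.   ]
shift [ -5.3 -16.3  -5.2]
rotvec [-0.012 -0.013 -0.021]
```

View pics/w3.png

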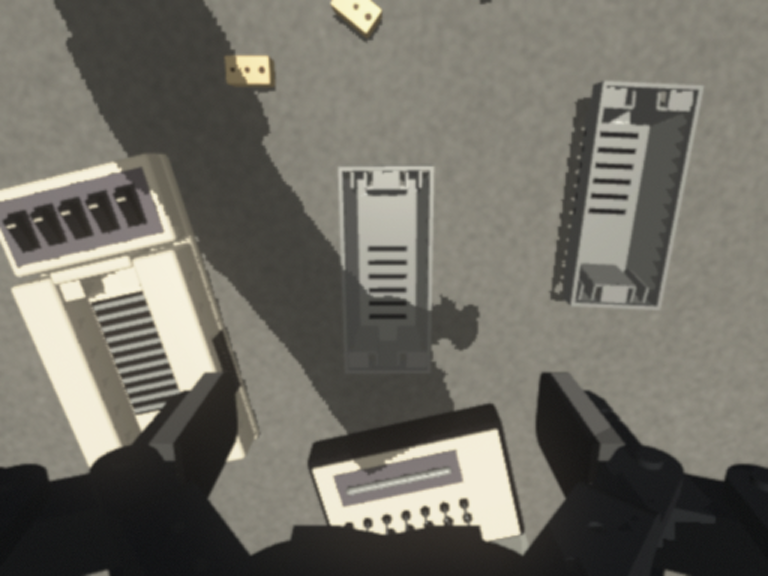

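```bash
cat >> h.py <<'E'
def rect(p,cs,z,s=1.5,lab=''):
    P=np.array([plane(p,c[0]/s,c[1]/s,z) for c in cs]);d=P[2]+P[3]-P[0]-P[1]
    print(lab,'ctr',P.mean(0).round(1),'yaw',np.arctan2(d[1],d[0]).round(3),'L',round(np.linalg.norm(d)/2),'W',np.linalg.norm(P[0]-P[1]).round())
    return P.mean(0),np.arctan2(d[1],d[0])
E
python3 - <<'E'
from h import *
p=camera_params('wrist')
c,y=rect(p,[(338,168),(433,168),(430,373),(347,373)],45,lab='B')
rect(p,[(602,81),(702,88),(659,307),(571,302)],45,lab='A')
to((c[0],c[1],100),rot=down(np.pi/2+y))
E
```

```text
B ctr [568.8 199.9  45. ] yaw -0.132 L 146 W 63.0
A ctr [541.  368.9  45. ] yaw -0.19 L 145 W 63.0
now [552.9 205.1 252.8] w 85.5 F [-1.3  0.7 -0.7] t 2.6
axes z [ 0.147  0.989 -0.013] x [-0.024 -0.01  -1.   ]
shift [152.4 -19.8  -0.9]
rotvec [-0.016 -0.013 -0.022]
```

```bash
python3 -m handwheel '1 36 -7 0 -0.016 -0.013 -0.022; 1 40 -7 0 0 0 0; 1 40 -6 0 0 0 0; 1 36 0 0 0 0 0; 1 0 0 0 0 0 0'
python3 - <<'E'
from h import *
to((568.8,199.9,22),rot=down(np.pi/2-.132))
E
```

```text
clock: 3.1
eef_pos: [578.0, 206.7, 98.6]
tool_rot: [-0.906, 1.559, 0.54]
force: [-1.4, 0.2, 0.3]
width: 85.1
now [578.  206.7  98.6] w 85.1 F [-1.4  0.2  0.3] t 3.1
axes z [0.124 0.992 0.007] x [ 0.01   0.006 -1.   ]
shift [76.5  9.  -8.4]
rotvec [0.007 0.007 0.009]
```

```bash
python3 -m handwheel '1 25 8 -8 0.007 0.007 0.009; 1 25 0 0 0 0 0; 1 24 0 0 0 0 0; 1 0 0 0 0 0 0'
python3 - <<'E'
from h import *
to((568.8,199.9,22),rot=down(np.pi/2-.132))
E
```

```text
clock: 3.5
eef_pos: [575.0, 202.3, 27.5]
tool_rot: [-0.985, 1.562, 0.456]
force: [-1.4, 0.2, -0.6]
width: 85.2
now [575.  202.3  27.5] w 85.2 F [-1.4  0.2 -0.6] t 3.5
axes z [0.13  0.992 0.005] x [ 0.008  0.004 -1.   ]
shift [ 5.4  5.9 -3.3]
rotvec [0.002 0.005 0.008]
```

```bash
python3 -m handwheel '1 5 6 -3 0 0.005 0.008; 1 0 0 0 0 0 0; 0 0 0 0 0 0 0; -1 0 0 0 0 0 0; -1 0 0 0 0 0 0; -1 0 0 0 0 0 0; -1 0 0 0 0 0 0;-1 0 0 0 0 0 0;-1 0 0 0 0 0 0'
python3 - <<'E'
from h import *
to((568.8,199.9,22),rot=down(np.pi/2-.132))
E
```

```text
clock: 4.4
eef_pos: [573.6, 202.2, 30.2]
tool_rot: [-1.034, 1.56, 0.408]
force: [0.3, 0.1, -1.0]
width: 61.6
now [573.6 202.2  30.2] w 61.6 F [ 0.3  0.1 -1. ] t 4.4
axes z [0.129 0.992 0.006] x [ 0.01   0.004 -1.   ]
shift [ 8.2  4.5 -3. ]
rotvec [0.003 0.006 0.009]
```

```bash
python3 -m handwheel '1 0 0 0 0 0 0; 1 0 0 0 0 0 0; 1 8 4 -3 0 0.006 0.009; 1 4 2 0 0 0 0; 1 2 0 0 0 0 0'
python3 - <<'E'
from h import *
to((568.8,199.9,20),rot=down(np.pi/2-.132))
snap('wrist','w4',1.5)
E
```

```text
clock: 4.9
eef_pos: [566.9, 199.9, 15.1]
tool_rot: [2.852, 1.57, -1.989]
force: [-0.7, 0.2, 0.1]
width: 85.7
now [566.9 199.9  15.1] w 85.7 F [-0.7  0.2  0.1] t 4.9
axes z [ 0.129  0.992 -0.001] x [-0.    -0.001 -1.   ]
shift [-4.9 -1.9  0.2]
rotvec [ 0.003 -0.001 -0.   ]
```

View pics/w4.png

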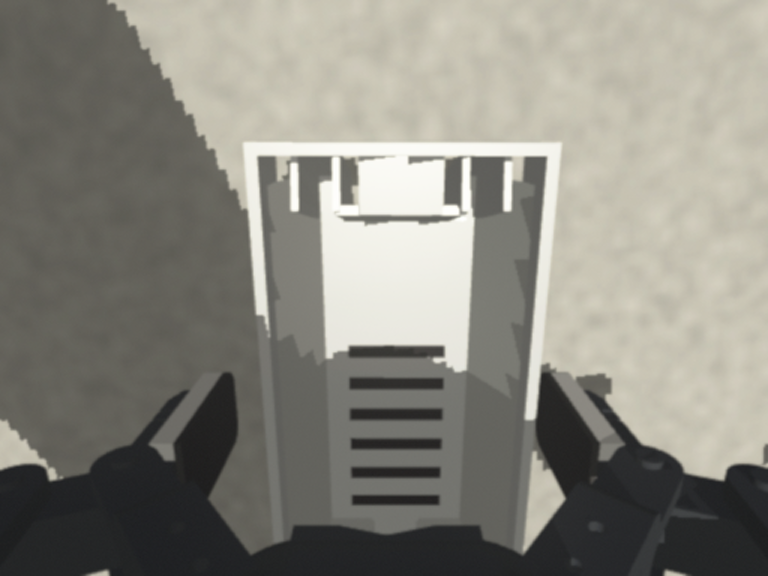

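```bash
python3 -m handwheel '1 -5 -2 0 0 0 0; 0 0 0 0 0 0 0; -1 0 0 0 0 0 0; -1 0 0 0 0 0 0; -1 0 0 0 0 0 0; -1 0 0 0 0 0 0;-1 0 0 0 0 0 0'
python3 - <<'E'
from h import *
to((568.8,199.9,22),rot=down(np.pi/2-.132))
E
```

```text
clock: 5.65
eef_pos: [569.2, 199.6, 20.6]
tool_rot: [2.954, 1.57, -1.887]
force: [-0.7, -0.4, -0.9]
width: 62.2
now [569.2 199.6  20.6] w 62.2 F [-0.7 -0.4 -0.9] t 5.65
axes z [ 0.129  0.992 -0.001] x [-0.    -0.001 -1.   ]
shift [-1.4  0.5  0.2]
rotvec [ 0.003 -0.001 -0.   ]
```

```bash
python3 -m handwheel '-1 -30 0 0 0 0 0; -1 -45 0 0 0 0 0; -1 -45 0 0 0 0 0; -1 -45 0 0 0 0 0; -1 -20 0 0 0 0 0; -1 0 0 0 0 0 0'
python3 - <<'E'
from h import *
to((569,200,200),rot=down(np.pi/2-.132))
im,p=snap('wrist','w5',1.5)
E
```

```text
clock: 6.25
eef_pos: [567.8, 199.1, 209.7]
tool_rot: [2.178, 1.564, -2.664]
force: [1.2, 0.5, -1.5]
width: 62.0
now [567.8 199.1 209.7] w 62.0 F [ 1.2  0.5 -1.5] t 6.25
axes z [ 0.129  0.992 -0.004] x [-0.006 -0.003 -1.   ]
shift [ 9.7 -1.1  1.1]
rotvec [ 0.003 -0.004 -0.006]
```

View pics/w5.png

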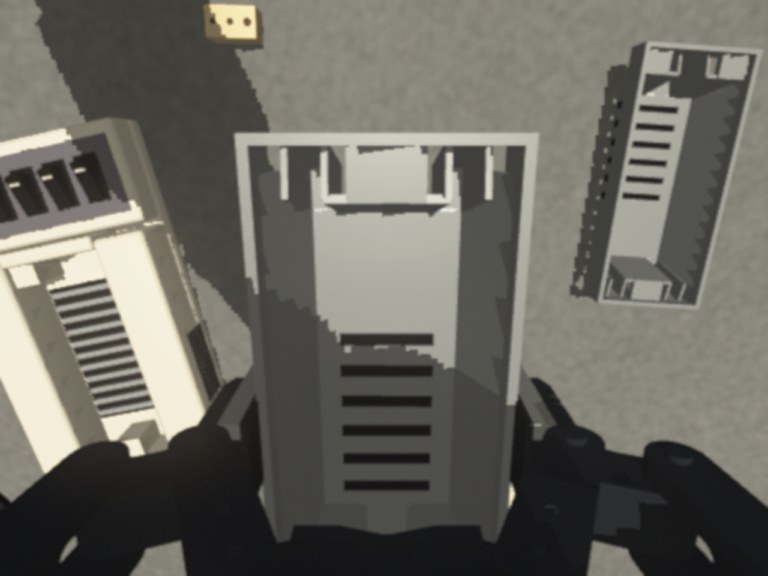

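```bash
python3 -m handwheel '-1 0 -35 0 0.1 0 0; -1 0 -35 -10 0.1 0 0; -1 0 0 0 0 0 0; -1 0 0 0 0 0 0'
python3 - <<'E'
from h import *
to((640,180,200),rot=down(np.pi/2+.075))
im,p=snap('wrist','w6',1.5)
E
```

```text
clock: 6.7
eef_pos: [629.9, 175.6, 198.9]
tool_rot: [2.244, 1.547, -2.803]
force: [-0.8, 0.4, -1.5]
width: 62.3
now [629.9 175.6 198.9] w 62.3 F [-0.8  0.4 -1.5] t 6.7
axes z [ 0.328  0.945 -0.015] x [-0.022 -0.008 -1.   ]
shift [-1.4 -8.   7.5]
rotvec [-0.409 -0.011 -0.021]
```

View pics/w6.png

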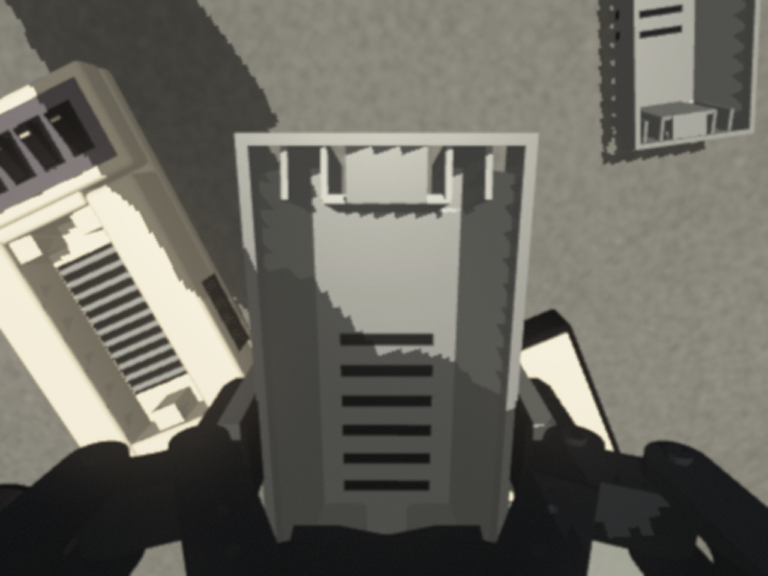

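```bash
python3 -m handwheel '-1 0 -4 3 -0.137 -0.011 -0.02; -1 0 -4 3 -0.137 0 0; -1 0 0 0 -0.13 0 0; -1 0 0 0 0 0 0; -1 0 0 0 0 0 0'
python3 - <<'E'
from h import *
to((640,180,200),rot=down(np.pi/2+.075))
im,p=snap('wrist','w7',1.5)
E
```

```text
clock: 7.25
eef_pos: [632.5, 180.0, 192.4]
tool_rot: [1.934, 1.558, -2.691]
force: [-0.3, 0.0, -1.2]
width: 62.0
now [632.5 180.  192.4] w 62.0 F [-0.3  0.  -1.2] t 7.25
axes z [-0.088  0.996 -0.005] x [-0.012 -0.006 -1.   ]
shift [-7.6 -7.3 -0.7]
rotvec [ 0.013 -0.005 -0.012]
```

View pics/w7.png

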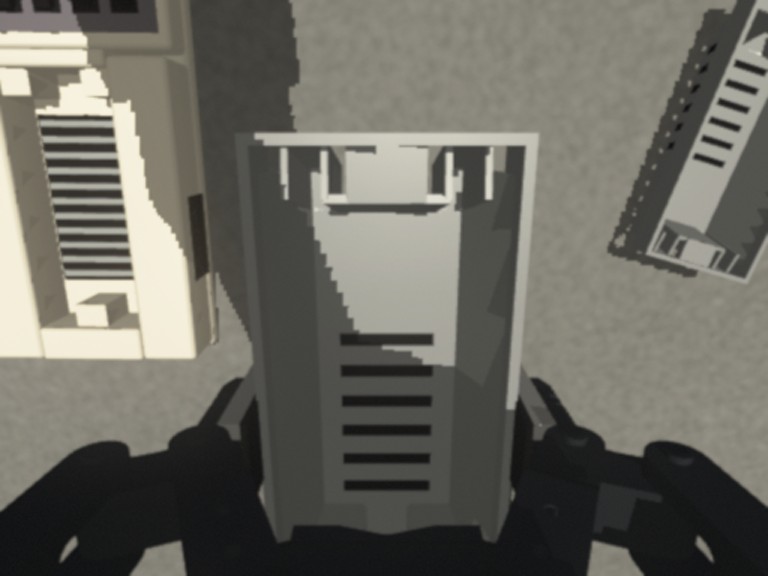

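Run:
```python
from h import *
im=cv2.imread('pics/w7_raw.png');print(camera_params('wrist'))
cv2.imwrite('pics/c7.png',cv2.resize(im[0:260,0:170],None,fx=2.3*1,fy=2.3,interpolation=cv2.INTER_CUBIC)[:,:]);
im=cv2.imread('pics/top0.png')
cv2.imwrite('pics/c8.png',cv2.resize(im[130:220,225:300],None,fx=6,fy=6,interpolation=cv2.INTER_CUBIC))
```

```text
{'fx': 339.09387803149235, 'fy': 339.09387803149235, 'cx': 257.3144317499046, 'cy': 191.37963422640567, 'eye': array([562.68275585, 173.57894319, 327.44435838]), 'orientation': array([-0.27394991,  0.00517368,  1.66012691])}
```

View pics/c7.png

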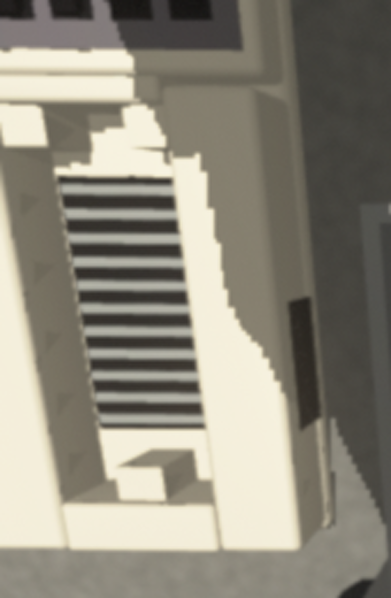

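View pics/c8.png

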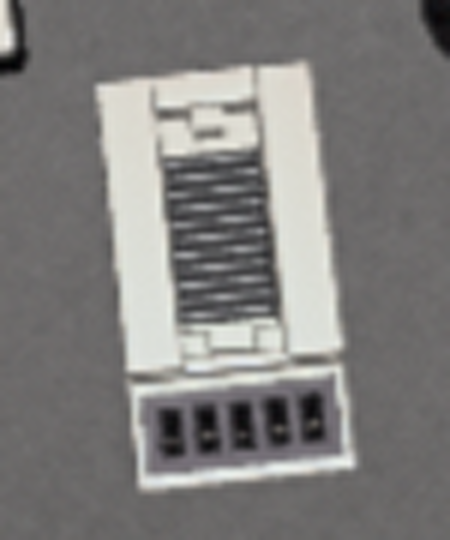

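Run:
```python
from h import *
p=camera_params('wrist')
f=lambda u,v,z=45:plane(p,u/2.3,v/2.3,z)[:2].round(1)
for n,a in dict(backR=(302,548),seamL=(67,548),seamR=(218,548),inL=(63,503),inR=(215,503),frontR=(255,90),stripfront=(60,77),stripback=(60,102),seamRn=(172,155)).items(): print(n,f(*a))
q=camera_params('top')
g=lambda u,v,z=45:plane(q,225+u/6,130+v/6,z)[:2].round(1)
for n,a in dict(bL=(97,85),bR=(309,63),seamL=(150,80),seamR=(254,68),inL=(157,110),inR=(257,100),fL=(128,373),fR=(343,350),nL=(183,367),nR=(288,355)).items(): print('top',n,g(*a))
print('panel',g(138,490,36),g(354,466,36))
# tray in hand: end rim
r=np.array([f2 for f2 in [plane(p,236/1.5,133/1.5,192.4+24.4),plane(p,538/1.5,133/1.5,192.4+24.4)]])
P,Rt,s=T();print('trayend rel tool',Rt.inv().apply(r-P).round(1))
```

```text
backR [695.9  69.9]
seamL [704.4 -22.2]
seamR [698.9  37. ]
inL [685.5 -22. ]
inR [680.1  36.6]
frontR [530.8  56.1]
stripfront [532.6  -8.8]
stripback [540.4  -9.5]
seamRn [554.   27.2]
top bL [695.7  68.3]
top bR [705.6 -53.7]
top seamL [697.9  37.8]
top seamR [703.4 -22. ]
top inL [680.3  34.3]
top inR [684.7 -23.1]
top fL [529.4  54.8]
top fR [539.2 -67.2]
top nL [532.   23.6]
top nR [537.2 -36. ]
panel [463.6  50.9] [473.9 -71.9]
trayend rel tool [[-23.3  72.6 -32.2]
 [-23.6  72.6  30.6]]
```

```bash
python3 -m handwheel '-1 0 0 -40 0.01 -0.005 -0.012; -1 10 0 -45 0 0 0; -1 15 0 -45 0 0 0; -1 15 0 -40 0 0 0; -1 10 0 0 0 0 0; -1 0 0 0 0 0 0'
python3 - <<'E'
from h import *
to((610.3,1.2,100),rot=down(np.pi/2+.081))
E
```

```text
clock: 7.9
eef_pos: [645.5, 9.2, 140.1]
tool_rot: [-0.743, 1.569, 0.9]
force: [-0.0, 1.3, -0.7]
width: 62.3
now [645.5   9.2 140.1] w 62.3 F [-0.   1.3 -0.7] t 7.9
axes z [-0.072  0.997  0.001] x [ 0.001  0.002 -1.   ]
shift [40.  35.7 -5.5]
rotvec [-0.009  0.001  0.001]
```

```bash
python3 -m handwheel '-1 12 18 -3 -0.009 0 0; -1 12 17 -2 0 0 0; -1 12 0 0 0 0 0; -1 0 0 0 0 0 0; -1 0 0 0 0 0 0'
python3 - <<'E'
from h import *
to((610.3,1.2,75),rot=down(np.pi/2+.081))
E
```

```text
clock: 8.4
eef_pos: [613.1, 7.2, 105.0]
tool_rot: [-1.151, 1.563, 0.502]
force: [0.7, -0.2, -0.8]
width: 61.9
now [613.1   7.2 105. ] w 61.9 F [ 0.7 -0.2 -0.8] t 8.4
axes z [-0.083  0.997  0.003] x [ 0.007  0.004 -1.   ]
shift [30.   3.5 -5.8]
rotvec [0.002 0.003 0.007]
```

```bash
python3 -m handwheel '-1 14 4 -7 0 0.003 0.007; -1 12 0 0 0 0 0; -1 0 0 0 0 0 0; -1 0 0 0 0 0 0'
python3 - <<'E'
from h import *
to((610.3,1.2,75),rot=down(np.pi/2+.081))
snap('wrist','w8',1.5)
E
```

```text
clock: 8.8
eef_pos: [612.4, 0.8, 77.6]
tool_rot: [-1.527, 1.567, 0.128]
force: [0.7, 0.7, -0.9]
width: 62.1
now [612.4   0.8  77.6] w 62.1 F [ 0.7  0.7 -0.9] t 8.8
axes z [-0.084  0.996  0.   ] x [ 0.003  0.    -1.   ]
shift [2.6 2.  0.6]
rotvec [0.003 0.    0.003]
```

View pics/w8.png

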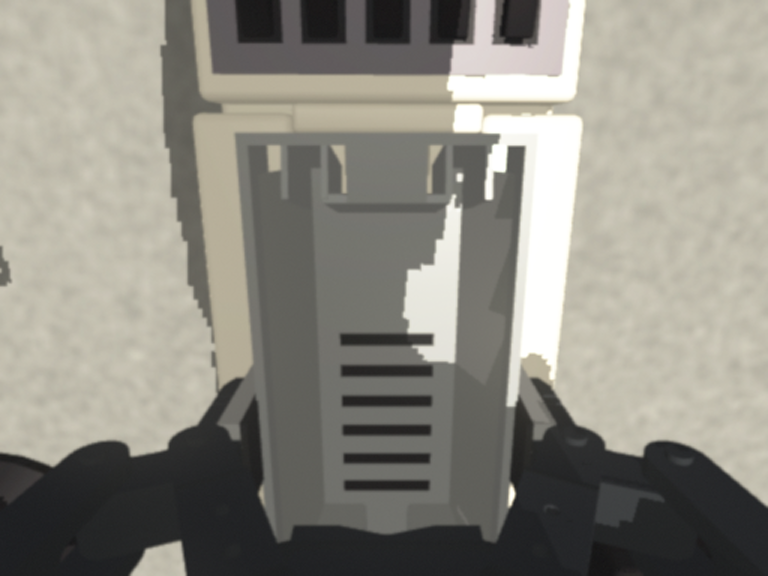

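```bash
python3 -m handwheel '-1 7 2 1 0 0 0; -1 6 0 0 0 0 0; -1 4 0 0 0 0 0; -1 0 0 0 0 0 0'
python3 - <<'E'
from h import *
to((610.3,1.2,61),rot=down(np.pi/2+.081))
E
```

```text
clock: 9.25
eef_pos: [610.9, 2.0, 60.3]
tool_rot: [-1.509, 1.566, 0.145]
force: [-0.4, -0.3, 2.1]
width: 62.2
now [610.9   2.   60.3] w 62.2 F [-0.4 -0.3  2.1] t 9.25
axes z [-0.084  0.996  0.   ] x [ 0.005  0.001 -1.   ]
shift [-0.7  0.7 -0.7]
rotvec [0.003 0.    0.005]
```

```bash
python3 -m handwheel '-1 1 0 0 0 0 0; 0.8 0 0 0 0 0 0; 1 0 0 0 0 0 0; 1 0 0 0 0 0 0; 1 -30 0 0 0 0 0; 1 -45 0 0 0 0 0; 1 -45 0 0 0 0 0; 1 -20 0 0 0 0 0; 1 0 0 0 0 0 0'
python3 - <<'E'
from h import *
to((610.3,1.2,61),rot=down(np.pi/2+.081))
snap('wrist','w9',1.5)
to((541,368.9,200),rot=down(np.pi/2-.19))
E
```

```text
clock: 10.15
eef_pos: [609.9, 2.0, 203.1]
tool_rot: [-1.355, 1.568, 0.3]
force: [1.2, 0.5, -0.4]
width: 85.4
now [609.9   2.  203.1] w 85.4 F [ 1.2  0.5 -0.4] t 10.15
axes z [-0.084  0.996  0.001] x [ 0.002  0.001 -1.   ]
shift [142.1   0.   -0.9]
rotvec [0.003 0.001 0.003]
now [609.3   1.9 201.8] w 85.4 F [-0.   0.   0.5] t 10.2
axes z [-0.084  0.996  0.001] x [ 0.001  0.001 -1.   ]
shift [  2.   37.2 371.4]
rotvec [0.274 0.001 0.001]
```

View pics/w9.png

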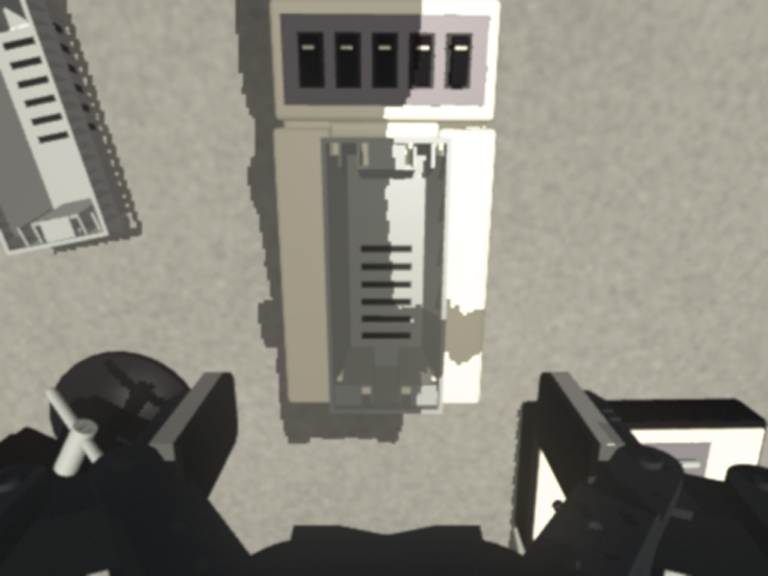

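```bash
python3 - <<'E'
from h import *
p=camera_params('wrist')
rect(p,[(321,138),(449,138),(442,413),(332,413)],85)
E
python3 -m handwheel '1 0 4 45 0.07 0 0; 1 0 5 45 0.07 0 0; 1 0 5 45 0.07 0 0; 1 0 5 45 0.06 0 0; 1 0 5 45 0 0 0; 1 0 5 45 0 0 0; 1 0 5 45 0 0 0; 1 0 4 40 0 0 0; 1 0 0 0 0 0 0'
python3 - <<'E'
from h import *
to((541,368.9,200),rot=down(np.pi/2-.19))
E
```

```text
ctr [611.2   1.3  85. ] yaw 0.092 L 146 W 61.0
clock: 11.1
eef_pos: [604.7, 363.3, 180.1]
tool_rot: [2.257, 1.546, -2.662]
force: [-1.4, 0.3, 0.7]
width: 85.5
now [604.7 363.3 180.1] w 85.5 F [-1.4  0.3  0.7] t 11.1
axes z [ 0.205  0.979 -0.016] x [-0.022 -0.012 -1.   ]
shift [-18.5  63.8  -7.9]
rotvec [-0.017 -0.016 -0.019]
```

```bash
python3 -m handwheel '1 0 32 -4 -0.017 -0.016 -0.019; 1 10 32 -4 0 0 0; 1 30 0 0 0 0 0; 1 30 0 0 0 0 0; 1 0 0 0 0 0 0'
python3 - <<'E'
from h import *
snap('wrist','w10',1.5)
to((541,368.9,21),rot=down(np.pi/2-.19))
E
```

```text
clock: 11.6
eef_pos: [532.5, 366.1, 98.3]
tool_rot: [2.414, 1.558, -2.483]
force: [-1.0, 0.1, -0.4]
width: 85.1
now [534.1 366.7 100.3] w 85.3 F [-0.1  0.9  0.3] t 11.65
axes z [ 0.184  0.983 -0.008] x [-0.008 -0.006 -1.   ]
shift [79.2 -6.9  4.1]
rotvec [ 0.005 -0.008 -0.006]
```

View pics/w10.png

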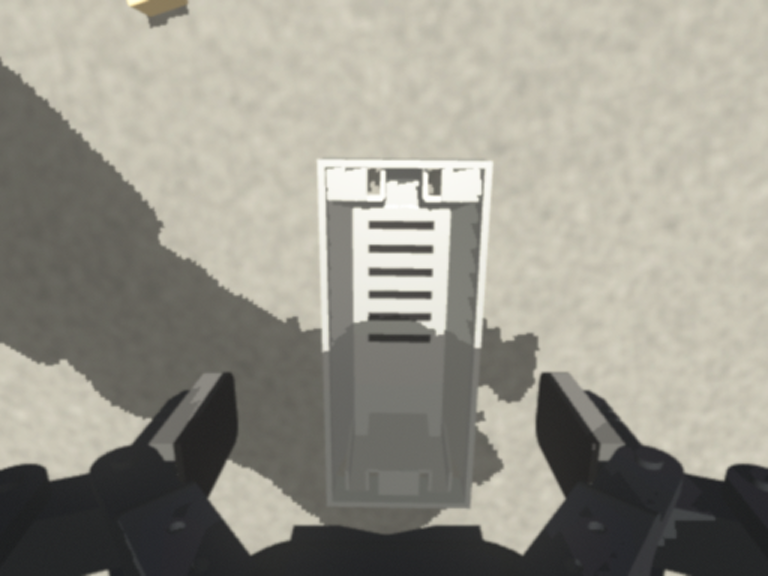

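```bash
python3 - <<'E'
from h import *
c,y=rect(camera_params('wrist'),[(318,160),(492,160),(470,507),(327,505)],45)
to((*c[:2],21),rot=down(np.pi/2+y))
E
python3 -m handwheel '1 25 -5 6 0.01 -0.008 -0.006; 1 27 -2 2 0 0 0; 1 20 0 0 0 0 0; 1 5 0 0 0 0 0; 1 0 0 0 0 0 0'
python3 - <<'E'
from h import *
to((541,368.9,21),rot=down(np.pi/2-.19))
E
```

```text
ctr [545.2 369.6  45. ] yaw -0.193 L 149 W 63.0
now [534.1 366.7 100.3] w 85.3 F [-0.1  0.9  0.3] t 11.65
axes z [ 0.184  0.983 -0.008] x [-0.008 -0.006 -1.   ]
shift [ 79.2 -11.    5.5]
rotvec [ 0.008 -0.008 -0.006]
clock: 12.15
eef_pos: [548.5, 373.2, 25.7]
tool_rot: [-0.941, 1.562, 0.431]
force: [0.0, 0.2, -0.5]
width: 85.4
now [548.5 373.2  25.7] w 85.4 F [ 0.   0.2 -0.5] t 12.15
axes z [0.198 0.98  0.005] x [ 0.008  0.004 -1.   ]
shift [ 4.6  6.6 -5.7]
rotvec [-0.009  0.005  0.007]
```

```bash
python3 -m handwheel '1 5 5 -5 0.002 0.005 0.007; 1 0 0 0 0 0 0; 0 0 0 0 0 0 0; -1 0 0 0 0 0 0; -1 0 0 0 0 0 0; -1 0 0 0 0 0 0; -1 0 0 0 0 0 0;-1 0 0 0 0 0 0'
python3 - <<'E'
from h import *
to((543.5,368.9,21),rot=down(np.pi/2-.192))
E
```

```text
clock: 12.95
eef_pos: [545.2, 370.4, 25.9]
tool_rot: [-0.761, 1.563, 0.608]
force: [-0.3, 0.7, -0.7]
width: 61.9
now [545.2 370.4  25.9] w 61.9 F [-0.3  0.7 -0.7] t 12.95
axes z [0.2   0.98  0.005] x [ 0.006  0.004 -1.   ]
shift [ 4.9  1.4 -1.8]
rotvec [-0.01   0.005  0.005]
```

```bash
python3 -m handwheel '-1 -25 0 0 0 0 0; -1 -45 0 0 0 0 0; -1 -45 0 0 0 0 0; -1 -45 0 0 0 0 0; -1 -10 -6 -45 -0.07 0.005 0.005; -1 0 -6 -45 -0.07 0 0; -1 0 -6 -45 -0.07 0 0; -1 0 -6 -45 -0.06 0 0; -1 0 -6 -40 0 0 0; -1 0 0 0 0 0 0'
python3 - <<'E'
from h import *
to((611,1,170),rot=down(np.pi/2+.081))
snap('wrist','w11',1.5)
E
```

```text
clock: 13.95
eef_pos: [560.0, 144.0, 200.5]
tool_rot: [2.751, 1.569, -1.876]
force: [-0.0, -1.1, -0.9]
width: 61.8
now [560.  144.  200.5] w 61.8 F [-0.  -1.1 -0.9] t 13.95
axes z [-0.086  0.996 -0.002] x [-0.001 -0.002 -1.   ]
shift [  30.7  -38.6 -146.8]
rotvec [ 0.005 -0.002 -0.001]
```

View pics/w11.png

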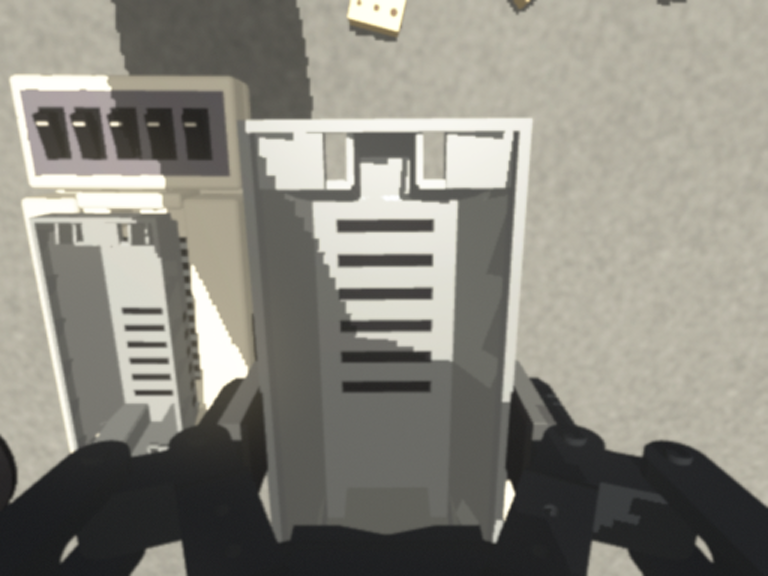

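```bash
cat >> h.py <<'E'
def held(c1,c2,dz,s=1.5):
    p=camera_params('wrist');P,Rt,st=T()
    r=np.array([plane(p,c[0]/s,c[1]/s,P[2]+dz) for c in (c1,c2)])
    q=Rt.inv().apply(r-P);m=q.mean(0)
    print('end rel',q.round(1).tolist(),'tray ctr in tool y,z:',round(m[1]-74,1),round(m[2],1))
E
python3 - <<'E'
from h import *
held((245,119),(532,119),19.1)
E
```

```text
end rel [[-19.0, 75.5, -31.3], [-19.0, 75.5, 30.5]] tray ctr in tool y,z: 1.5 -0.4
```

```bash
python3 -m handwheel '-1 0 -13 -40 0.005 0 0; -1 0 -14 -40 0 0 0; -1 5 -14 -40 0 0 0; -1 10 0 -25 0 0 0; -1 20 0 0 0 0 0; -1 15 0 0 0 0 0; -1 0 0 0 0 0 0'
python3 - <<'E'
from h import *
to((613.2,1.5,135),rot=down(np.pi/2+.083))
E
```

```text
clock: 14.7
eef_pos: [615.4, 13.7, 147.7]
tool_rot: [-0.11, 1.562, 1.557]
force: [-0.3, -0.1, -1.6]
width: 61.8
now [615.4  13.7 147.7] w 61.8 F [-0.3 -0.1 -1.6] t 14.7
axes z [-0.095  0.995  0.008] x [ 0.     0.008 -1.   ]
shift [ 12.6   3.4 -12. ]
rotvec [0.013 0.008 0.001]
```

```bash
python3 -m handwheel '-1 9 3 -13 0.013 0.008 0.001; -1 9 0 0 0 0 0; -1 7 0 0 0 0 0; -1 0 0 0 0 0 0'
python3 - <<'E'
from h import *
to((613.2,1.5,120),rot=down(np.pi/2+.083))
snap('wrist','w12',1.5)
E
```

```text
clock: 15.1
eef_pos: [614.2, 3.1, 121.8]
tool_rot: [-0.91, 1.569, 0.746]
force: [-0.7, -0.1, -0.8]
width: 62.0
now [614.2   3.1 121.8] w 62.0 F [-0.7 -0.1 -0.8] t 15.1
axes z [-0.086  0.996  0.001] x [ 0.001  0.001 -1.   ]
shift [ 1.8  1.2 -1.5]
rotvec [0.003 0.001 0.001]
```

View pics/w12.png

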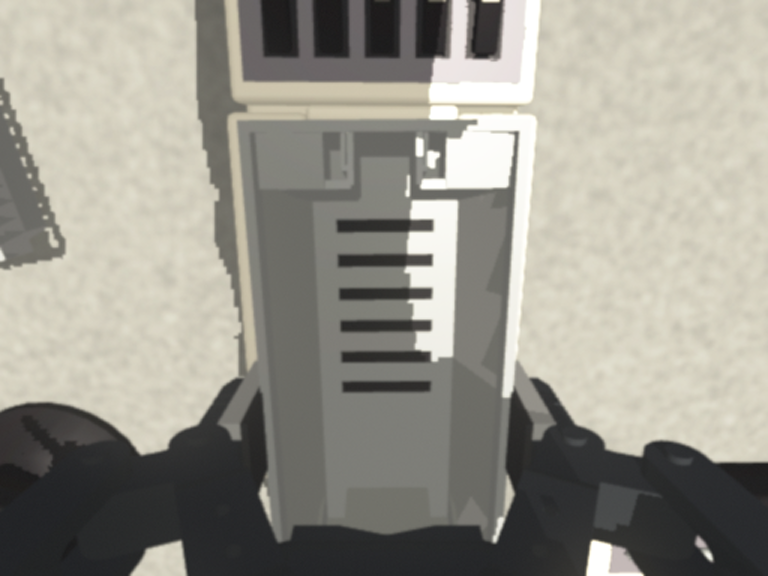

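```bash
python3 -m handwheel '-1 6 2 -2 0 0 0; -1 6 0 0 0 0 0; -1 4 0 0 0 0 0; -1 0 0 0 0 0 0'
python3 - <<'E'
from h import *
to((613.2,1.5,106),rot=down(np.pi/2+.083))
E
```

```text
clock: 15.55
eef_pos: [613.5, 1.8, 106.0]
tool_rot: [-1.211, 1.566, 0.447]
force: [0.4, 0.1, -0.2]
width: 61.9
now [613.5   1.8 106. ] w 61.9 F [ 0.4  0.1 -0.2] t 15.55
axes z [-0.087  0.996  0.002] x [ 0.004  0.002 -1.   ]
shift [-0.   0.3 -0.3]
rotvec [0.004 0.002 0.005]
```

```bash
python3 -m handwheel '-1 2 0 0 0 0 0; -1 1 0 0 0 0 0; -1 0 0 0 0 0 0'
python3 - <<'E'
from h import *
to((613.2,1.5,106),rot=down(np.pi/2+.083))
E
```

```text
clock: 15.85
eef_pos: [614.1, 1.9, 105.1]
tool_rot: [-1.307, 1.565, 0.351]
force: [0.7, 0.6, -1.8]
width: 62.2
now [614.1   1.9 105.1] w 62.2 F [ 0.7  0.6 -1.8] t 15.85
axes z [-0.086  0.996  0.002] x [ 0.006  0.002 -1.   ]
shift [-0.9  1.  -0.3]
rotvec [0.004 0.002 0.006]
```

```bash
python3 -m handwheel '-1 3 0 0 0 0.002 0.006; -1 2 0 0 0 0 0; -1 0 0 0 0 0 0'
python3 - <<'E'
from h import *
to((613.2,1.5,106),rot=down(np.pi/2+.083))
snap('wrist','w13',1.5)
E
```

```text
clock: 16.15
eef_pos: [614.7, 2.0, 105.4]
tool_rot: [-2.006, 1.569, -0.349]
force: [0.2, -0.1, -1.0]
width: 61.8
now [614.7   2.  105.4] w 61.8 F [ 0.2 -0.1 -1. ] t 16.15
axes z [-0.086  0.996 -0.001] x [ 0.002 -0.001 -1.   ]
shift [-0.6  1.5 -0.4]
rotvec [ 0.003 -0.001  0.002]
```

View pics/w13.png

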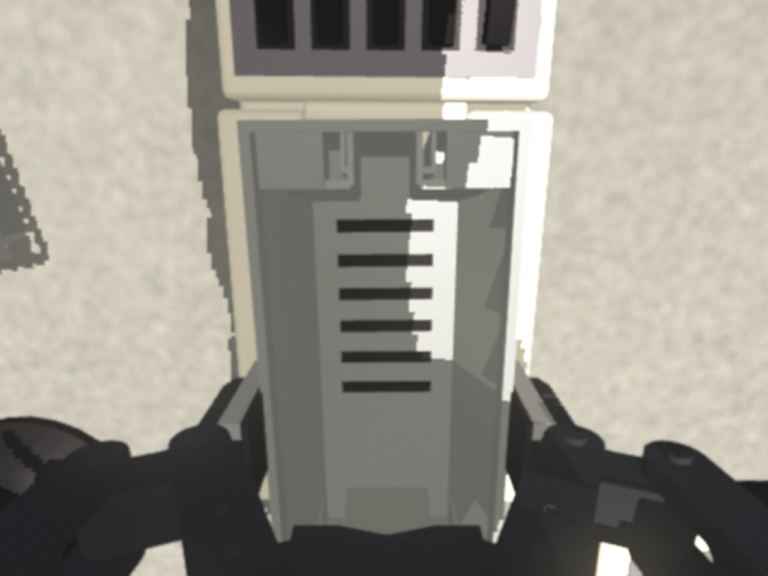

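```bash
python3 -m handwheel '-1 5 2 0 0 0 0'; python3 -m handwheel '-1 2 0 0 0 0 0';  python3 -m handwheel '-1 0 0 0 0 0 0'
```

```text
clock: 16.3
eef_pos: [615.2, 2.1, 104.2]
tool_rot: [-1.717, 1.564, -0.06]
force: [-10.5, -0.4, 55.6]
width: 61.5
clock: 16.4
eef_pos: [615.2, 2.1, 104.6]
tool_rot: [-1.726, 1.563, -0.069]
force: [-6.1, -0.1, 11.2]
width: 61.5
clock: 16.5
eef_pos: [615.3, 2.1, 105.2]
tool_rot: [-1.731, 1.562, -0.075]
force: [0.4, 1.1, -1.6]
width: 61.6
```

```bash
python3 -m handwheel '0.8 0 0 0 0 0 0; 1 0 0 0 0 0 0; 1 0 0 0 0 0 0; 1 -30 0 0 0 0 0; 1 -45 0 0 0 0 0; 1 -45 0 0 0 0 0; 1 -20 0 0 0 0 0; 1 0 0 0 0 0 0'
python3 - <<'E'
from h import *
snap('wrist','w14',1.5)
to((546.5,-207.8,240),rot=down(np.pi/2+.27))
E
```

```text
clock: 17.3
eef_pos: [613.6, 2.3, 244.9]
tool_rot: [-1.972, 1.569, -0.315]
force: [-0.1, 0.4, 0.6]
width: 85.3
now [613.    2.2 243.5] w 85.2 F [ 0.3 -0.2 -0.1] t 17.35
axes z [-0.086  0.996 -0.001] x [-0.    -0.001 -1.   ]
shift [   3.7   84.3 -203.5]
rotvec [-0.184 -0.001 -0.   ]
```

View pics/w14.png

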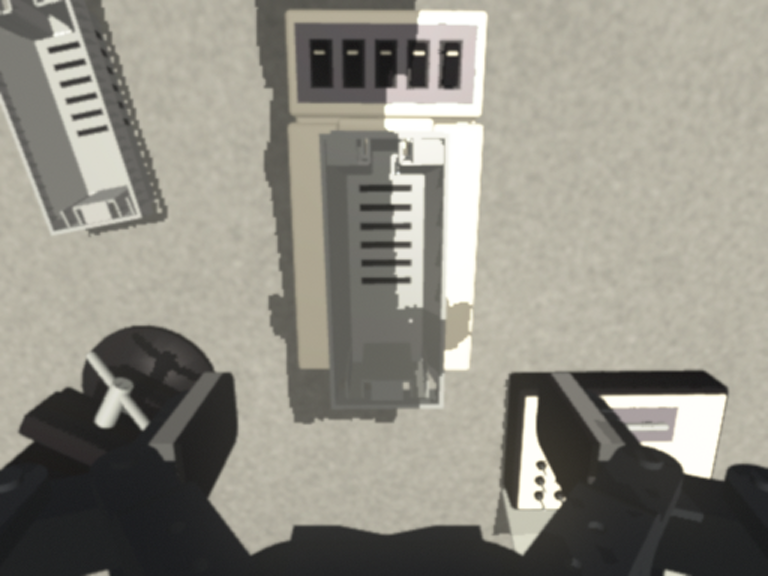

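```bash
python3 - <<'E'
from h import *
p=camera_params('wrist')
rect(p,[(320,132),(450,132),(443,410),(333,410)],125)
print(T()[2]['qpos'].round(2))
E
python3 -m handwheel '1 0 15 -40 -0.09 0 0; 1 0 15 -40 -0.09 0 0; 1 0 15 -40 0 0 0; 1 0 15 -40 0 0 0; 1 0 10 -30 0 0 0;1 0 0 0 0 0 0'
python3 - <<'E'
from h import *
snap('wrist','w15',1.5)
print(T()[2]['qpos'].round(2))
to((546.5,-207.8,130),rot=down(np.pi/2+.27))
E
```

```text
ctr [613.    1.5 125. ] yaw 0.098 L 148 W 62.0
[-0.01  0.57 -0.07  1.62  0.05  0.95  1.56]
clock: 17.95
eef_pos: [580.1, -200.6, 230.7]
tool_rot: [1.033, 1.554, 2.885]
force: [-0.2, 0.5, 0.8]
width: 85.3
[ 0.36  0.59 -0.12  1.62  0.08  0.96  2.06]
now [ 580.2 -197.7  230.3] w 85.3 F [-0.7  0.4 -0.2] t 18.0
axes z [-0.28   0.96   0.011] x [-0.017  0.007 -1.   ]
shift [100.8  33.7  -1.4]
rotvec [ 0.014  0.011 -0.015]
```

View pics/w15.png

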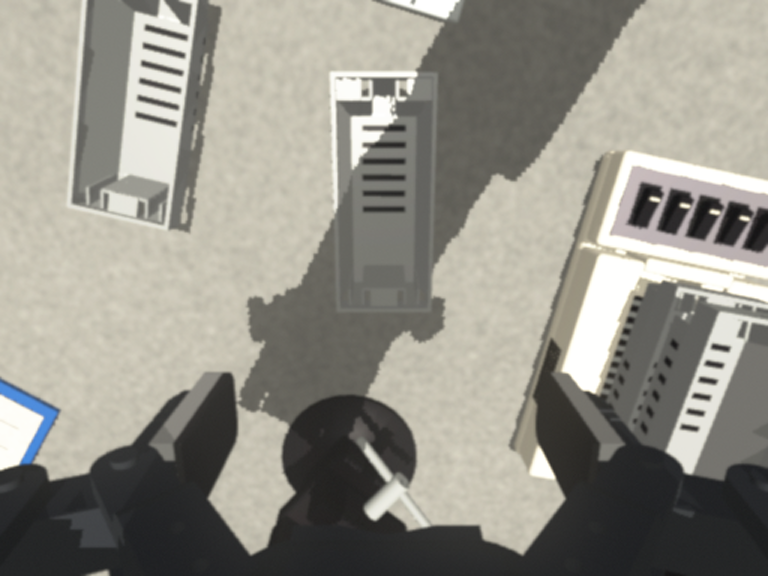

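```bash
python3 - <<'E'
from h import *
p=camera_params('wrist')
c,y=rect(p,[(331,73),(437,73),(431,311),(338,311)],45)
print('vice',plane(p,350/1.5,395/1.5,0),plane(p,285/1.5,450/1.5,0),plane(p,415/1.5,450/1.5,0))
rect(p,[(81,-18),(195,-8),(167,230),(69,205)],45,lab='D')
to((*c[:2],130),rot=down(np.pi/2+y))
E
python3 -m handwheel '1 35 11 -2 0.013 0.011 -0.015; 1 40 11 0 0 0 0; 1 30 8 0 0 0 0; 1 0 0 0 0 0 0'
python3 - <<'E'
from h import *
to((546.5,-207.8,21),rot=down(np.pi/2+.27))
E
```

```text
ctr [ 544.1 -208.1   45. ] yaw 0.286 L 147 W 62.0
vice [ 703.29771253 -189.56931971    0.        ] [ 765.74657641 -227.53946465    0.        ] [ 736.59473587 -125.32775387    0.        ]
D ctr [ 535.7 -369.1   45. ] yaw 0.063 L 132 W 63.0
now [ 580.2 -197.7  230.3] w 85.3 F [-0.7  0.4 -0.2] t 18.0
axes z [-0.28   0.96   0.011] x [-0.017  0.007 -1.   ]
shift [100.9  36.1  -1. ]
rotvec [-0.002  0.011 -0.015]
clock: 18.4
eef_pos: [550.6, -200.6, 118.6]
tool_rot: [-0.027, 1.564, 1.82]
force: [-0.6, 0.5, 0.3]
width: 85.4
now [ 550.6 -200.6  118.6] w 85.4 F [-0.6  0.5  0.3] t 18.4
axes z [-0.273  0.962  0.007] x [-0.002  0.007 -1.   ]
shift [97.6  6.  -6.5]
rotvec [0.006 0.007 0.   ]
```

Target C: (545,-208), yaw 0.286.

```bash
python3 -m handwheel '1 30 6 -7 -0.01 0.007 0; 1 30 0 0 0 0 0; 1 25 0 0 0 0 0; 1 8 0 0 0 0 0; 1 0 0 0 0 0 0'
python3 - <<'E'
from h import *
to((545,-208,22),rot=down(np.pi/2+.286))
E
```

```text
clock: 18.9
eef_pos: [553.4, -201.4, 25.6]
tool_rot: [-1.386, 1.563, 0.48]
force: [0.1, 0.7, 0.9]
width: 85.5
now [ 553.4 -201.4   25.6] w 85.5 F [0.1 0.7 0.9] t 18.9
axes z [-0.291  0.957  0.001] x [ 0.007  0.004 -1.   ]
shift [ 3.5 10.  -3.8]
rotvec [0.009 0.001 0.008]
```

```bash
python3 -m handwheel '1 4 10 -5 0.006 0 0.008; 1 2 1 -2 0 0 0; 1 0 0 0 0 0 0; 0 0 0 0 0 0 0; -1 0 0 0 0 0 0; -1 0 0 0 0 0 0; -1 0 0 0 0 0 0; -1 0 0 0 0 0 0;-1 0 0 0 0 0 0'
python3 - <<'E'
from h import *
to((545,-208,22),rot=down(np.pi/2+.286))
E
```

```text
clock: 19.8
eef_pos: [548.3, -212.4, 24.9]
tool_rot: [-2.009, 1.564, -0.149]
force: [-0.7, -0.0, -1.3]
width: 61.8
now [ 548.3 -212.4   24.9] w 61.8 F [-0.7 -0.  -1.3] t 19.8
axes z [-0.285  0.959 -0.003] x [ 0.007 -0.001 -1.   ]
shift [2.8 1.9 5.1]
rotvec [ 0.003 -0.003  0.006]
```

```bash
python3 -m handwheel '-1 -25 0 0 0 -0.003 0.006; -1 -45 0 0 0 0 0; -1 -45 0 0 0 0 0; -1 -45 0 0 0 0 0; -1 -25 0 0 0 0 0; -1 0 0 0 0.14 0 0; -1 0 0 0 0.14 0 0; -1 0 0 0 0.14 0 0; -1 0 0 0 0.14 0 0; -1 0 0 0 0.14 0 0'
python3 -m handwheel '-1 0 0 0 0.14 0 0; -1 0 0 0 0.14 0 0; -1 0 0 0 0.14 0 0; -1 0 0 0 0.14 0 0; -1 0 0 0 0.14 0 0;-1 0 0 0 0.14 0 0; -1 0 0 0 0.14 0 0; -1 0 0 0 0.14 0 0; -1 0 0 0 0.14 0 0; -1 0 0 0 0.14 0 0'
python3 - <<'E'
from h import *
to((611,1,200),rot=down(-np.pi/2+.086))
print(T()[2]['qpos'].round(2))
E
```

```text
clock: 20.8
eef_pos: [546.6, -211.5, 215.9]
tool_rot: [1.298, 1.566, 2.432]
force: [0.1, -0.2, -1.4]
width: 61.6
clock: 21.8
eef_pos: [544.0, -208.4, 213.2]
tool_rot: [2.841, 1.559, 2.518]
force: [-0.4, -0.1, -0.7]
width: 62.2
now [ 544.  -208.4  213.2] w 62.2 F [-0.4 -0.1 -0.7] t 21.8
axes z [ 0.948 -0.318 -0.011] x [-0.009  0.007 -1.   ]
shift [ 14.  219.8  -2.8]
rotvec [ 1.161 -0.012  0.003]
[ 0.01  0.61  0.49  1.74 -0.36  0.89  0.33]
```

```bash
python3 -m handwheel '-1 0 0 0 0.145 0 0; -1 0 0 0 0.145 0 0; -1 0 0 0 0.145 0 0; -1 0 0 0 0.145 0 0; -1 0 0 0 0.145 0 0;-1 0 0 0 0.145 0 0; -1 0 0 0 0.145 0 0; -1 0 0 0 0.14 0 0; -1 0 0 0 0 0 0; -1 0 0 0 0 0 0'
python3 - <<'E'
from h import *
to((611,1,200),rot=down(-np.pi/2+.086))
print(T()[2]['qpos'].round(2))
snap('wrist','w16',1.5)
E
```

```text
clock: 22.8
eef_pos: [542.3, -203.6, 209.9]
tool_rot: [-2.258, 1.551, 2.51]
force: [1.2, 1.2, -0.9]
width: 61.9
now [ 542.3 -203.6  209.9] w 61.9 F [ 1.2  1.2 -0.9] t 22.8
axes z [ 0.055 -0.998 -0.012] x [-0.016  0.011 -1.   ]
shift [  11.2   80.1 -200.4]
rotvec [-0.031 -0.013  0.015]
[-0.17  0.71  0.82  1.75 -0.61  0.98 -0.62]
```

View pics/w16.png

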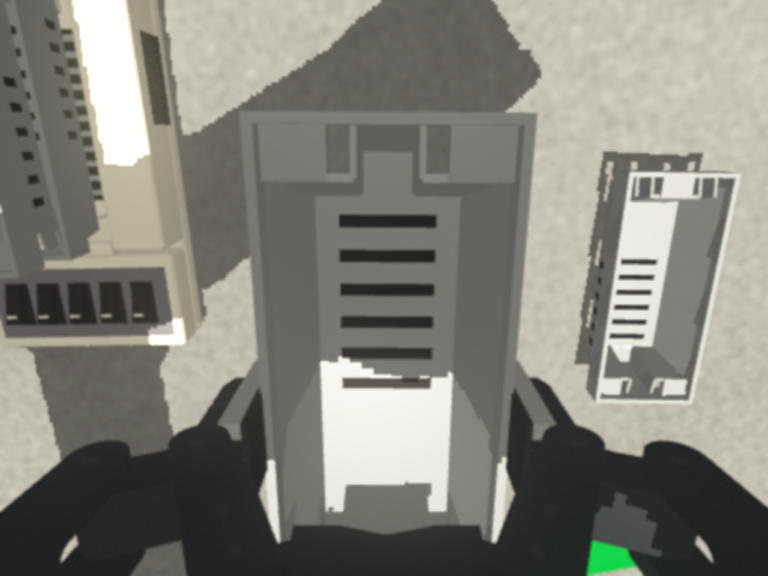

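```bash
python3 - <<'E'
from h import *
held((242,113),(536,113),20.1)
E
python3 -m handwheel '-1 0 16 -40 -0.03 -0.013 0.015; -1 0 16 -40 0 0 0; -1 0 16 -40 0 0 0; -1 0 16 -40 0 0 0; -1 0 14 -30 0 0 0; -1 0 0 0 0 0 0; -1 0 0 0 0 0 0'
python3 - <<'E'
from h import *
to((611,1,180),rot=down(-np.pi/2+.086))
print(T()[2]['qpos'].round(2))
E
```

```text
end rel [[-20.9, 76.7, -29.4], [-21.7, 76.8, 32.4]] tray ctr in tool y,z: 2.7 1.5
clock: 23.55
eef_pos: [606.8, -2.4, 210.0]
tool_rot: [1.668, 1.568, 0.196]
force: [0.4, -1.5, -1.2]
width: 62.0
now [606.8  -2.4 210. ] w 62.0 F [ 0.4 -1.5 -1.2] t 23.55
axes z [ 0.099 -0.995 -0.   ] x [ 0.003  0.001 -1.   ]
shift [30.   4.4 -2.9]
rotvec [ 0.013 -0.    -0.003]
[-0.52  0.74  0.84  1.69 -0.64  1.   -0.93]
```

Run:
```python
from h import *
snap('wrist','w17',1.5)
held((242,113),(536,113),20.1)
```

```text
end rel [[-19.8, 76.7, -29.7], [-19.9, 76.8, 32.9]] tray ctr in tool y,z: 2.8 1.6
```

View pics/w17.png

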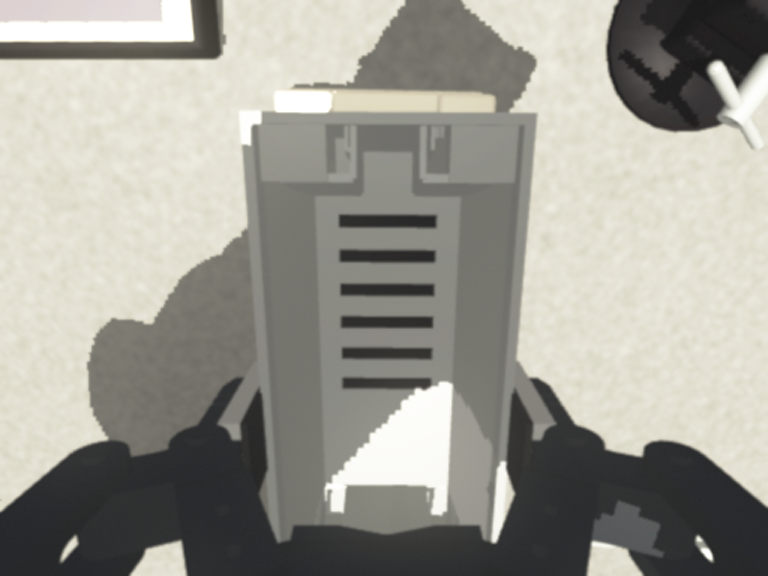

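```bash
python3 -m handwheel '-1 15 2 -4 0.01 0 -0.003; -1 15 1 0 0 0 0; -1 10 0 0 0 0 0; -1 0 0 0 0 0 0; -1 0 0 0 0 0 0'
python3 - <<'E'
from h import *
to((609.5,2,160),rot=down(-np.pi/2+.088))
E
```

```text
clock: 24.1
eef_pos: [607.9, -2.3, 165.6]
tool_rot: [-1.743, 1.568, 3.051]
force: [0.1, -0.2, -1.0]
width: 61.9
now [607.9  -2.3 165.6] w 61.9 F [ 0.1 -0.2 -1. ] t 24.1
axes z [ 0.082 -0.997 -0.   ] x [-0.003  0.    -1.   ]
shift [ 5.6  2.  -4.2]
rotvec [-0.006 -0.     0.003]
```

```bash
python3 -m handwheel '-1 5 3 -6 -0.006 0 0; -1 3 0 0 0 0 0; -1 0 0 0 0 0 0; -1 0 0 0 0 0 0'
python3 - <<'E'
from h import *
to((609.5,2,155),rot=down(-np.pi/2+.088))
snap('wrist','w18',1.5); snap('scene','s18',3,(180,140,330,280))
E
```

```text
clock: 24.5
eef_pos: [611.1, 3.9, 157.5]
tool_rot: [-1.681, 1.569, 3.119]
force: [-0.6, -0.2, -1.7]
width: 61.8
now [611.1   3.9 157.5] w 61.8 F [-0.6 -0.2 -1.7] t 24.5
axes z [ 0.088 -0.996 -0.   ] x [-0.002  0.    -1.   ]
shift [ 2.5 -1.8  1.8]
rotvec [-0.    -0.     0.002]
```

View pics/w18.png

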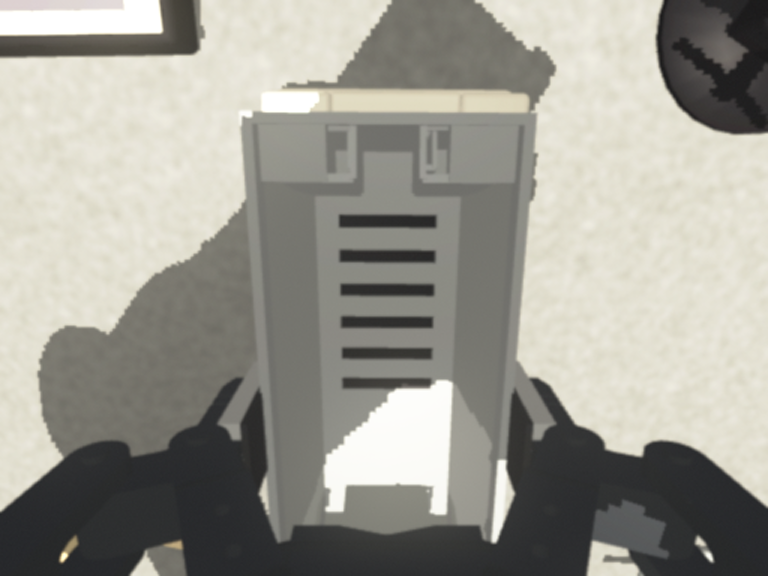

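View pics/s18.png

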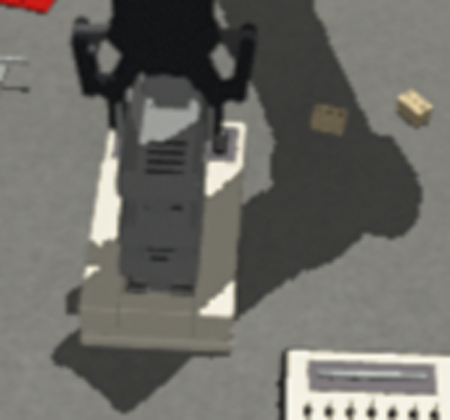

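```bash
python3 -m handwheel '-1 4 -2 4 0 0 0; -1 4 0 0 0 0 0; -1 2 0 0 0 0 0; -1 0 0 0 0 0 0'
python3 - <<'E'
from h import *
to((609.5,1.3,145),rot=down(-np.pi/2+.088))
E
```

```text
clock: 25.0
eef_pos: [609.3, -1.2, 147.2]
tool_rot: [-1.412, 1.57, -2.896]
force: [-0.1, 0.3, -1.8]
width: 62.0
now [609.3  -1.2 147.2] w 62.0 F [-0.1  0.3 -1.8] t 25.0
axes z [ 0.087 -0.996  0.   ] x [-0.001 -0.    -1.   ]
shift [ 2.2  0.4 -2.4]
rotvec [-0.001  0.     0.001]
```

```bash
python3 -m handwheel '-1 2 0 -2 0 0 0; -1 1 0 0 0 0 0';  python3 -m handwheel '-1 2 0 0 0 0 0; -1 0 0 0 0 0 0'
python3 - <<'E'
from h import *
to((609.5,1.3,145),rot=down(-np.pi/2+.088))
E
```

```text
clock: 25.2
eef_pos: [609.3, 1.1, 144.2]
tool_rot: [-2.014, 1.57, 2.786]
force: [-1.8, 1.0, 6.4]
width: 62.1
clock: 25.4
eef_pos: [609.5, 1.0, 144.8]
tool_rot: [2.773, 1.569, 1.29]
force: [0.2, -0.0, -2.3]
width: 62.0
now [609.5   1.  144.8] w 62.0 F [ 0.2 -0.  -2.3] t 25.4
axes z [ 0.087 -0.996 -0.002] x [ 0.     0.002 -1.   ]
shift [-0.2  0.1 -0.3]
rotvec [-0.001 -0.002 -0.001]
```

```bash
python3 -m handwheel '0.8 0 0 0 0 0 0; 1 0 0 0 0 0 0; 1 0 0 0 0 0 0; 1 -30 0 0 0 0 0; 1 -45 0 0 0 0 0; 1 -45 0 0 0 0 0; 1 -10 0 0 0 0 0; 1 0 0 0 0 0 0'
python3 - <<'E'
from h import *
snap('wrist','w19',1.5)
to((532,-367,280),rot=down(np.pi/2+.063))
to((532,-367,280),rot=down(-np.pi/2+.063))
print(T()[2]['qpos'].round(2))
snap('scene','s19',3,(180,140,330,280))
E
```

```text
clock: 26.2
eef_pos: [609.2, 1.0, 277.3]
tool_rot: [-1.761, 1.569, 3.039]
force: [0.1, 0.1, -0.2]
width: 85.4
now [609.1   0.9 276.7] w 85.3 F [-0.8 -0.8 -0.5] t 26.25
axes z [ 0.087 -0.996 -0.   ] x [-0.003  0.    -1.   ]
shift [  -3.1 -108.8  359.8]
rotvec [-3.118 -0.004 -0.   ]
now [609.1   0.9 276.7] w 85.3 F [-0.8 -0.8 -0.5] t 26.25
axes z [ 0.087 -0.996 -0.   ] x [-0.003  0.    -1.   ]
shift [  -3.1 -108.8  359.8]
rotvec [ 0.024 -0.     0.003]
[-0.55  0.68  0.9   1.6  -0.57  1.14 -1.  ]
```

View pics/w19.png

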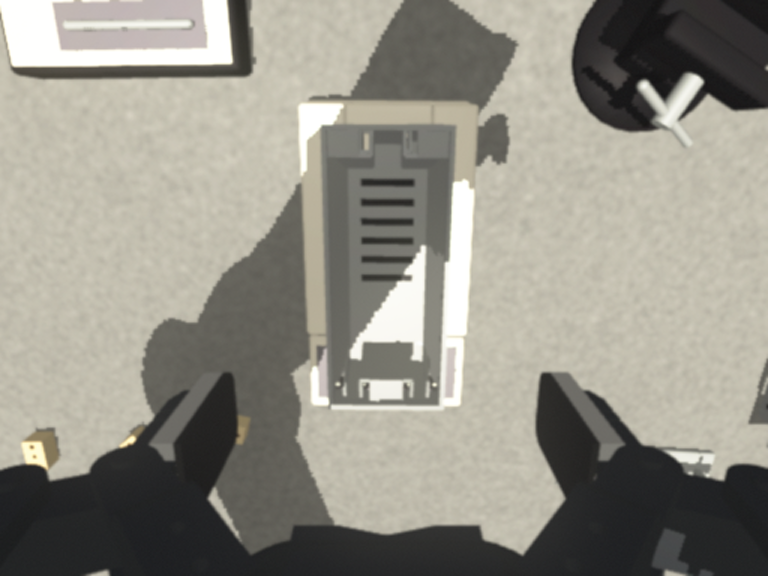

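View pics/s19.png

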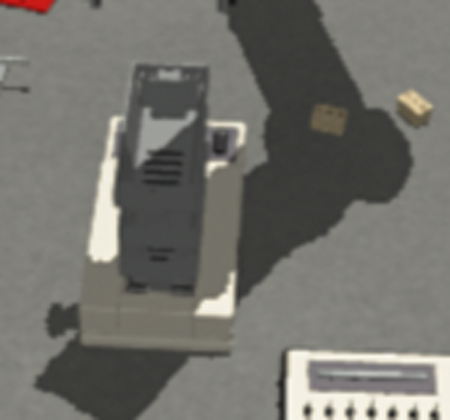

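```bash
python3 -m handwheel '1 0 -12 45 0.024 0 0; 1 0 -12 45 0 0 0; 1 0 -12 45 0 0 0; 1 10 -12 45 0 0 0; 1 10 -12 45 0 0 0; 1 10 -12 45 0 0 0; 1 10 -12 45 0 0 0; 1 10 -12 40 0 0 0; 1 0 0 0 0 0 0'
python3 - <<'E'
from h import *
snap('wrist','w20',1.5)
to((532,-367,150),rot=down(-np.pi/2+.063))
print(T()[2]['qpos'].round(2))
E
```

```text
clock: 27.2
eef_pos: [528.7, -363.1, 202.1]
tool_rot: [-1.992, 1.537, 2.792]
force: [-0.5, -0.3, -0.1]
width: 85.6
now [ 530.3 -359.8  201.9] w 85.3 F [ 0.1 -0.4 -0.6] t 27.25
axes z [ 0.074 -0.997 -0.017] x [-0.031  0.015 -0.999]
shift [51.7  2.7  8.2]
rotvec [ 0.011 -0.017  0.03 ]
[ 0.13  0.8   0.79  1.56 -0.6   1.07 -0.43]
```

View pics/w20.png

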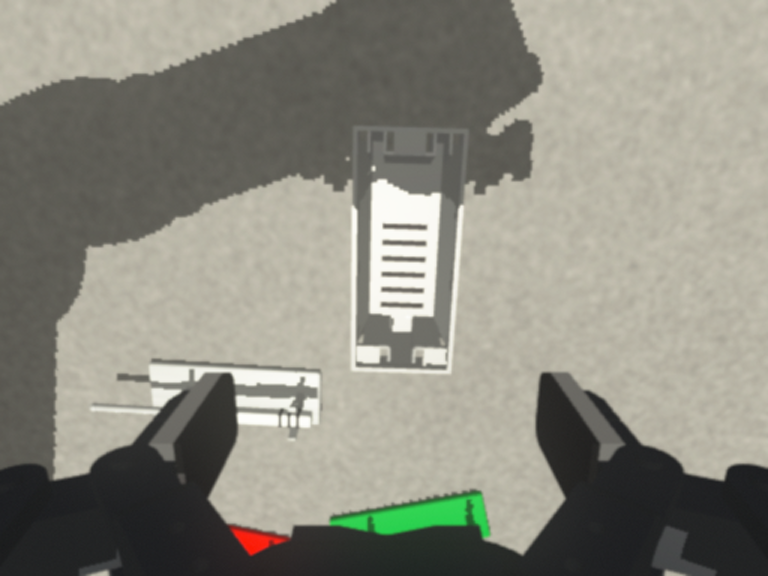

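```bash
python3 - <<'E'
from h import *
c,y=rect(camera_params('wrist'),[(353,371),(451,372),(468,130),(352,127)],45)
to((*c[:2],120),rot=down(-np.pi/2+y))
E
python3 -m handwheel '1 30 2 4 0.011 -0.017 0.03; 1 35 2 4 0 0 0; 1 20 0 0 0 0 0; 1 0 0 0 0 0 0'
python3 - <<'E'
from h import *
snap('wrist','w21',1.5)
to((532,-367,22),rot=down(-np.pi/2+.063))
E
```

```text
ctr [ 529.6 -369.8   45. ] yaw 0.055 L 147 W 62.0
now [ 530.3 -359.8  201.9] w 85.3 F [ 0.1 -0.4 -0.6] t 27.25
axes z [ 0.074 -0.997 -0.017] x [-0.031  0.015 -0.999]
shift [81.7  1.  11.4]
rotvec [ 0.019 -0.017  0.03 ]
clock: 27.65
eef_pos: [534.4, -361.1, 109.0]
tool_rot: [-2.844, 1.563, 1.933]
force: [0.5, 0.7, 0.6]
width: 85.5
now [ 535.1 -361.5  110.3] w 85.6 F [-0.4  0.3  0.1] t 27.7
axes z [ 0.066 -0.998 -0.006] x [-0.001  0.006 -1.   ]
shift [88.2 -3.3  5.9]
rotvec [ 0.003 -0.006  0.001]
```

View pics/w21.png

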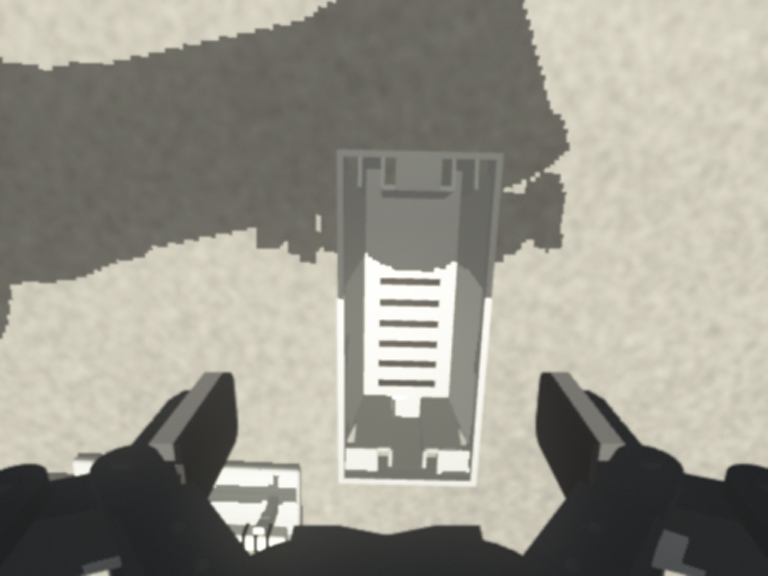

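```bash
python3 - <<'E'
from h import *
c,y=rect(camera_params('wrist'),[(339,483),(477,486),(502,153),(338,151)],45)
to((*c[:2],22),rot=down(-np.pi/2+y))
E
python3 -m handwheel '1 25 -3 6 0.01 -0.006 0; 1 28 -2 2 0 0 0; 1 23 0 0 0 0 0; 1 8 0 0 0 0 0; 1 0 0 0 0 0 0'
python3 - <<'E'
from h import *
to((531,-368.5,22),rot=down(-np.pi/2+.055))
E
```

```text
ctr [ 528.2 -374.2   45. ] yaw 0.049 L 148 W 64.0
now [ 535.1 -361.5  110.3] w 85.6 F [-0.4  0.3  0.1] t 27.7
axes z [ 0.066 -0.998 -0.006] x [-0.001  0.006 -1.   ]
shift [88.2 -7.6 12.7]
rotvec [ 0.017 -0.006  0.001]
clock: 28.2
eef_pos: [536.4, -368.1, 29.1]
tool_rot: [1.046, 1.563, -0.463]
force: [-0.2, 0.9, -0.5]
width: 85.3
now [ 536.4 -368.1   29.1] w 85.3 F [-0.2  0.9 -0.5] t 28.2
axes z [ 0.062 -0.998  0.004] x [ 0.007 -0.003 -1.   ]
shift [ 7.1 -5.5  0. ]
rotvec [ 0.007  0.004 -0.006]
```

```bash
python3 -m handwheel '1 5 -8 4 0.008 0.004 -0.006; 1 2 -2 1 0 0 0; 1 0 0 0 0 0 0; 0 0 0 0 0 0 0; -1 0 0 0 0 0 0; -1 0 0 0 0 0 0; -1 0 0 0 0 0 0; -1 0 0 0 0 0 0;-1 0 0 0 0 0 0'
python3 - <<'E'
from h import *
to((529,-371,22),rot=down(-np.pi/2+.055))
E
```

```text
clock: 29.1
eef_pos: [528.8, -375.4, 27.1]
tool_rot: [1.068, 1.564, -0.448]
force: [0.2, 0.7, -1.2]
width: 62.0
now [ 528.8 -375.4   27.1] w 62.0 F [ 0.2  0.7 -1.2] t 29.1
axes z [ 0.055 -0.999  0.003] x [ 0.006 -0.003 -1.   ]
shift [ 5.1  0.4 -4.4]
rotvec [-0.     0.003 -0.006]
```

```bash
python3 -m handwheel '-1 -25 0 0 0 0.003 -0.006; -1 -45 0 0 0 0 0; -1 -45 0 0 0 0 0; -1 -45 0 0 0 0 0; -1 -45 0 0 0 0 0; -1 -20 10 -40 -0.03 0 0; -1 0 14 -42 0 0 0; -1 0 14 -42 0 0 0; -1 0 0 0 0 0 0'
python3 - <<'E'
from h import *
snap('wrist','w22',1.5)
to((612,1,230),rot=down(-np.pi/2+.088))
print(T()[2]['qpos'].round(2))
E
```

```text
clock: 30.0
eef_pos: [557.2, -245.9, 258.5]
tool_rot: [-2.368, 1.566, 2.424]
force: [0.5, -0.4, -1.2]
width: 61.9
now [ 555.7 -249.8  258.9] w 61.9 F [-0.1 -1.2 -0.8] t 30.05
axes z [ 0.077 -0.997  0.001] x [-0.004 -0.001 -1.   ]
shift [  28.5   75.5 -245.7]
rotvec [-0.011  0.     0.004]
[-0.11  0.69  0.85  1.62 -0.56  1.1  -0.6 ]
```

View pics/w22.png

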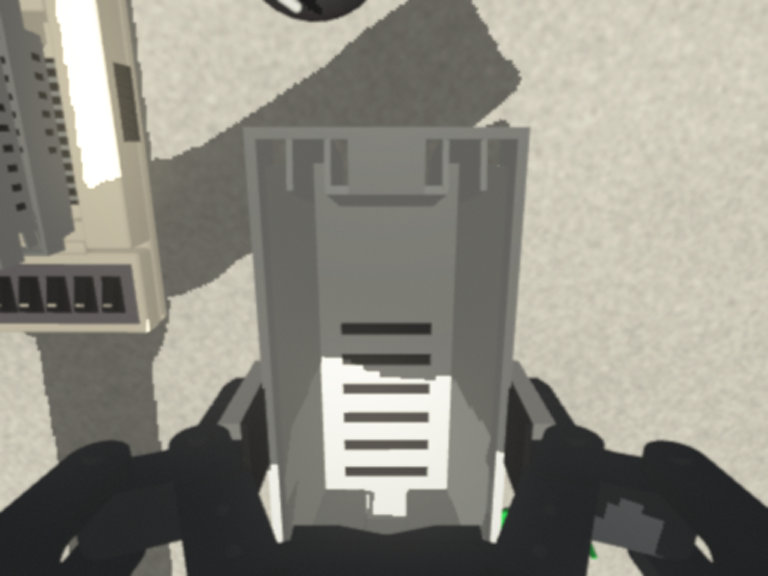

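```bash
python3 - <<'E'
from h import *
held((245,128),(529,128),17.9)
E
python3 -m handwheel '-1 0 12 -40 -0.011 0 0.004; -1 0 12 -40 0 0 0; -1 0 12 -40 0 0 0; -1 0 12 -40 0 0 0; -1 0 12 -40 0 0 0; -1 0 12 -25 0 0 0; -1 10 0 0 0 0 0; -1 10 0 0 0 0 0; -1 0 0 0 0 0 0'
python3 - <<'E'
from h import *
to((612,1,220),rot=down(-np.pi/2+.088))
E
```

```text
end rel [[-18.2, 73.7, -29.7], [-18.2, 73.8, 32.1]] tray ctr in tool y,z: -0.3 1.2
clock: 30.95
eef_pos: [608.1, -23.5, 235.1]
tool_rot: [-0.341, 1.56, -1.838]
force: [-0.3, -0.4, -2.3]
width: 61.9
now [608.1 -23.5 235.1] w 61.9 F [-0.3 -0.4 -2.3] t 30.95
axes z [ 0.074 -0.997  0.01 ] x [-0.003 -0.01  -1.   ]
shift [ 14.8   5.7 -24.3]
rotvec [-0.014  0.01   0.004]
```

```bash
python3 -m handwheel '-1 8 3 -13 -0.014 0.01 0.004; -1 8 3 -12 0 0 0; -1 7 0 0 0 0 0; -1 0 0 0 0 0 0'
python3 - <<'E'
from h import *
to((612.5,1.2,200),rot=down(-np.pi/2+.088))
E
```

```text
clock: 31.35
eef_pos: [611.5, -0.7, 210.1]
tool_rot: [0.247, 1.571, -1.242]
force: [-0.1, -0.1, -0.9]
width: 62.0
now [611.5  -0.7 210.1] w 62.0 F [-0.1 -0.1 -0.9] t 31.35
axes z [ 0.082 -0.997  0.   ] x [ 0. -0. -1.]
shift [10.1  1.1 -1.8]
rotvec [-0.006  0.    -0.   ]
```

```bash
python3 -m handwheel '-1 7 1 -2 -0.006 0 0; -1 5 0 0 0 0 0; -1 3 0 0 0 0 0; -1 0 0 0 0 0 0'
python3 - <<'E'
from h import *
snap('wrist','w23',1.5)
to((612.5,1.2,190),rot=down(-np.pi/2+.088))
E
```

```text
clock: 31.75
eef_pos: [612.5, 0.6, 194.0]
tool_rot: [0.316, 1.57, -1.167]
force: [0.1, 0.3, -0.7]
width: 61.6
now [6.127e+02 5.000e-01 1.943e+02] w 62.1 F [-0.4  0.4 -1.4] t 31.8
axes z [ 0.087 -0.996  0.001] x [ 0.001 -0.001 -1.   ]
shift [ 4.2 -0.1 -0.7]
rotvec [-0.     0.001 -0.001]
```

View pics/w23.png

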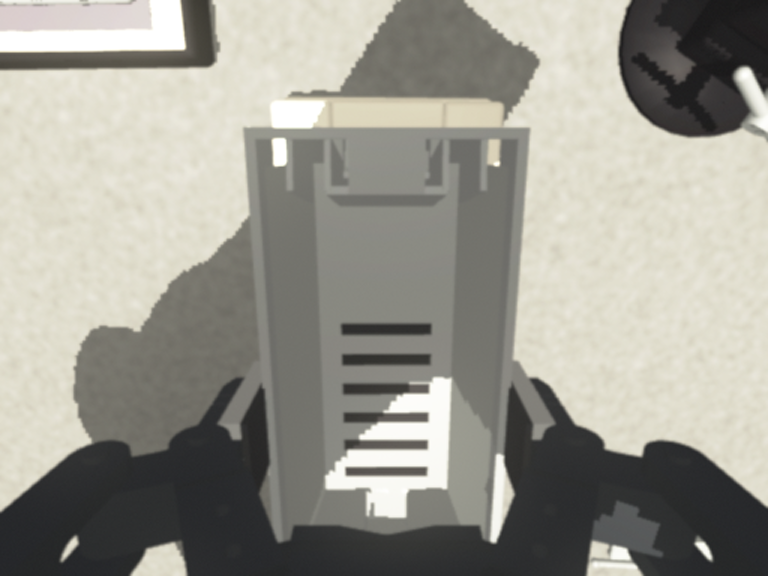

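Aligned; lower gently.

```bash
python3 -m handwheel '-1 4 0 -1 0 0 0; -1 2 0 0 0 0 0; -1 0 0 0 0 0 0'; python3 -m handwheel '-1 2 0 0 0 0 0';python3 -m handwheel '-1 2 0 0 0 0 0; -1 0 0 0 0 0 0'
```

```text
clock: 32.1
eef_pos: [612.9, 1.2, 188.3]
tool_rot: [0.898, 1.568, -0.586]
force: [0.5, -0.3, -1.2]
width: 61.6
clock: 32.2
eef_pos: [613.2, 1.1, 186.6]
tool_rot: [1.002, 1.568, -0.482]
force: [-2.8, 0.8, 14.3]
width: 61.9
clock: 32.4
eef_pos: [613.6, 0.4, 187.4]
tool_rot: [1.374, 1.566, -0.11]
force: [0.1, 1.1, -2.3]
width: 62.0
```

```bash
python3 -m handwheel '0.8 0 0 0 0 0 0; 1 0 0 0 0 0 0; 1 0 0 0 0 0 0; 1 -30 0 0 0 0 0; 1 -45 0 0 0 0 0; 1 -40 0 0 0 0 0; 1 0 0 0 0 0 0'
python3 - <<'E'
from h import *
snap('wrist','w24',1.5)
print(T()[0],T()[2]['qpos'].round(2))
snap('scene','s24',4,(180,120,330,270)); snap('top','t24',3,(140,130,400,260))
E
```

```text
clock: 33.1
eef_pos: [612.9, 0.4, 304.6]
tool_rot: [0.692, 1.568, -0.792]
force: [-0.6, -0.6, 0.2]
width: 85.3
[611.67521191   1.14493067 302.11585316] [-0.56  0.66  0.92  1.56 -0.55  1.19 -1.02]
```

View pics/w24.png

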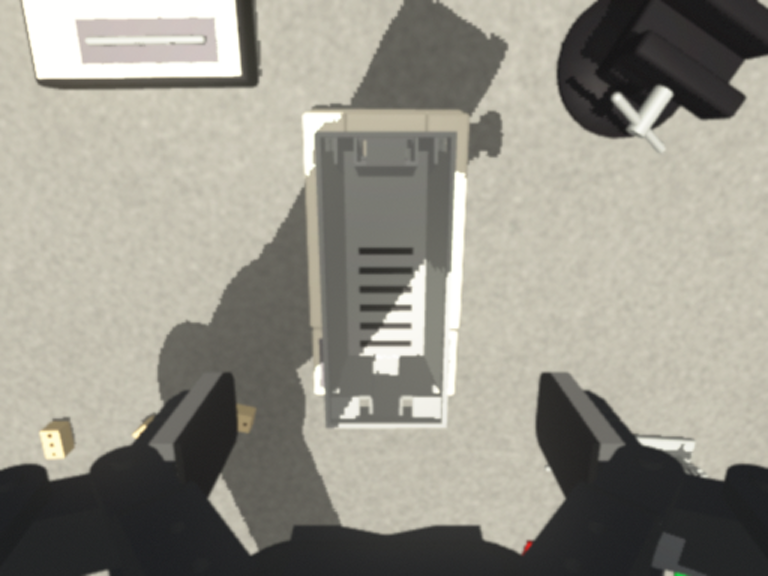

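View pics/s24.png

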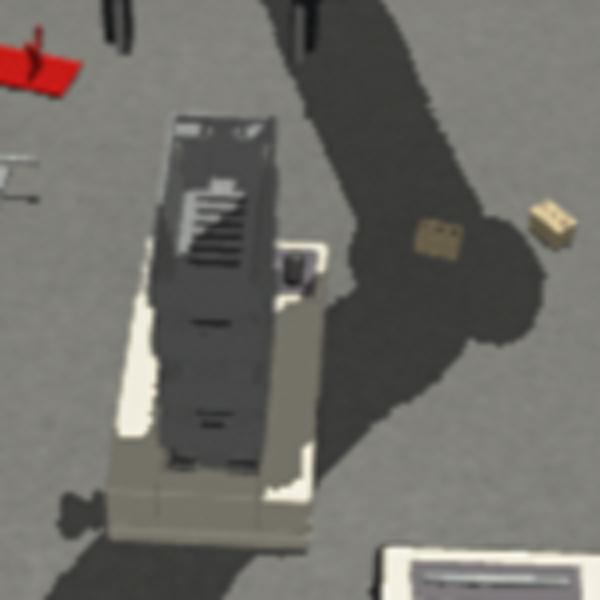

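View pics/t24.png

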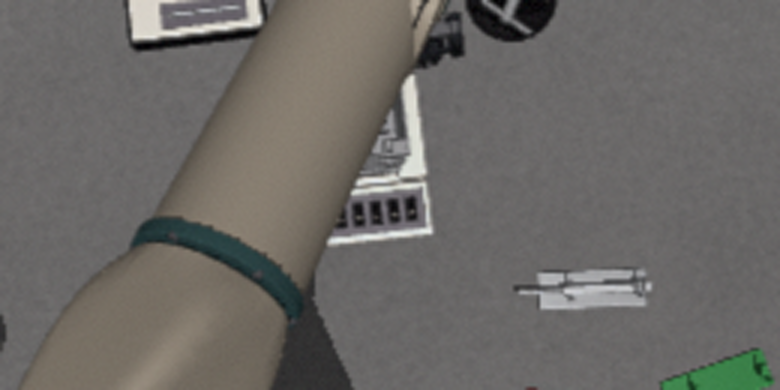

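```bash
python3 - <<'E'
from h import *
p=camera_params('wrist')
rect(p,[(327,427),(447,427),(457,130),(316,130)],205)
E
python3 -m handwheel '0 0 -40 -20 -0.145 0 0; 0 0 -40 -20 -0.145 0 0; 0 0 -40 -20 -0.145 0 0; 0 0 0 0 -0.145 0 0; 0 0 0 0 -0.145 0 0; 0 0 0 0 -0.145 0 0; 0 0 0 0 -0.145 0 0; 0 0 0 0 -0.145 0 0; 0 0 0 0 -0.145 0 0; 0 0 0 0 -0.145 0 0'
python3 - <<'E'
from h import *
to((421,127,250),rot=down(0.088))
print(T()[2]['qpos'].round(2))
E
```

```text
ctr [611.8   0.8 205. ] yaw 0.09 L 145 W 61.0
clock: 34.25
eef_pos: [461.9, 36.9, 282.6]
tool_rot: [-2.986, 1.527, -2.973]
force: [-0.6, 0.6, 0.6]
width: 43.1
now [461.9  36.9 282.6] w 43.1 F [-0.6  0.6  0.6] t 34.25
axes z [ 0.999  0.013 -0.043] x [-0.043 -0.007 -0.999]
shift [ 33.7  90.9 -38.3]
rotvec [-0.075 -0.043  0.005]
[-0.56  0.37  0.57  1.93 -0.24  0.95  0.14]
```

```bash
python3 -m handwheel '0 5 20 -8 -0.075 -0.043 0.005; 0 10 20 -8 0 0 0; 0 10 20 -8 0 0 0; 0 5 10 -6 0 0 0; 0 0 0 0 0 0 0; 0 0 0 0 0 0 0'
python3 - <<'E'
from h import *
to((421,127,150),rot=down(0.088))
print(T()[2]['qpos'].round(2))
snap('wrist','w25',1.5)
E
```

```text
clock: 34.85
eef_pos: [421.3, 105.0, 245.9]
tool_rot: [-2.804, 1.559, -2.71]
force: [0.1, -0.3, 0.1]
width: 42.6
now [421.3 105.  245.9] w 42.6 F [ 0.1 -0.3  0.1] t 34.85
axes z [ 0.996  0.094 -0.011] x [-0.011 -0.005 -1.   ]
shift [95.8 22.3  2.8]
rotvec [ 0.006 -0.011  0.004]
[-0.7   0.36  0.52  2.08 -0.25  0.78  0.07]
```

View pics/w25.png

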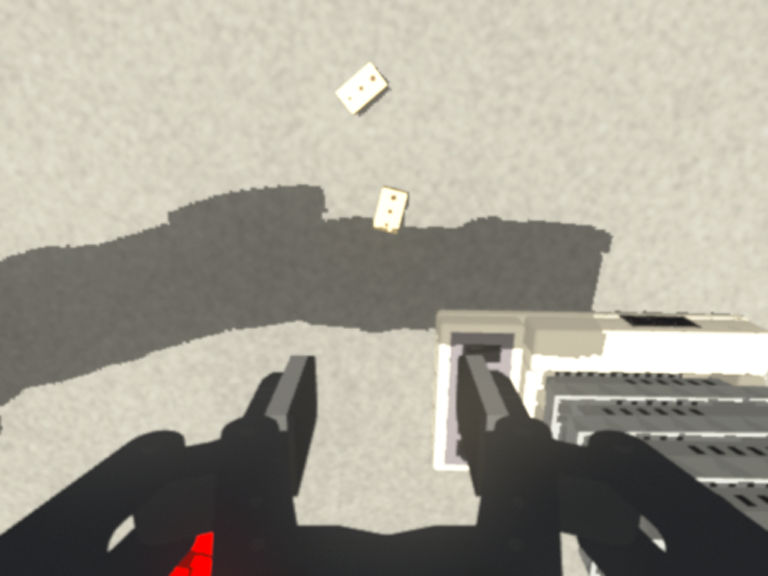

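```bash
cat >> h.py <<'E'
def blocks(f,n='wrist',lo=(15,30,150),hi=(32,255,255)):
    im=cv2.imread(f);p=camera_params(n);hsv=cv2.cvtColor(im,cv2.COLOR_BGR2HSV)
    m=cv2.inRange(hsv,lo,hi);m=cv2.morphologyEx(m,cv2.MORPH_CLOSE,np.ones((5,5)))
    for c in cv2.findContours(m,0,2)[0]:
        if cv2.contourArea(c)<150: continue
        r=cv2.minAreaRect(c);b=cv2.boxPoints(r)
        P=np.array([plane(p,*q,18)[:2] for q in b]);e=[P[1]-P[0],P[2]-P[1]]
        l=[np.linalg.norm(x) for x in e];sh=e[int(np.argmin(l))]
        print('px',np.round(r[0]),'ctr',P.mean(0).round(1),'sizes',np.round(l,1),'short ang',np.arctan2(sh[1],sh[0]).round(3))
E
python3 - <<'E'
from h import *
im=cv2.imread('pics/w25_raw.png');h=cv2.cvtColor(im,cv2.COLOR_BGR2HSV);print(h[139,257],h[135,262],h[58,240],h[100,300],h[230,350])
blocks('pics/w25_raw.png')
E
```

```text
[ 30  10 255] [ 30   9 255] [ 17  83 211] [ 24  26 208] [ 21  43 185]
px [479. 251.] ctr [686.9  20.6] sizes [10.  75.3] short ang 1.76
px [383. 222.] ctr [564.1  41.6] sizes [257.2 111.3] short ang -0.956
px [260. 139.] ctr [419.5 126.2] sizes [32.5 21.1] short ang -0.158
```

```bash
python3 -m handwheel '0 20 7 0 0.125 -0.011 0.004; 0 40 7 0 0.125 0 0; 0 40 7 0 0 0 0; 0 20 0 0 0 0 0; 0 0 0 0 0 0 0'
python3 - <<'E'
from h import *
to((419.5,126,60),rot=down(-.158))
snap('wrist','w26',1.5)
E
```

```text
clock: 35.4
eef_pos: [430.1, 122.9, 125.0]
tool_rot: [0.203, 1.558, 0.029]
force: [-0.1, -0.3, -0.0]
width: 42.8
now [430.1 122.9 125. ] w 42.8 F [-0.1 -0.3 -0. ] t 35.4
axes z [ 0.985 -0.173  0.013] x [ 0.013  0.    -1.   ]
shift [ 64.9   1.1 -11.8]
rotvec [-0.016  0.013 -0.003]
```

View pics/w26.png

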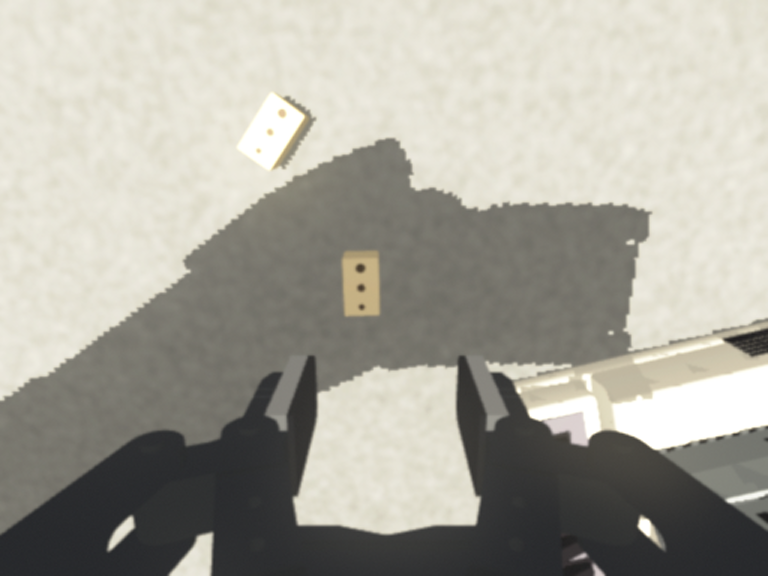

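```bash
python3 - <<'E'
from h import *
c=plane(camera_params('wrist'),361.5/1.5,288/1.5,18);print(c)
to((*c[:2],12),rot=down(-.158))
E
python3 -m handwheel '0 30 0 -11 -0.012 0.013 0; 0 35 0 0 0 0 0; 0 30 0 0 0 0 0; 0 0 0 0 0 0 0'
python3 - <<'E'
from h import *
to((419.5,126,12),rot=down(-.158))
E
```

```text
[420.57725559 124.18573232  18.        ]
now [430.7 123.  126.1] w 42.7 F [ 0.  -0.5 -0.4] t 35.45
axes z [ 0.985 -0.173  0.014] x [ 0.015  0.001 -1.   ]
shift [113.9  -1.  -11.9]
rotvec [-0.016  0.014 -0.003]
clock: 35.85
eef_pos: [428.6, 125.9, 40.4]
tool_rot: [0.73, 1.553, 0.565]
force: [0.1, -0.5, -0.0]
width: 42.8
now [428.6 125.9  40.4] w 42.8 F [ 0.1 -0.5 -0. ] t 35.85
axes z [ 0.986 -0.164  0.013] x [ 0.015  0.01  -1.   ]
shift [28.3 -1.7 -9.3]
rotvec [-0.007  0.013 -0.012]
```

```bash
python3 -m handwheel '0 14 -1 -10 -0.005 0.013 -0.012; 0 12 0 0 0 0 0; 0 0 0 0 0 0 0; 0 0 0 0 0 0 0'
python3 - <<'E'
from h import *
to((420.5,125,12),rot=down(-.158))
E
```

```text
clock: 36.25
eef_pos: [425.1, 127.3, 20.3]
tool_rot: [0.503, 1.558, 0.342]
force: [0.3, 0.1, -0.5]
width: 42.7
now [425.1 127.3  20.3] w 42.7 F [ 0.3  0.1 -0.5] t 36.25
axes z [ 0.987 -0.161  0.011] x [ 0.012  0.004 -1.   ]
shift [ 8.3 -3.1 -4.3]
rotvec [-0.003  0.011 -0.006]
```

```bash
python3 -m handwheel '0 8 -3 -6 0 0.011 -0.006; 0 1 0 0 0 0 0; 0 0 0 0 0 0 0'; python3 -m handwheel '-1 0 0 0 0 0 0; -1 0 0 0 0 0 0; -1 0 0 0 0 0 0; -1 0 0 0 0 0 0; -1 0 0 0 0 0 0'
python3 - <<'E'
from h import *
to((420.5,125,12),rot=down(-.158))
E
```

```text
clock: 36.55
eef_pos: [421.5, 126.2, 14.5]
tool_rot: [0.805, 1.568, 0.643]
force: [0.8, -0.1, 0.2]
width: 43.0
clock: 37.05
eef_pos: [421.7, 126.2, 15.2]
tool_rot: [0.89, 1.567, 0.727]
force: [-0.5, -0.6, 0.0]
width: 16.2
now [421.7 126.2  15.2] w 16.2 F [-0.5 -0.6  0. ] t 37.05
axes z [ 0.987 -0.162  0.003] x [ 0.003  0.003 -1.   ]
shift [ 3.2 -1.4 -1. ]
rotvec [-0.005  0.003 -0.003]
```

```bash
python3 -m handwheel '-1 -30 0 0 0 0 0; -1 -45 0 0 0 0 0; -1 -45 0 0 0 0 0; -1 -45 0 0 -0.08 0 0; -1 -45 0 0 -0.08 0 0; -1 -35 0 0 -0.09 0 0; -1 0 -20 35 0 0 0; -1 0 -25 45 0 0 0; -1 0 -25 45 0 0 0; -1 0 0 0 0 0 0'
python3 - <<'E'
from h import *
to((651.6,4.4,260),rot=down(.09))
snap('wrist','w27',1.5)
print(T()[2]['qpos'].round(2))
E
```

```text
clock: 38.05
eef_pos: [553.0, 71.1, 267.8]
tool_rot: [2.309, 1.565, 2.417]
force: [-0.5, -0.9, -0.6]
width: 16.1
now [553.   71.1 267.8] w 16.1 F [-0.5 -0.9 -0.6] t 38.05
axes z [ 0.994  0.108 -0.004] x [-0.004  0.004 -1.   ]
shift [  7.1 -77.   90.8]
rotvec [ 0.018 -0.004 -0.004]
[-0.69  0.58  0.82  1.76 -0.49  1.03  0.42]
```

View pics/w27.png

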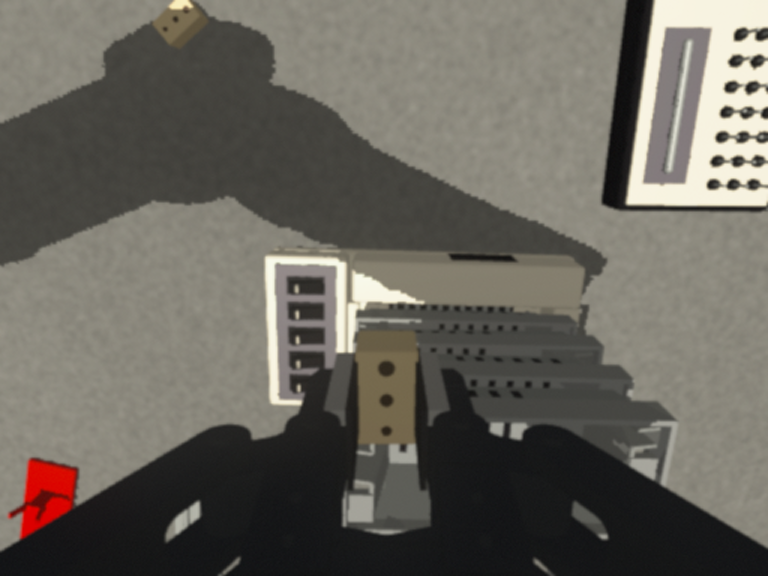

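```bash
python3 -m handwheel '-1 0 -35 42 0.018 0 0; -1 0 -35 42 0 0 0; -1 0 -8 8 0 0 0; -1 15 0 0 0 0 0; -1 0 0 0 0 0 0; -1 0 0 0 0 0 0'
python3 - <<'E'
from h import *
to((651.6,4.4,200),rot=down(.09))
E
```

```text
clock: 38.7
eef_pos: [635.8, 14.3, 244.3]
tool_rot: [2.599, 1.543, 2.694]
force: [0.1, -0.2, 0.4]
width: 16.1
now [635.8  14.3 244.3] w 16.1 F [ 0.1 -0.2  0.4] t 38.7
axes z [ 0.995  0.095 -0.024] x [-0.025  0.012 -1.   ]
shift [ 43.8 -12.   15.8]
rotvec [ 0.005 -0.024 -0.014]
```

```bash
python3 -m handwheel '-1 0 -13 16 0.005 -0.024 -0.014; -1 15 0 0 0 0 0; -1 15 0 0 0 0 0; -1 0 0 0 0 0 0'
python3 - <<'E'
from h import *
to((651.6,4.4,182),rot=down(.09))
snap('wrist','w28',1.5)
E
```

```text
clock: 39.1
eef_pos: [651.7, 6.9, 212.0]
tool_rot: [1.083, 1.568, 1.177]
force: [0.2, 0.4, -0.9]
width: 16.2
now [651.7   6.9 212. ] w 16.2 F [ 0.2  0.4 -0.9] t 39.1
axes z [0.996 0.094 0.001] x [ 0.001  0.002 -1.   ]
shift [30.  -2.6 -0.4]
rotvec [ 0.004  0.001 -0.002]
```

View pics/w28.png

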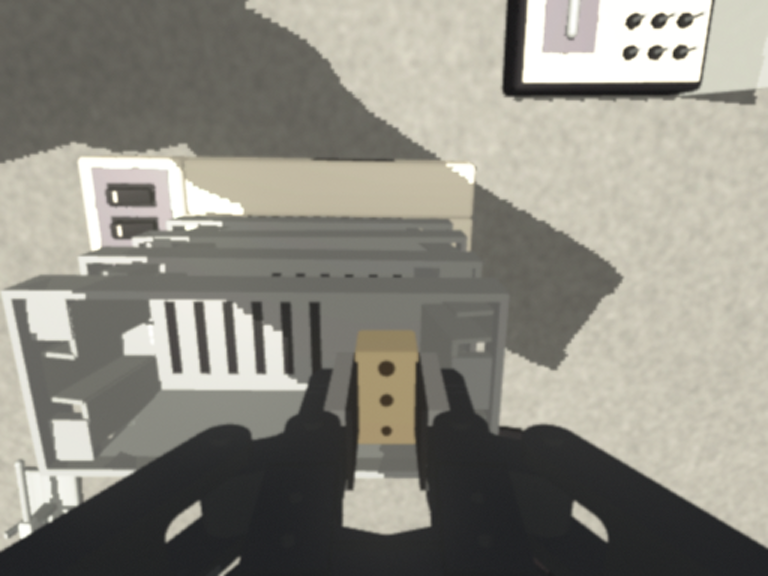

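```bash
python3 -m handwheel '-1 8 -4 -5 0 0 0; -1 8 0 0 0 0 0; -1 6 0 0 0 0 0; -1 0 0 0 0 0 0'; python3 -m handwheel '-1 4 0 0 0 0 0; -1 0 0 0 0 0 0'
python3 - <<'E'
from h import *
to((647.6,4,180),rot=down(.09))
E
```

```text
clock: 39.55
eef_pos: [647.2, 2.5, 190.1]
tool_rot: [0.639, 1.567, 0.734]
force: [-0.1, 0.5, -0.9]
width: 16.4
clock: 39.75
eef_pos: [647.4, 2.5, 185.8]
tool_rot: [0.596, 1.566, 0.691]
force: [0.3, 0.4, -0.2]
width: 16.0
now [647.4   2.5 185.8] w 16.0 F [ 0.3  0.4 -0.2] t 39.75
axes z [0.995 0.095 0.004] x [ 0.003  0.003 -1.   ]
shift [5.8 1.5 0.3]
rotvec [ 0.005  0.004 -0.003]
```

```bash
python3 -m handwheel '-1 4 0 0 0 0 0; -1 2 0 0 0 0 0; -1 0 0 0 0 0 0'; python3 -m handwheel '-0.42 0 0 0 0 0 0; -0.42 0 0 0 0 0 0; -0.42 0 0 0 0 0 0'; python3 -m handwheel '-0.42 -25 0 0 0 0 0; -0.42 -40 0 0 0 0 0; -0.42 -30 0 0 0 0 0; -0.42 0 0 0 0 0 0'
python3 - <<'E'
from h import *
to((394.9,205.8,250),rot=down(.09))
snap('wrist','w29',1.5)
E
```

```text
clock: 40.05
eef_pos: [647.2, 2.3, 179.9]
tool_rot: [0.647, 1.567, 0.742]
force: [0.1, 0.9, 0.6]
width: 16.6
clock: 40.35
eef_pos: [647.0, 2.3, 179.8]
tool_rot: [0.729, 1.567, 0.824]
force: [-1.0, 0.0, -0.0]
width: 25.0
clock: 40.75
eef_pos: [647.6, 2.1, 277.4]
tool_rot: [0.474, 1.567, 0.569]
force: [0.0, 0.0, 0.0]
width: 25.0
now [647.6   2.1 277.4] w 25.0 F [0. 0. 0.] t 40.75
axes z [0.996 0.095 0.003] x [ 0.003  0.002 -1.   ]
shift [  27.   226.6 -232.4]
rotvec [ 0.005  0.003 -0.002]
```

View pics/w29.png

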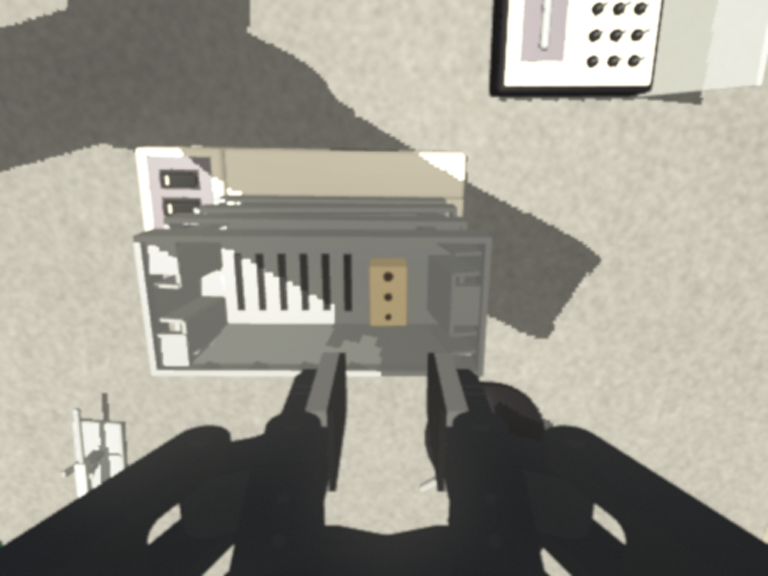

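```bash
python3 -m handwheel '0 0 32 -42 0 0 0; 0 0 32 -42 0 0 0; 0 0 32 -42 0 0 0; 0 0 32 -42 0 0 0; 0 10 30 -40 0 0 0; 0 10 15 -15 0 0 0; 0 0 0 0 0 0 0'
python3 - <<'E'
from h import *
to((394.9,205.8,150),rot=down(.09))
snap('wrist','w30',1.5)
print(T()[2]['qpos'].round(2))
E
```

```text
clock: 41.5
eef_pos: [407.8, 150.2, 247.5]
tool_rot: [-2.911, 1.563, -2.816]
force: [0.6, -0.2, 0.8]
width: 42.7
now [407.8 150.2 247.5] w 42.7 F [ 0.6 -0.2  0.8] t 41.5
axes z [ 0.995  0.095 -0.008] x [-0.008 -0.003 -1.   ]
shift [97.4 56.8 -6.8]
rotvec [ 0.005 -0.008  0.002]
[-1.05  0.44  0.9   2.08 -0.46  0.84  0.21]
```

View pics/w30.png

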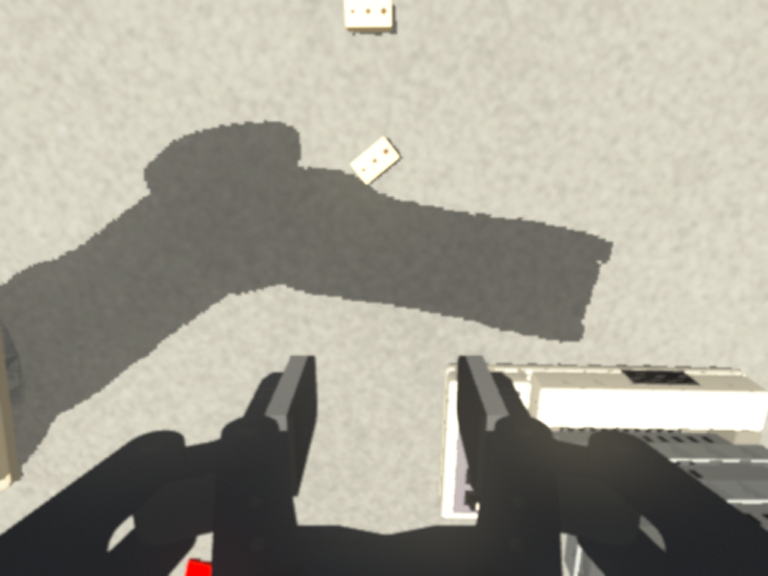

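Run:
```python
from h import *
p=camera_params('wrist')
P=np.array([plane(p,u/1.5,v/1.5,18)[:2] for u,v in [(387,137),(400,156),(367,184),(350,163)]])
print(P.round(1),P.mean(0));s=P[1]-P[0]+P[2]-P[3];print('short ang',np.arctan2(s[1],s[0]))
P=np.array([plane(p,u/1.5,v/1.5,18)[:2] for u,v in [(345,2),(393,2),(392,28),(346,28)]]);print(P.round(1),P.mean(0))
```

```text
[[402.1 219.3]
 [412.3 207.5]
 [391.1 186.3]
 [378.1 199.5]] [395.91043398 203.16812592]
short ang -0.8220518592949448
[[367.4 299.3]
 [398.1 302.1]
 [398.9 287.1]
 [369.2 284.3]] [383.39057861 293.1899225 ]
```

```bash
python3 -m handwheel '0 0 20 -2 0.13 -0.008 0; 0 0 0 0 0.13 0 0; 0 0 0 0 0.13 0 0; 0 0 0 0 0.13 0 0; 0 0 0 0 0.13 0 0; 0 0 0 0 0.13 0 0; 0 0 0 0 0.13 0 0; 0 0 0 0 0 0 0'
python3 - <<'E'
from h import *
to((395.9,203.2,120),rot=down(-.82))
print(T()[2]['qpos'].round(2))
E
```

```text
clock: 42.35
eef_pos: [419.6, 161.1, 250.7]
tool_rot: [0.362, 1.549, -0.503]
force: [0.6, -0.4, 0.5]
width: 42.5
now [419.6 161.1 250.7] w 42.5 F [ 0.6 -0.4  0.5] t 42.35
axes z [ 0.649 -0.761  0.021] x [ 0.019 -0.011 -1.   ]
shift [129.8   8.3 -50.1]
rotvec [-0.045  0.021 -0.007]
[-1.21  0.58  1.19  2.07 -0.66  0.93 -0.53]
```

```bash
python3 -m handwheel '0 30 4 -25 -0.04 0.021 -0.007; 0 40 4 -25 0 0 0; 0 40 0 0 0 0 0; 0 0 0 0 0 0 0'
python3 - <<'E'
from h import *
to((395.9,203.2,60),rot=down(-.82))
print(T()[2]['qpos'].round(2))
snap('wrist','w31',1.5)
E
```

```text
clock: 42.75
eef_pos: [400.5, 202.5, 138.8]
tool_rot: [0.842, 1.561, 0.027]
force: [-0.2, 0.0, 0.7]
width: 42.7
now [400.5 202.5 138.8] w 42.7 F [-0.2  0.   0.7] t 42.75
axes z [ 0.686 -0.727  0.007] x [ 0.01  0.   -1.  ]
shift [78.8 -3.5 -4.2]
rotvec [ 0.006  0.007 -0.008]
[-1.13  0.71  0.93  2.18 -0.93  0.71 -0.36]
```

View pics/w31.png

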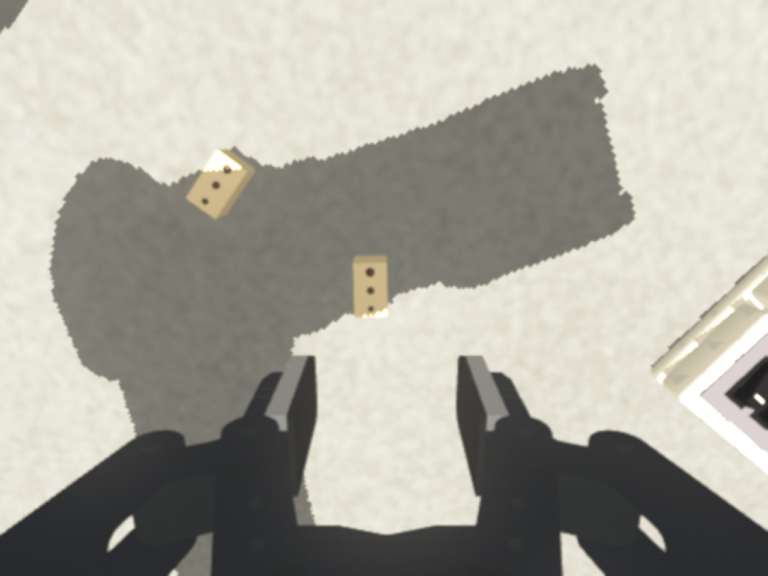

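```bash
python3 - <<'E'
from h import *
c=plane(camera_params('wrist'),370.5/1.5,291/1.5,18);print(c)
to((*c[:2],13),rot=down(-.82))
E
python3 -m handwheel '0 30 -2 -6 0.006 0.007 -0.008; 0 35 0 0 0 0 0; 0 30 0 0 0 0 0; 0 8 0 0 0 0 0; 0 0 0 0 0 0 0'
python3 - <<'E'
from h import *
to((395.9,203.2,14),rot=down(-.82))
print(T()[2]['qpos'].round(2))
E
```

```text
[393.78606615 203.59324511  18.        ]
now [401.9 202.6 140.7] w 42.3 F [0.2 0.1 0.5] t 42.8
axes z [ 0.686 -0.728  0.008] x [ 0.013  0.002 -1.   ]
shift [127.6  -6.6  -7.3]
rotvec [ 0.005  0.008 -0.011]
clock: 43.3
eef_pos: [410.5, 206.6, 43.0]
tool_rot: [1.197, 1.547, 0.38]
force: [-0.4, 0.3, -0.0]
width: 42.5
now [410.5 206.6  43. ] w 42.5 F [-0.4  0.3 -0. ] t 43.3
axes z [ 0.684 -0.729  0.009] x [ 0.022  0.009 -1.   ]
shift [ 28.6 -13.6  -7.7]
rotvec [ 0.003  0.009 -0.022]
[-0.85  0.78  0.48  2.21 -1.09  0.38 -0.26]
```

```bash
python3 -m handwheel '0 0 -14 -8 0.003 0.009 -0.022; 0 4 0 0 0 0 0; 0 0 0 0 0 0 0'
python3 - <<'E'
from h import *
to((394.9,203.2,14),rot=down(-.82))
print(T()[2]['qpos'].round(3))
E
```

```text
clock: 43.6
eef_pos: [398.1, 202.1, 42.2]
tool_rot: [0.997, 1.564, 0.176]
force: [-0.5, -0.5, 0.1]
width: 42.2
now [398.1 202.1  42.2] w 42.2 F [-0.5 -0.5  0.1] t 43.6
axes z [ 0.681 -0.732  0.004] x [ 0.006  0.001 -1.   ]
shift [28.1 -1.7 -3.1]
rotvec [-0.001  0.004 -0.005]
[-0.85   0.779  0.476  2.233 -1.077  0.372 -0.274]
```

```bash
python3 -m handwheel '0 14 -2 -3 0 0.004 -0.005; 0 12 -3 0 0 0 0; 0 0 0 0 0 0 0'
python3 - <<'E'
from h import *
to((394.9,203.2,14),rot=down(-.82))
print(T()[2]['qpos'].round(3))
E
```

```text
clock: 43.9
eef_pos: [394.1, 201.6, 17.3]
tool_rot: [0.866, 1.566, 0.047]
force: [0.9, 0.6, 0.9]
width: 42.9
now [394.1 201.6  17.3] w 42.9 F [0.9 0.6 0.9] t 43.9
axes z [ 0.683 -0.73   0.003] x [ 0.005  0.    -1.   ]
shift [ 3.3  1.7 -0.6]
rotvec [ 0.002  0.003 -0.004]
[-0.747  0.8    0.311  2.243 -1.085  0.249 -0.274]
```

```bash
python3 -m handwheel '0 3 1 0 0 0 0; -1 0 0 0 0 0 0; -1 0 0 0 0 0 0; -1 0 0 0 0 0 0; -1 0 0 0 0 0 0; -1 0 0 0 0 0 0'
python3 - <<'E'
from h import *
to((394.9,203.2,14),rot=down(-.82))
print(T()[2]['qpos'].round(3))
E
```

```text
clock: 44.5
eef_pos: [396.5, 203.0, 16.1]
tool_rot: [0.855, 1.562, 0.038]
force: [0.0, -0.0, -0.3]
width: 16.2
now [396.5 203.   16.1] w 16.2 F [ 0.  -0.  -0.3] t 44.5
axes z [ 0.684 -0.729  0.006] x [ 0.009  0.    -1.   ]
shift [ 2.1 -1.  -1.2]
rotvec [ 0.003  0.006 -0.007]
[-0.745  0.803  0.307  2.239 -1.084  0.244 -0.275]
```

```bash
python3 -m handwheel '-1 -30 0 0 0 0 0; -1 -45 0 0 0 0 0; -1 -45 0 0 0 0 0; -1 -45 0 0 -0.13 0 0; -1 -45 0 0 -0.13 0 0; -1 -40 0 0 -0.13 0 0; -1 0 0 0 -0.13 0 0; -1 0 0 0 -0.13 0 0; -1 0 0 0 -0.13 0 0; -1 0 0 0 -0.13 0 0'
python3 - <<'E'
from h import *
to((575.9,-2.4,260),rot=down(.09))
print(T()[2]['qpos'].round(3))
E
```

```text
clock: 45.5
eef_pos: [393.5, 202.4, 276.5]
tool_rot: [-0.276, 1.565, -0.149]
force: [0.3, -0.2, -0.8]
width: 16.3
now [393.5 202.4 276.5] w 16.3 F [ 0.3 -0.2 -0.8] t 45.5
axes z [0.992 0.127 0.006] x [ 0.006 -0.001 -1.   ]
shift [  17.7 -226.3  154.9]
rotvec [0.037 0.006 0.001]
[-1.077  0.345  0.717  2.033 -0.294  0.861 -0.07 ]
```

```bash
python3 -m handwheel '-1 0 -40 28 0.037 0.006 0; -1 0 -40 28 0 0 0; -1 0 -40 28 0 0 0; -1 0 -40 28 0 0 0; -1 0 -40 28 0 0 0; -1 0 -20 12 0 0 0; -1 0 0 0 0 0 0; -1 0 0 0 0 0 0'
python3 - <<'E'
from h import *
to((575.9,-2.4,240),rot=down(.09))
print(T()[2]['qpos'].round(3))
E
```

```text
clock: 46.3
eef_pos: [570.3, -5.7, 273.7]
tool_rot: [3.021, 1.565, 3.122]
force: [-0.9, -0.1, -0.1]
width: 16.1
now [570.3  -5.7 273.7] w 16.1 F [-0.9 -0.1 -0.1] t 46.3
axes z [ 0.995  0.101 -0.006] x [-0.006  0.    -1.   ]
shift [33.6  2.7  6.2]
rotvec [ 0.011 -0.006 -0.001]
[-0.459  0.554  0.667  1.709 -0.391  1.022  0.446]
```

```bash
python3 -m handwheel '-1 20 3 6 0.011 -0.006 0; -1 20 0 0 0 0 0; -1 20 0 0 0 0 0; -1 0 0 0 0 0 0'
python3 - <<'E'
from h import *
to((575.9,-2.4,182),rot=down(.09))
snap('wrist','w32',1.5)
E
```

```text
clock: 46.7
eef_pos: [572.9, 4.7, 212.2]
tool_rot: [1.811, 1.565, 1.907]
force: [0.1, 0.5, -0.7]
width: 16.4
now [572.9   4.7 212.2] w 16.4 F [ 0.1  0.5 -0.7] t 46.7
axes z [ 0.995  0.096 -0.001] x [-0.002  0.005 -1.   ]
shift [30.2 -7.5  2.4]
rotvec [ 0.006 -0.001 -0.005]
```

View pics/w32.png

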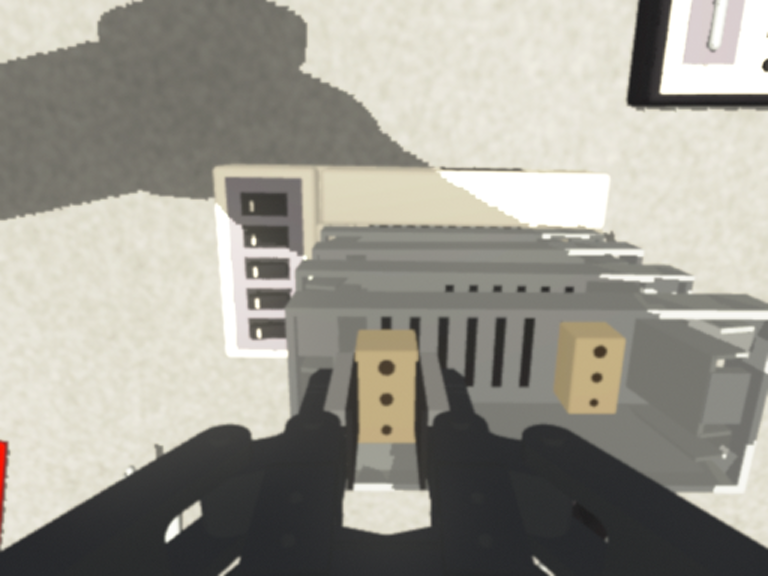

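```bash
python3 -m handwheel '-1 4 -8 4 0.006 0 -0.005; -1 8 0 0 0 0 0; -1 8 0 0 0 0 0; -1 0 0 0 0 0 0'
python3 - <<'E'
from h import *
to((575.9,-2.4,180),rot=down(.09))
E
```

```text
clock: 47.15
eef_pos: [580.2, -2.1, 195.2]
tool_rot: [0.028, 1.565, 0.12]
force: [-0.4, -0.6, -0.6]
width: 16.1
now [580.2  -2.1 195.2] w 16.1 F [-0.4 -0.6 -0.6] t 47.15
axes z [0.996 0.092 0.006] x [ 0.006  0.001 -1.   ]
shift [15.2  0.1 -4.4]
rotvec [ 0.002  0.006 -0.   ]
```

```bash
python3 -m handwheel '-1 7 0 -4 0.002 0.006 0; -1 6 0 0 0 0 0; -1 3 0 0 0 0 0; -1 0 0 0 0 0 0'
python3 - <<'E'
from h import *
to((575.9,-2.4,180),rot=down(.09))
E
```

```text
clock: 47.55
eef_pos: [576.2, -2.7, 178.4]
tool_rot: [1.085, 1.57, 1.174]
force: [0.1, 0.1, 2.3]
width: 16.0
now [576.2  -2.7 178.4] w 16.0 F [0.1 0.1 2.3] t 47.55
axes z [0.996 0.089 0.   ] x [ 0.  0. -1.]
shift [-1.6  0.4 -0.3]
rotvec [-0.001  0.    -0.   ]
```

On the floor (+2 N). Release narrowly, rise, and go for the third block.

```bash
python3 -m handwheel '-0.42 0 0 0 0 0 0; -0.42 0 0 0 0 0 0; -0.42 -25 0 0 0 0 0; -0.42 -40 0 0 0 0 0; -0.42 -30 0 0 0 0 0; 0 0 40 -30 0 0 0; 0 0 40 -30 0 0 0; 0 0 40 -30 0 0 0; 0 0 40 -30 0 0 0; 0 0 40 -30 0 0 0'
python3 -m handwheel '0 0 30 -15 0 0 0; 0 0 0 0 0 0 0'
python3 - <<'E'
from h import *
to((383.4,293.2,150),rot=down(.09))
snap('wrist','w33',1.5)
print(T()[2]['qpos'].round(3))
E
```

```text
clock: 48.55
eef_pos: [412.2, 180.1, 277.1]
tool_rot: [-0.384, 1.562, -0.31]
force: [1.4, 1.9, 0.9]
width: 43.1
clock: 48.75
eef_pos: [389.0, 215.4, 276.6]
tool_rot: [-0.019, 1.566, 0.066]
force: [0.5, 0.8, -0.3]
width: 42.8
now [389.  215.4 276.6] w 42.8 F [ 0.5  0.8 -0.3] t 48.75
axes z [0.996 0.085 0.005] x [ 0.005  0.    -1.   ]
shift [126.6  78.    0.5]
rotvec [-0.005  0.005  0.   ]
[-1.12   0.355  0.746  2.028 -0.31   0.867 -0.12 ]
```

View pics/w33.png

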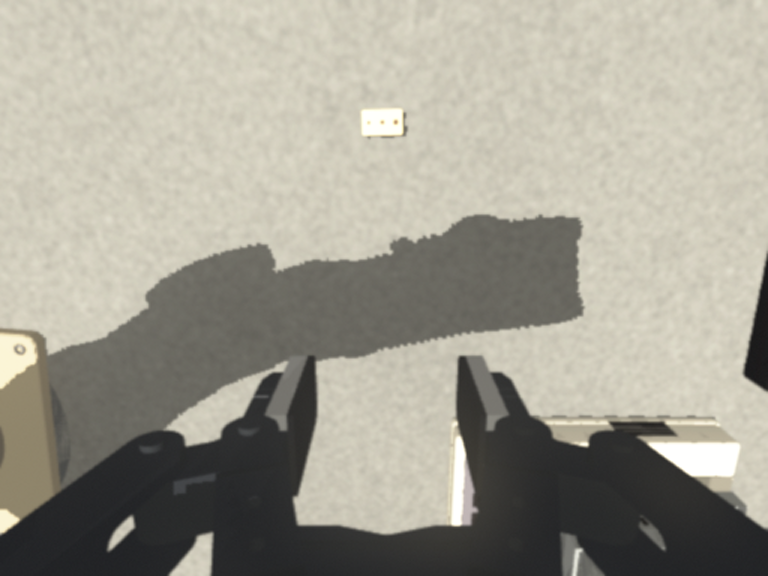

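```bash
python3 - <<'E'
from h import *
p=camera_params('wrist')
P=np.array([plane(p,u/1.5,v/1.5,18)[:2] for u,v in [(361,109),(404,109),(404,136),(361,136)]]);print(P.round(1),P.mean(0))
E
python3 -m handwheel '0 0 20 0 -0.145 0 0; 0 0 20 0 -0.145 0 0; 0 0 20 0 -0.145 0 0; 0 0 0 0 -0.145 0 0; 0 0 0 0 -0.145 0 0; 0 0 0 0 -0.145 0 0; 0 0 0 0 -0.145 0 0; 0 0 0 0 -0.145 0 0; 0 0 0 0 -0.145 0 0; 0 0 0 0 -0.145 0 0'
python3 -m handwheel '0 0 0 0 -0.12 0 0; 0 0 0 0 0 0 0'
python3 - <<'E'
from h import *
to((386,292,120),rot=down(np.pi/2+.085))
print(T()[2]['qpos'].round(3))
E
```

```text
[[366.  301.9]
 [397.3 304.5]
 [399.1 285.7]
 [367.3 283.1]] [382.4333669  293.81114578]
clock: 49.8
eef_pos: [388.0, 261.7, 278.6]
tool_rot: [-1.784, 1.554, -0.22]
force: [-0.2, 0.1, 0.7]
width: 42.8
clock: 50.0
eef_pos: [390.8, 258.7, 279.0]
tool_rot: [-1.899, 1.552, -0.214]
force: [-0.4, 0.6, -0.9]
width: 42.9
now [390.8 258.7 279. ] w 42.9 F [-0.4  0.6 -0.9] t 50.0
axes z [-0.114  0.994 -0.006] x [ 0.018 -0.004 -1.   ]
shift [158.8   3.8  34.6]
rotvec [ 0.029 -0.006  0.018]
[-0.89   0.324  0.311  1.968 -0.111  0.854  1.163]
```

```bash
python3 -m handwheel '0 30 5 18 0.029 -0.006 0.018; 0 40 4 17 0 0 0; 0 40 0 0 0 0 0; 0 40 0 0 0 0 0; 0 0 0 0 0 0 0'
python3 - <<'E'
from h import *
to((382.4,293.8,60),rot=down(np.pi/2+.083))
print(T()[2]['qpos'].round(3))
snap('wrist','w34',1.5)
E
```

```text
clock: 50.5
eef_pos: [387.5, 291.1, 126.9]
tool_rot: [-1.207, 1.56, 0.421]
force: [-0.4, -1.6, 0.7]
width: 42.7
now [387.5 291.1 126.9] w 42.7 F [-0.4 -1.6  0.7] t 50.5
axes z [-0.057  0.998  0.004] x [ 0.01   0.004 -1.   ]
shift [66.8  5.6  2.7]
rotvec [-0.026  0.004  0.01 ]
[-0.854  0.582  0.217  2.09  -0.252  0.483  1.18 ]
```

View pics/w34.png

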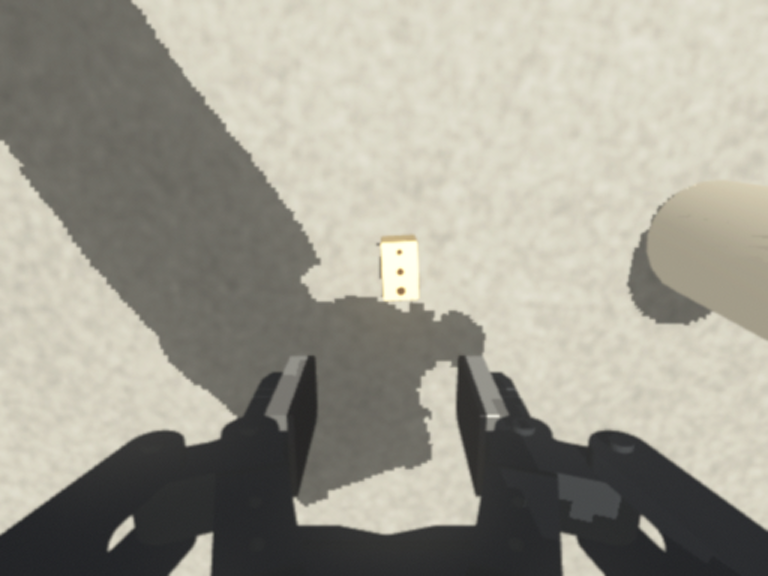

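```bash
python3 - <<'E'
from h import *
c=plane(camera_params('wrist'),399.5/1.5,271/1.5,18);print(c)
to((*c[:2],14),rot=down(np.pi/2+.083))
E
python3 -m handwheel '0 30 8 6 -0.026 0.004 0.01; 0 35 4 0 0 0 0; 0 25 0 0 0 0 0; 0 0 0 0 0 0 0'
python3 - <<'E'
from h import *
to((380.5,294.5,14),rot=down(np.pi/2+.083))
print(T()[2]['qpos'].round(3))
E
```

```text
[382.33644542 297.89520179  18.        ]
now [389.  291.8 129.1] w 42.8 F [0.2 0.1 0.3] t 50.55
axes z [-0.057  0.998  0.006] x [ 0.013  0.007 -1.   ]
shift [115.1   7.9   5.8]
rotvec [-0.026  0.006  0.014]
clock: 50.95
eef_pos: [386.6, 300.5, 45.3]
tool_rot: [-1.089, 1.549, 0.555]
force: [-0.6, -0.6, 1.0]
width: 42.3
now [386.6 300.5  45.3] w 42.3 F [-0.6 -0.6  1. ] t 50.95
axes z [-0.074  0.997  0.01 ] x [ 0.019  0.012 -1.   ]
shift [31.2  7.2 -5.9]
rotvec [-0.009  0.01   0.02 ]
[-0.806  0.735  0.128  2.126 -0.305  0.276  1.225]
```

```bash
python3 -m handwheel '0 14 6 -4 -0.009 0.01 0.02; 0 14 0 0 0 0 0; 0 3 0 0 0 0 0; 0 0 0 0 0 0 0'
python3 - <<'E'
from h import *
to((382,296,14),rot=down(np.pi/2+.083))
print(T()[2]['qpos'].round(3))
E
```

```text
clock: 51.35
eef_pos: [386.1, 298.1, 17.7]
tool_rot: [-1.035, 1.562, 0.616]
force: [0.8, -0.3, 0.5]
width: 42.3
now [386.1 298.1  17.7] w 42.3 F [ 0.8 -0.3  0.5] t 51.35
axes z [-0.08   0.997  0.005] x [ 0.007  0.005 -1.   ]
shift [ 3.7  4.3 -1.7]
rotvec [-0.003  0.005  0.008]
[-0.799  0.792  0.125  2.125 -0.384  0.236  1.313]
```

```bash
python3 -m handwheel '0 3 3 -2 0 0 0; 0 0 0 0 0 0 0; -1 0 0 0 0 0 0; -1 0 0 0 0 0 0; -1 0 0 0 0 0 0; -1 0 0 0 0 0 0; -1 0 0 0 0 0 0'
python3 - <<'E'
from h import *
to((382,296,14),rot=down(np.pi/2+.083))
print(T()[2]['qpos'].round(3))
E
```

```text
clock: 52.05
eef_pos: [385.7, 297.3, 17.1]
tool_rot: [-1.004, 1.556, 0.646]
force: [-1.0, 0.4, -0.5]
width: 16.2
now [385.7 297.3  17.1] w 16.2 F [-1.   0.4 -0.5] t 52.05
axes z [-0.079  0.997  0.008] x [ 0.012  0.009 -1.   ]
shift [ 3.1  3.8 -1.1]
rotvec [-0.004  0.008  0.012]
[-0.83   0.796  0.172  2.133 -0.541  0.238  1.467]
```

```bash
python3 -m handwheel '-1 -30 0 0 0 0.008 0.012; -1 -45 0 0 0 0 0; -1 -45 0 0 0 0 0; -1 -45 0 0 0 0 0; -1 -45 -20 -20 0 0 0; -1 -40 -20 -40 0 0 0; -1 0 -20 -40 0.14 0 0; -1 0 -20 -40 0.14 0 0; -1 0 0 0 0.145 0 0; -1 0 0 0 0.145 0 0'
python3 -m handwheel '-1 0 0 0 0.145 0 0; -1 0 0 0 0.145 0 0; -1 0 0 0 0.145 0 0; -1 0 0 0 0.145 0 0; -1 0 0 0 0.145 0 0; -1 0 0 0 0.145 0 0; -1 0 0 0 0.145 0 0; -1 0 0 0 0 0 0'
python3 - <<'E'
from h import *
to((611.8,1,265),rot=down(.09))
print(T()[2]['qpos'].round(3))
E
```

```text
clock: 53.05
eef_pos: [469.8, 162.4, 268.1]
tool_rot: [-1.664, 1.567, -0.592]
force: [0.7, 0.1, -0.6]
width: 16.1
clock: 53.85
eef_pos: [467.9, 159.5, 267.4]
tool_rot: [-1.708, 1.567, -1.684]
force: [-0.6, 0.9, -1.2]
width: 15.9
now [467.9 159.5 267.4] w 15.9 F [-0.6  0.9 -1.2] t 53.85
axes z [ 1.     0.024 -0.001] x [-0.    -0.004 -1.   ]
shift [   2.9 -161.9  140.1]
rotvec [-0.066 -0.001  0.004]
[-1.05   0.552  1.02   1.921 -0.56   0.988  0.252]
```

```bash
python3 -m handwheel '-1 0 -38 35 -0.066 0 0; -1 0 -38 35 0 0 0; -1 0 -38 35 0 0 0; -1 0 -38 32 0 0 0; -1 0 0 0 0 0 0; -1 0 0 0 0 0 0'
python3 - <<'E'
from h import *
to((611.8,1,225),rot=down(.09))
print(T()[2]['qpos'].round(3))
E
```

```text
clock: 54.45
eef_pos: [617.7, 22.4, 263.8]
tool_rot: [-2.831, 1.563, -2.705]
force: [-1.2, 1.0, -0.8]
width: 16.0
now [617.7  22.4 263.8] w 16.0 F [-1.2  1.  -0.8] t 54.45
axes z [ 0.992  0.126 -0.007] x [-0.007 -0.003 -1.   ]
shift [ 38.9 -20.3  -8.2]
rotvec [ 0.036 -0.007  0.003]
[-0.573  0.707  0.88   1.59  -0.581  1.133  0.571]
```

```bash
python3 -m handwheel '-1 10 -21 -8 0.036 -0.007 0.003; -1 15 0 0 0 0 0; -1 10 0 0 0 0 0; -1 0 0 0 0 0 0'
python3 - <<'E'
from h import *
to((611.8,1,182),rot=down(.09))
snap('wrist','w35',1.5)
E
```

```text
clock: 54.85
eef_pos: [610.3, 3.6, 227.2]
tool_rot: [2.019, 1.567, 2.118]
force: [-0.9, 0.3, -0.7]
width: 16.2
now [610.3   3.6 227.2] w 16.2 F [-0.9  0.3 -0.7] t 54.85
axes z [ 0.995  0.099 -0.002] x [-0.002  0.003 -1.   ]
shift [45.2 -2.9  1.3]
rotvec [ 0.009 -0.002 -0.003]
```

View pics/w35.png

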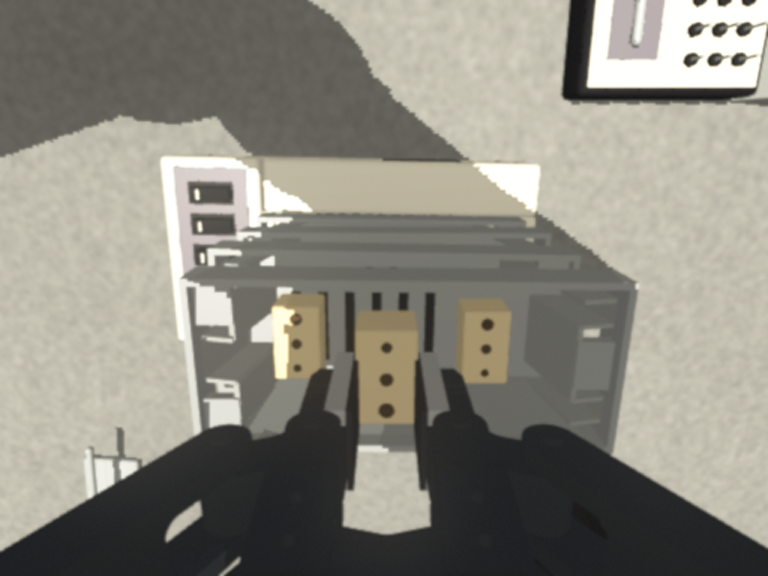

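```bash
python3 -m handwheel '-1 12 -3 2 0.009 0 -0.003; -1 12 0 0 0 0 0; -1 8 0 0 0 0 0; -1 0 0 0 0 0 0'
python3 - <<'E'
from h import *
to((611.8,1,182),rot=down(.09))
E
```

```text
clock: 55.3
eef_pos: [613.8, 4.0, 193.6]
tool_rot: [1.075, 1.57, 1.17]
force: [0.1, 0.8, -0.5]
width: 15.7
now [613.8   4.  193.6] w 15.7 F [ 0.1  0.8 -0.5] t 55.3
axes z [0.995 0.095 0.001] x [ 0.     0.001 -1.   ]
shift [11.6 -2.8 -2.2]
rotvec [ 0.005  0.    -0.001]
```

```bash
python3 -m handwheel '-1 6 -3 -2 0 0 0; -1 4 0 0 0 0 0; -1 0 0 0 0 0 0'; python3 -m handwheel '-1 3 0 0 0 0 0; -1 0 0 0 0 0 0'
python3 - <<'E'
from h import *
to((611.8,1,182),rot=down(.09))
E
```

```text
clock: 55.6
eef_pos: [612.0, 0.3, 182.6]
tool_rot: [1.04, 1.57, 1.134]
force: [-0.8, -0.1, -0.7]
width: 15.9
clock: 55.8
eef_pos: [612.4, -0.1, 179.9]
tool_rot: [0.186, 1.569, 0.281]
force: [0.7, -0.6, -1.0]
width: 15.9
now [ 6.124e+02 -1.000e-01  1.799e+02] w 15.9 F [ 0.7 -0.6 -1. ] t 55.8
axes z [0.996 0.094 0.002] x [ 0.002  0.    -1.   ]
shift [-2.1  1.1 -0.5]
rotvec [ 0.005  0.002 -0.   ]
```

```bash
python3 -m handwheel '-0.5 0 0 0 0 0 0; -0.5 0 0 0 0 0 0; -0.5 -20 0 0 0 0 0; -0.5 -40 0 0 0 0 0; -0.5 -40 0 0 0 0 0; -0.5 0 0 0 0 0 0'
python3 - <<'E'
from h import *
snap('wrist','w36',1.5)
print(T()[0],T()[2]['qpos'].round(2))
E
```

```text
clock: 56.4
eef_pos: [611.9, -0.2, 282.8]
tool_rot: [3.136, 1.57, -3.053]
force: [-0.0, -0.2, 0.3]
width: 21.5
[6.10595735e+02 5.58248108e-01 2.80393992e+02] [-0.55  0.68  0.9   1.59 -0.57  1.15  0.57]
```

View pics/w36.png

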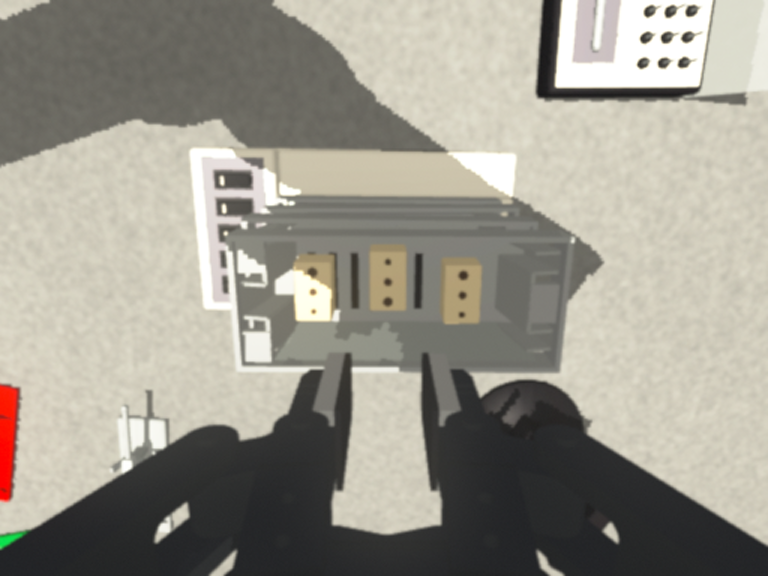

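```bash
python3 -m handwheel '0 0 -44 -38 0 0 0; 0 0 -44 -38 0 0 0; 0 0 -44 -38 0 0 0; 0 0 -44 -38 0 0 0; 0 0 -40 -34 0 0 0; 0 0 0 0 0 0 0; 0 0 0 0 0 0 0'
python3 - <<'E'
from h import *
to((406,-240,200),rot=down(0))
snap('wrist','w37',1.5)
print(T()[2]['qpos'].round(2))
E
```

```text
clock: 57.15
eef_pos: [457.8, -210.0, 274.6]
tool_rot: [2.686, 1.56, 2.787]
force: [0.6, 0.3, 0.1]
width: 42.9
now [ 457.8 -210.   274.6] w 42.9 F [0.6 0.3 0.1] t 57.15
axes z [ 0.995  0.101 -0.009] x [-0.01   0.004 -1.   ]
shift [ 75.  -25.  -53.9]
rotvec [ 0.101 -0.01  -0.004]
[-0.23  0.52  0.92  1.88 -0.49  1.    1.01]
```

View pics/w37.png

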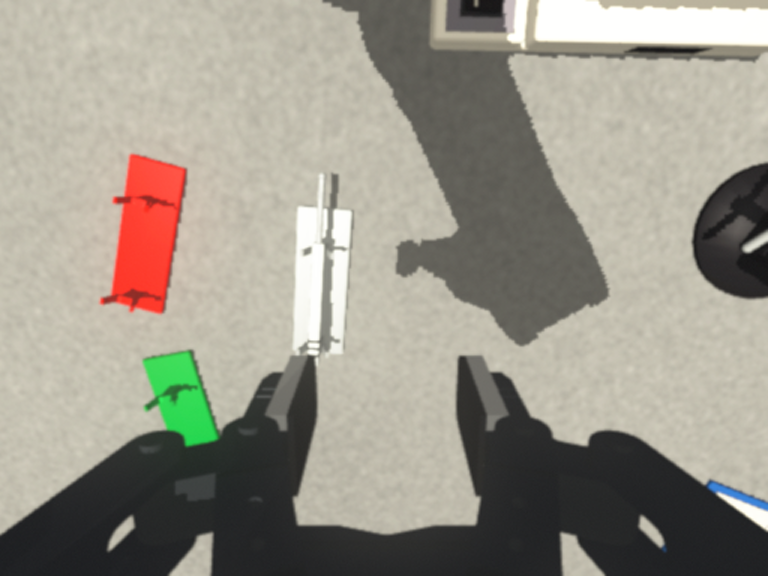

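```bash
python3 - <<'E'
from h import *
p=camera_params('wrist')
rect(p,[(293,355),(343,354),(353,209),(298,206)],6)
t=plane(p,325.5/1.5,175/1.5,31.5);e=plane(p,313/1.5,360/1.5,31.5);print(t,e,'mid',(t+e)/2,np.linalg.norm(t-e),np.arctan2(*(t-e)[[1,0]]))
im=cv2.imread('pics/w37_raw.png');cv2.imwrite('pics/c37.png',cv2.resize(im[100:250,170:260],None,fx=4,fy=4,interpolation=cv2.INTER_CUBIC))
E
python3 -m handwheel '0 20 -12 -25 0.05 -0.01 -0.004; 0 40 -13 -29 0.05 0 0; 0 40 0 0 0 0 0; 0 30 0 0 0 0 0; 0 0 0 0 0 0 0'
python3 - <<'E'
from h import *
to((406,-240,120),rot=down(0))
snap('wrist','w38',1.5)
print(T()[2]['qpos'].round(2))
E
```

```text
ctr [ 406.6 -260.5    6. ] yaw 1.588 L 126 W 43.0
[ 406.78692119 -170.19364677   31.5       ] [ 406.80774112 -317.29892292   31.5       ] mid [ 406.79733116 -243.74628484   31.5       ] 147.10527762540923 1.5709378575938944
clock: 57.7
eef_pos: [410.0, -235.3, 139.7]
tool_rot: [-0.761, 1.568, -0.749]
force: [-0.6, 0.0, 0.2]
width: 42.9
now [ 410.  -235.3  139.7] w 42.9 F [-0.6  0.   0.2] t 57.7
axes z [1.    0.011 0.002] x [ 0.002 -0.002 -1.   ]
shift [19.7 -4.6 -4.1]
rotvec [0.011 0.002 0.002]
[-0.02  0.65  0.73  2.11 -0.74  0.65  1.24]
```

View pics/w38.png

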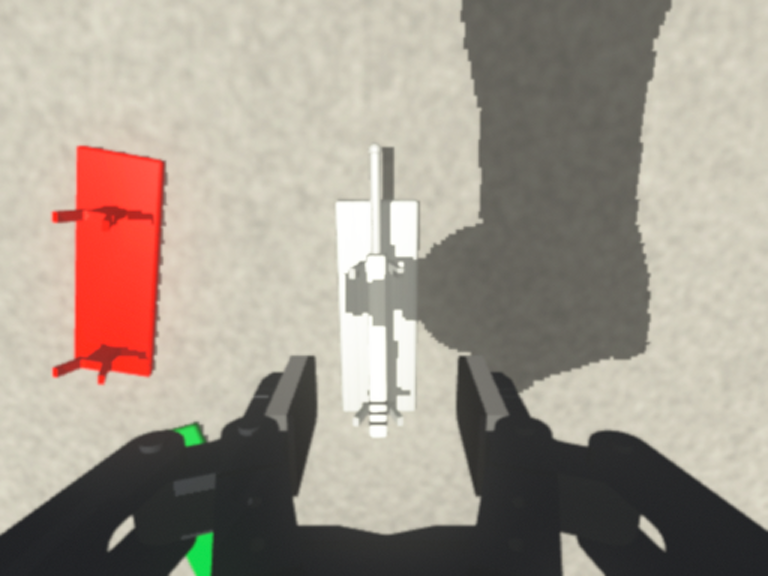

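View pics/c37.png

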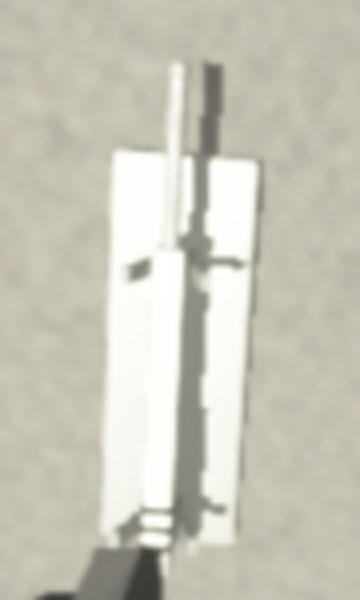

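Run:
```python
from h import *
p=camera_params('wrist')
f=lambda u,v,z:plane(p,u/1.5,v/1.5,z)
t=f(376,147,31.5);e=f(378,437,31.5);print('tip',t,'rear',e,np.linalg.norm(t-e),'ang',np.arctan2(*(t-e)[[1,0]]))
d=(t-e)/np.linalg.norm(t-e);print('org',t-77*d,e+75*d, 'step org',f(376,254,36)-25*d)
rect(p,[(344,411),(414,411),(419,201),(336,202)],6)
o=t-77*d; g=o-5*d; print('grip',g)
to((g[0],g[1],22),rot=down(np.arctan2(d[1],d[0])-np.pi/2))
```

```text
tip [ 406.26897015 -169.85716288   31.5       ] rear [ 408.46422759 -323.04863534   31.5       ] 153.2072008351061 ang 1.585125500341734
org [ 407.37227875 -246.849258     31.5       ] [ 407.38957635 -248.0563349    31.5       ] step org [ 407.04827012 -244.41018008   36.        ]
 ctr [ 407.8 -260.     6. ] yaw 1.586 L 124 W 42.0
grip [ 407.44392217 -251.84874469   31.5       ]
now [ 411.  -236.   141.2] w 42.9 F [ 0.1 -0.1  0.4] t 57.75
axes z [1.    0.011 0.004] x [ 0.004 -0.003 -1.   ]
shift [119.2 -15.4  -4.3]
rotvec [-0.003  0.004  0.003]
```

```bash
python3 -m handwheel '0 25 -7 -4 0 0.004 0.003; 0 35 -7 -2 0 0 0; 0 25 0 0 0 0 0; 0 0 0 0 0 0 0'
python3 - <<'E'
from h import *
to((407.4,-249.5,21),rot=down(.015))
snap('wrist','w39',1.5)
print(T()[2]['qpos'].round(2))
E
```

```text
clock: 58.15
eef_pos: [414.1, -250.9, 58.7]
tool_rot: [-0.461, 1.558, -0.439]
force: [-0.3, 0.8, -0.6]
width: 42.8
now [ 414.1 -250.9   58.7] w 42.8 F [-0.3  0.8 -0.6] t 58.15
axes z [1.    0.021 0.011] x [ 0.011 -0.005 -1.   ]
shift [37.6  1.8 -7.1]
rotvec [0.006 0.011 0.006]
[ 0.14  0.77  0.53  2.13 -0.92  0.46  1.42]
```

View pics/w39.png

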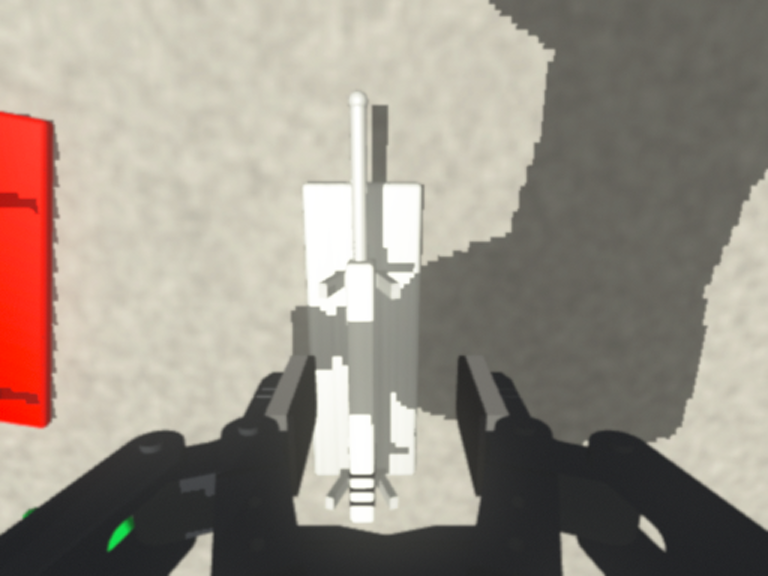

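Run:
```python
from h import *
p=camera_params('wrist')
f=lambda u,v,z:plane(p,u/1.5,v/1.5,z)
t=f(358,99,31.5);e=f(361.5,521,33);L=np.linalg.norm((t-e)[:2]);print('tipctr',t,'rear',e,L,'ang',np.arctan2(*(t-e)[[1,0]]))
d=(t-e)/L;print(t-74*d,e+75*d)
print(T()[0])
```

```text
tipctr [ 405.11213241 -170.23541931   31.5       ] rear [ 407.51909206 -322.19833562   33.        ] 151.98197718794523 ang 1.586634127569962
[ 406.28408067 -244.22613857   32.23034976] [ 406.33130666 -247.20774178   32.25978065]
[ 414.77864489 -251.6616328    60.01847884]
```

```bash
python3 -m handwheel '0 13 0 -8 0.004 0.011 0.006; 0 13 0 -1 0 0 0; 0 8 0 0 0 0 0; 0 0 0 0 0 0 0'
python3 - <<'E'
from h import *
to((406.8,-250.5,21),rot=down(.015))
print(T()[2]['qpos'].round(2))
E
```

```text
clock: 58.6
eef_pos: [409.7, -253.4, 29.1]
tool_rot: [-0.604, 1.56, -0.584]
force: [0.7, -0.3, 0.7]
width: 43.1
now [ 409.7 -253.4   29.1] w 43.1 F [ 0.7 -0.3  0.7] t 58.6
axes z [1.    0.021 0.009] x [ 0.009 -0.006 -1.   ]
shift [ 8.   3.  -2.9]
rotvec [0.006 0.009 0.006]
[ 0.2   0.82  0.45  2.15 -0.99  0.38  1.49]
```

```bash
python3 -m handwheel '0 7 3 -4 0.006 0.009 0.006; 0 1 0 0 0 0 0; 0 0 0 0 0 0 0'
python3 - <<'E'
from h import *
to((406.8,-250.5,21),rot=down(.015))
print(T()[2]['qpos'].round(2))
E
```

```text
clock: 58.9
eef_pos: [406.1, -250.7, 21.6]
tool_rot: [-0.693, 1.57, -0.678]
force: [-0.2, 0.9, 0.2]
width: 42.5
now [ 406.1 -250.7   21.6] w 42.5 F [-0.2  0.9  0.2] t 58.9
axes z [1.    0.015 0.001] x [ 0.001 -0.001 -1.   ]
shift [0.6 0.2 0.7]
rotvec [-0.     0.001  0.001]
[ 0.21  0.83  0.43  2.15 -1.    0.37  1.49]
```

```bash
python3 -m handwheel '-1 0 0 0 0 0 0; -1 0 0 0 0 0 0; -1 0 0 0 0 0 0; -1 0 0 0 0 0 0; -1 0 0 0 0 0 0; -1 0 0 0 0 0 0'
python3 - <<'E'
from h import *
to((406.8,-250.5,21),rot=down(.015))
snap('wrist','w40',1.5)
E
```

```text
clock: 59.5
eef_pos: [406.4, -250.8, 22.3]
tool_rot: [-0.667, 1.569, -0.652]
force: [-0.7, 0.4, -0.8]
width: 7.2
now [ 406.4 -250.8   22.3] w 7.2 F [-0.7  0.4 -0.8] t 59.5
axes z [1.    0.015 0.002] x [ 0.002 -0.001 -1.   ]
shift [1.3 0.3 0.4]
rotvec [0.    0.002 0.001]
```

View pics/w40.png

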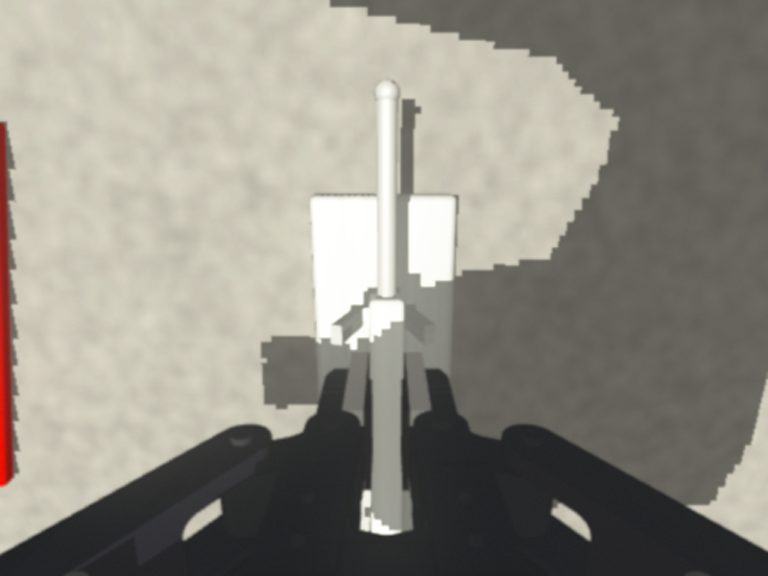

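Run:
```python
from h import *
p=camera_params('wrist')
t=plane(p,387/1.5,91/1.5,31.5);P,Rt,s=T();print('tip in tool',Rt.inv().apply(t-P).round(1),t)
q=camera_params('top')
g=lambda u,v,z=45:plane(q,225+u/6,130+v/6,z)[:2].round(1)
o=np.array([611.8,.8]);y=.084
Rm=np.array([[np.cos(y),np.sin(y)],[-np.sin(y),np.cos(y)]])
for a in [(172,432),(207,428),(243,426),(279,421),(313,416)]: print(g(*a),(Rm@(g(*a)-o)).round(1))
for yy in (40,20,0,-20,-40): print(yy,(o+Rm.T@np.array([-121,yy])).round(1))
im=cv2.imread('pics/w9_raw.png');cv2.imwrite('pics/c9.png',cv2.resize(im[0:100,170:345],None,fx=4.5,fy=4.5,interpolation=cv2.INTER_CUBIC))
```

```text
tip in tool [-9.3 81.1  0.3] [ 405.53528285 -169.78588929   31.5       ]
[495.3  30.8] [-113.6   39.7]
[497.   11.1] [-113.5   19.9]
[497.6  -9.3] [-114.6   -0.5]
[499.9 -29.7] [-114.1  -21. ]
[502.2 -48.9] [-113.4  -40.3]
40 [487.9  30.5]
20 [489.5  10.6]
0 [491.2  -9.4]
-20 [492.9 -29.3]
-40 [494.6 -49.2]
```

View pics/c9.png

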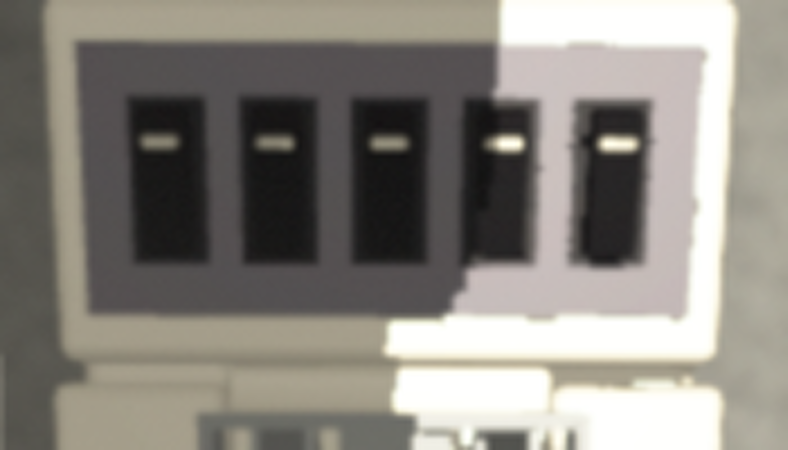

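```bash
cat >> h.py <<'E'
TIP=np.array([-9.3,81.1,0.3])
def press(az,tilt,tip):
    rot=down(az-np.pi/2)*R.from_rotvec([0,0,-tilt])
    tgt=np.array(tip)-rot.apply(TIP)
    P,r,s=T();print('tip now',(P+r.apply(TIP)).round(1),'TCP target',tgt.round(1),'az now',np.arctan2(*r.as_matrix()[[1,0],1]).round(3))
    to(tgt,rot=rot);print('q',s['qpos'].round(2))
E
python3 -m handwheel '-1 -15 0 0 0 0 0; -1 -35 0 0 0 0 0; -1 -40 0 0 0 0 0; -1 -40 0 0 0 0 0; -1 -20 0 0 0 0 0; -1 0 0 0 0 0 0'
python3 - <<'E'
from h import *
press(1.0,.42,(491,-29.7,80))
E
```

```text
clock: 60.15
eef_pos: [405.0, -250.6, 176.5]
tool_rot: [2.719, 1.568, 2.732]
force: [0.6, 0.0, -0.9]
width: 7.7
tip now [ 404.2 -169.5  185.9] TCP target [448.7 -95.  104.6] az now 1.584
now [ 405.  -250.6  176.5] w 7.7 F [ 0.6  0.  -0.9] t 60.15
axes z [ 1.     0.013 -0.002] x [-0.002  0.001 -1.   ]
shift [ 72.  154.9  45.9]
rotvec [ 0.576  0.12  -0.408]
q [-0.04  0.61  0.81  2.07 -0.66  0.74  1.21]
```

```bash
python3 -m handwheel '-1 0 35 15 0 0 0; -1 0 35 15 0 0 0; -1 0 30 10 0.144 0 0; -1 0 0 0 0.144 0 0; -1 0 0 0 0.144 0 0; -1 0 0 0 0.144 0 0; -1 0 0 0 0 0 -0.14; -1 0 0 0 0 0 -0.14; -1 0 0 0 0 0 -0.14; -1 0 0 0 0 0 0'
python3 - <<'E'
from h import *
press(1.0,.42,(491,-29.7,80))
snap('wrist','w41',1.5)
E
```

```text
clock: 61.15
eef_pos: [441.6, -146.7, 167.9]
tool_rot: [-1.59, 1.131, -2.181]
force: [-0.4, 0.4, -1.0]
width: 7.6
tip now [484.9 -82.6 141.8] TCP target [448.7 -95.  104.6] az now 0.982
now [ 441.6 -146.7  167.9] w 7.6 F [-0.4  0.4 -1. ] t 61.15
axes z [ 0.829 -0.559 -0.008] x [-0.244 -0.349 -0.905]
shift [ 37.6  69.4 -22.5]
rotvec [-0.017 -0.017  0.019]
q [-0.66  0.96  1.2   1.98 -0.58  0.91  0.19]
```

View pics/w41.png

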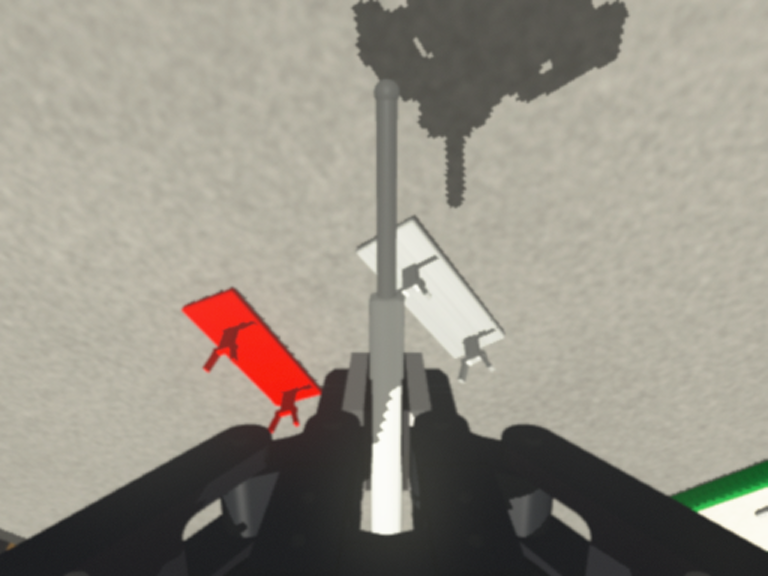

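```bash
python3 -m handwheel '-1 12 23 -8 -0.017 -0.017 0.019; -1 12 23 -7 0 0 0; -1 12 20 -7 0 0 0; -1 0 0 0 0 0 0; -1 0 0 0 0 0 0'
python3 - <<'E'
from h import *
press(1.0,.42,(491,-29.7,62))
snap('scene','s41',4,(190,90,340,240)); snap('wrist','w42',1.5);snap('top','t42',5,(220,160,340,280))
E
```

```text
clock: 61.7
eef_pos: [443.8, -102.9, 110.4]
tool_rot: [-1.561, 1.17, -2.15]
force: [0.4, -1.0, -0.3]
width: 7.5
tip now [487.6 -38.   87.3] TCP target [448.7 -95.   86.6] az now 0.98
now [ 443.8 -102.9  110.4] w 7.5 F [ 0.4 -1.  -0.3] t 61.7
axes z [ 0.832 -0.555  0.004] x [-0.214 -0.327 -0.921]
shift [18.3 17.8 -0.4]
rotvec [-0.018 -0.004 -0.019]
q [-0.7   1.01  1.11  2.03 -0.7   0.82  0.18]
```

View pics/s41.png

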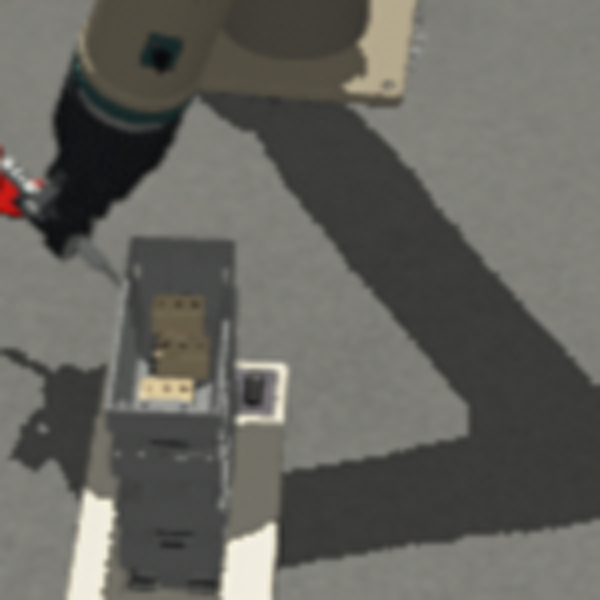

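View pics/w42.png

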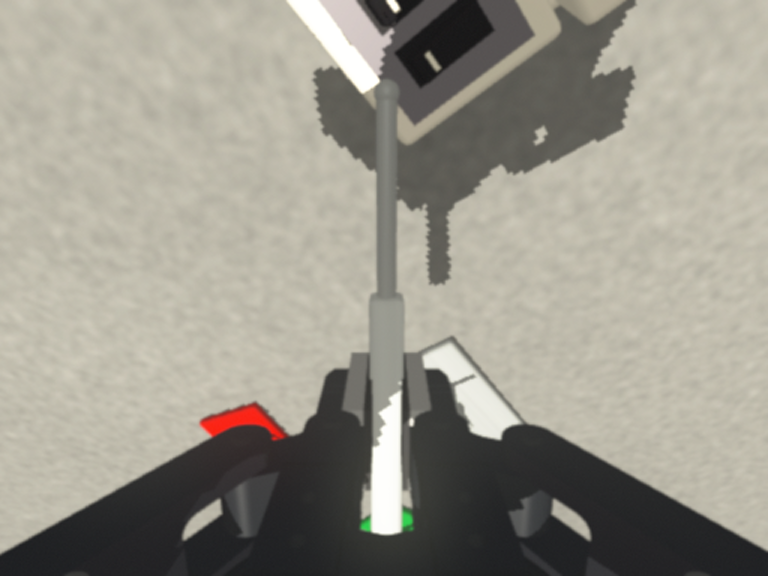

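View pics/t42.png

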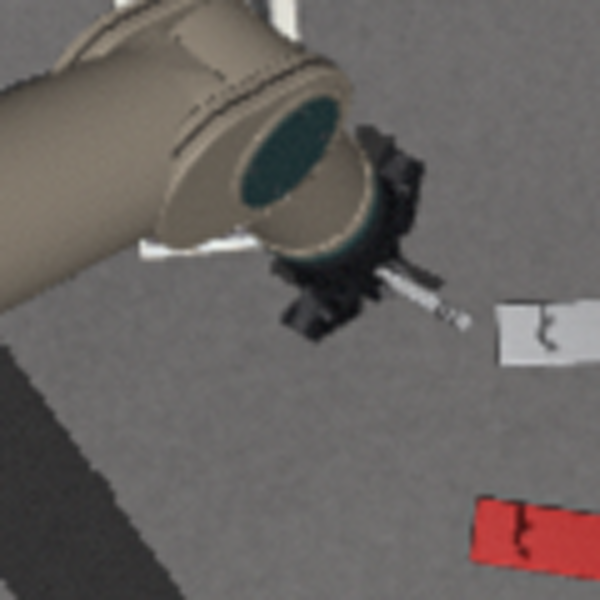

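```bash
python3 -m handwheel '-1 9 10 0 -0.01 0 -0.015; -1 9 9 0 0 0 0; -1 0 0 0 0 0 0; -1 0 0 0 0 0 0'
python3 - <<'E'
from h import *
press(1.0,.42,(491,-29.7,58))
snap('wrist','w43',1.5)
E
```

```text
clock: 62.25
eef_pos: [451.5, -94.5, 85.4]
tool_rot: [-1.565, 1.155, -2.145]
force: [0.7, 0.1, -0.2]
width: 7.7
tip now [494.5 -29.5  61.2] TCP target [448.7 -95.   82.6] az now 0.99
now [451.5 -94.5  85.4] w 7.7 F [ 0.7  0.1 -0.2] t 62.25
axes z [ 0.837 -0.548  0.003] x [-0.219 -0.339 -0.915]
shift [ 3.4 -0.7 -2.1]
rotvec [-0.009 -0.001 -0.005]
q [-0.7   1.06  1.07  2.02 -0.73  0.8   0.16]
```

View pics/w43.png

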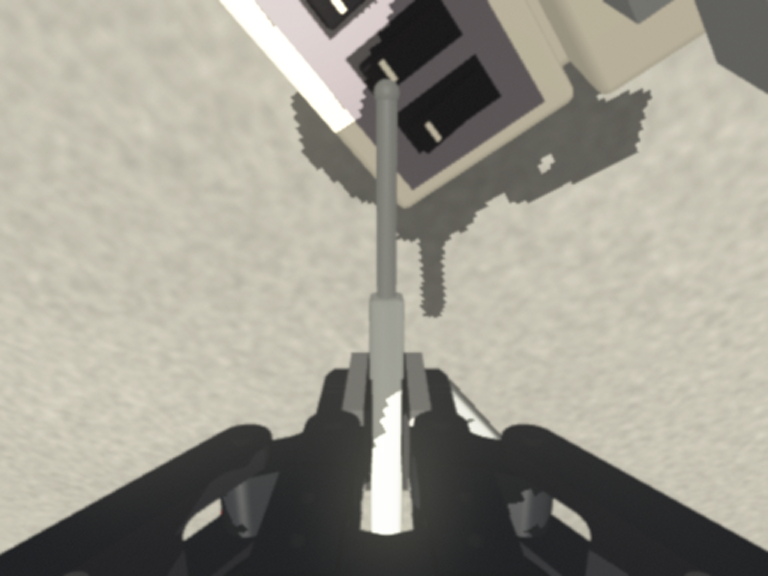

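Run:
```python
from h import *
p=camera_params('wrist')
f=lambda u,v,z:plane(p,u/1.5,v/1.5,z).round(1)
print('mark4',f(388,70,46),'mark5',f(433,131,46),'r5 near corners',f(399,124,47),f(428,154,47),'far',f(475,56,43),f(500,96,43))
print('marks exp',[ (np.array([611.8,.8])+np.array([[np.cos(.084),-np.sin(.084)],[np.sin(.084),np.cos(.084)]])@np.array([-120.5,y])).round(1) for y in(-20,-40)])
P,r,s=T();t=P+r.apply(TIP);print('tip',t, proj(p,t)*1.5, proj(p,[t[0],t[1],47])*1.5, proj(p,[491,-29.7,47])*1.5)
```

```text
mark4 [495.4 -29.6  46. ] mark5 [496.9 -49.7  46. ] r5 near corners [490.4 -42.6  47. ] [492.6 -54.3  47. ] far [515.2 -39.6  43. ] [516.2 -52.3  43. ]
marks exp [array([493.4, -29.2]), array([495.1, -49.2])]
tip [494.41002441 -29.34734403  61.14200381] [384.26889666  92.69798843] [384.26714625  72.75835345] [373.78630688  81.59032268]
```

```bash
python3 -m handwheel '-1 4 1 -2 -0.005 0 0; -1 4 2 0 0 0 0; -1 0 0 0 0 0 0'
python3 - <<'E'
from h import *
press(1.0,.42,(492.5,-29.3,50))
E
```

```text
clock: 62.6
eef_pos: [449.2, -93.9, 76.4]
tool_rot: [-1.569, 1.155, -2.145]
force: [-0.3, 0.5, 0.6]
width: 7.8
tip now [491.8 -28.6  52.2] TCP target [450.2 -94.6  74.6] az now 0.996
now [449.2 -93.9  76.4] w 7.8 F [-0.3  0.5  0.6] t 62.6
axes z [ 0.839 -0.544  0.001] x [-0.219 -0.339 -0.915]
shift [1.7 0.6 1.3]
rotvec [-0.004 -0.001 -0.004]
q [-0.69  1.07  1.06  2.03 -0.74  0.78  0.17]
```

```bash
python3 -m handwheel '-1 3 1 1 0 0 0; -1 2 1 0 0 0 0';python3 -m handwheel '-1 3 1 0 0 0 0; -1 3 1 0 0 0 0'
python3 - <<'E'
from h import *
press(1.0,.42,(492.5,-29.3,44))
E
```

```text
clock: 62.8
eef_pos: [449.5, -95.1, 71.3]
tool_rot: [-1.57, 1.154, -2.145]
force: [-3.4, -0.1, 4.1]
width: 7.7
clock: 63.0
eef_pos: [447.6, -96.4, 65.5]
tool_rot: [-1.574, 1.153, -2.15]
force: [-2.4, -1.1, 7.8]
width: 7.5
tip now [490.3 -31.2  41. ] TCP target [450.2 -94.6  68.6] az now 0.995
now [447.6 -96.4  65.5] w 7.5 F [-2.4 -1.1  7.8] t 63.0
axes z [ 0.838 -0.545 -0.001] x [-0.222 -0.34  -0.914]
shift [-4.   1.4  1.2]
rotvec [-0.005 -0.004 -0.002]
q [-0.68  1.08  1.04  2.03 -0.76  0.76  0.18]
```

```bash
python3 -m handwheel '-1 -9 -4 0 0 0 0; -1 -18 -8 0 0 0 0; -1 -27 -12 0 0 0 0; -1 0 0 0 0 0 0'
python3 - <<'E'
from h import *
press(1.0,.42,(492.5,-29.3,44))
snap('wrist','w44',1.5)
E
```

```text
clock: 63.4
eef_pos: [448.9, -96.6, 126.5]
tool_rot: [-1.569, 1.153, -2.146]
force: [0.4, -0.5, 0.7]
width: 7.6
tip now [491.7 -31.5 102.1] TCP target [450.2 -94.6  68.6] az now 0.994
now [448.9 -96.6 126.5] w 7.6 F [ 0.4 -0.5  0.7] t 63.4
axes z [ 0.838 -0.545  0.001] x [-0.221 -0.34  -0.914]
shift [52.  25.6 -0.1]
rotvec [-0.006 -0.002 -0.003]
q [-0.73  1.01  1.14  2.01 -0.66  0.87  0.15]
```

View pics/w44.png

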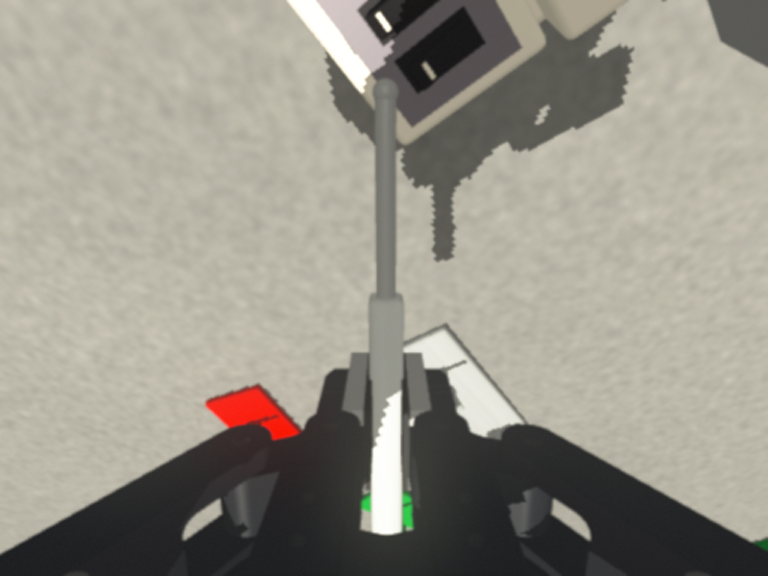

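```bash
python3 -m handwheel '-1 -30 -25 0 0 0 0.14; -1 -30 -20 0 0 0 0.14; -1 -20 -10 0 0 0 0.14; -1 0 0 0 -0.145 0 0; -1 0 0 0 -0.145 0 0; -1 0 0 0 -0.145 0 0; -1 0 0 0 -0.145 0 0; -1 0 0 0 0 0 0'
python3 - <<'E'
from h import *
to((480,-140,200),rot=down(.015));print(T()[2]['qpos'].round(2))
snap('wrist','w45',1.5); snap('top','t45',5,(220,160,340,280))
E
```

```text
clock: 64.25
eef_pos: [431.7, -122.1, 209.1]
tool_rot: [-2.863, 1.555, -2.834]
force: [-0.9, -0.0, 0.3]
width: 7.9
now [ 431.7 -122.1  209.1] w 7.9 F [-0.9 -0.   0.3] t 64.25
axes z [ 0.999  0.029 -0.016] x [-0.015 -0.005 -1.   ]
shift [  8.4 -19.2  47.9]
rotvec [ 0.014 -0.016  0.005]
[-0.4   0.55  0.9   2.09 -0.59  0.79  0.9 ]
```

View pics/w45.png

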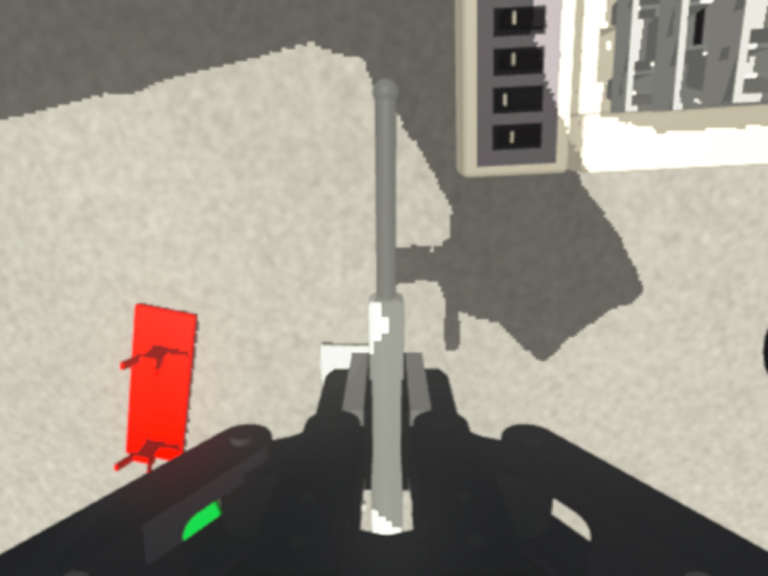

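View pics/t45.png

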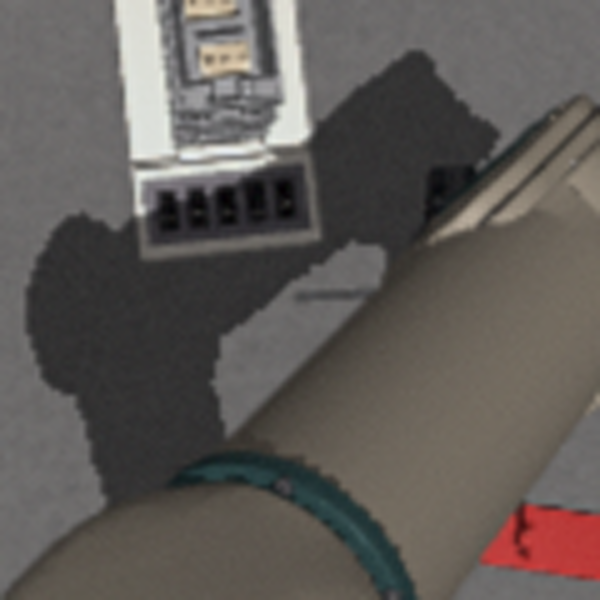

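Run:
```python
import cv2
im=cv2.imread('pics/w45_raw.png');cv2.imwrite('pics/c45.png',cv2.resize(im[0:120,295:395],None,fx=5,fy=5,interpolation=cv2.INTER_CUBIC))
im=cv2.imread('pics/t45_raw.png');cv2.imwrite('pics/d45.png',cv2.resize(im[190:215,245:290],None,fx=14,fy=14,interpolation=cv2.INTER_CUBIC))
```

```text
(no output)
```

View pics/c45.png

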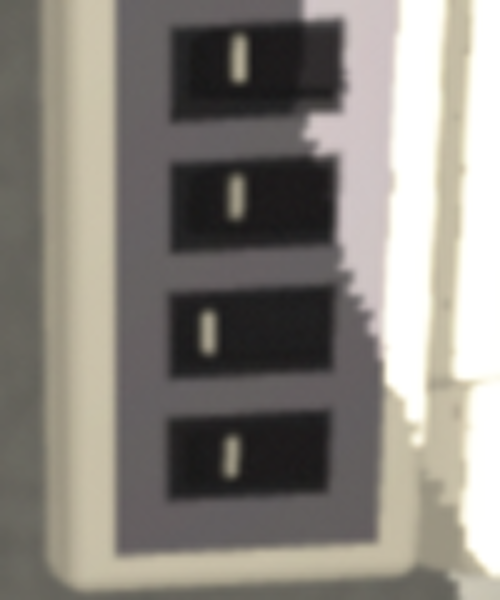

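View pics/d45.png

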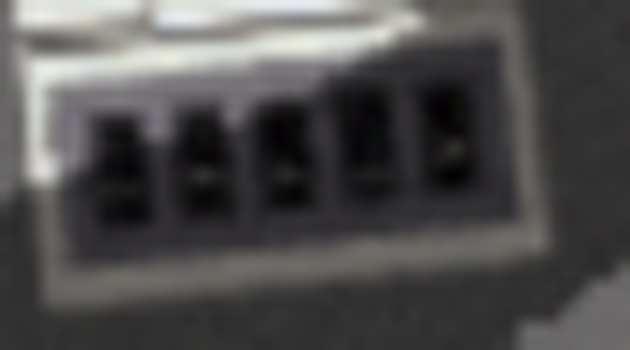

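```bash
python3 -m handwheel '-1 0 -40 -8 0.014 -0.016 0.005; -1 0 -40 -8 0 0 0; -1 10 -40 -8 0 0 0; -1 20 -8 -2 0 0 0; -1 20 0 0 0 0 0; -1 0 0 0 0 0 0'
python3 - <<'E'
from h import *
to((406.4,-250.8,80),rot=down(.015));print(T()[2]['qpos'].round(2))
E
```

```text
clock: 64.95
eef_pos: [408.7, -253.5, 155.4]
tool_rot: [-2.241, 1.567, -2.241]
force: [-0.2, 0.8, 0.0]
width: 7.9
now [ 408.7 -253.5  155.4] w 7.9 F [-0.2  0.8  0. ] t 64.95
axes z [ 1.    -0.    -0.003] x [-0.003 -0.003 -1.   ]
shift [75.4  3.  -2.1]
rotvec [-0.015 -0.003  0.003]
[-0.01  0.64  0.77  2.08 -0.7   0.7   1.22]
```

```bash
python3 -m handwheel '-1 25 3 -2 -0.015 -0.003 0.003; -1 30 0 -2 0 0 0; -1 20 0 0 0 0 0; -1 0 0 0 0 0 0; -1 0 0 0 0 0 0'
python3 - <<'E'
from h import *
to((406.4,-250.8,60),rot=down(.015));print(T()[2]['qpos'].round(2))
E
```

```text
clock: 65.45
eef_pos: [407.2, -250.7, 80.0]
tool_rot: [-1.062, 1.568, -1.052]
force: [-0.7, -0.0, 1.3]
width: 7.8
now [ 407.2 -250.7   80. ] w 7.8 F [-0.7 -0.   1.3] t 65.45
axes z [1.    0.01  0.002] x [ 0.002 -0.003 -1.   ]
shift [20.  -0.  -0.8]
rotvec [-0.005  0.002  0.003]
[ 0.11  0.74  0.59  2.13 -0.87  0.52  1.37]
```

```bash
python3 -m handwheel '-1 15 0 -1 -0.005 0.002 0.003; -1 15 0 0 0 0 0; -1 0 0 0 0 0 0; -1 0 0 0 0 0 0'
python3 - <<'E'
from h import *
to((406.4,-250.8,40),rot=down(.015));print(T()[2]['qpos'].round(2))
snap('wrist','w46',1.5)
E
```

```text
clock: 65.85
eef_pos: [410.1, -252.1, 54.2]
tool_rot: [-0.636, 1.563, -0.621]
force: [0.3, -0.2, 0.8]
width: 7.6
now [ 410.1 -252.1   54.2] w 7.6 F [ 0.3 -0.2  0.8] t 65.85
axes z [1.    0.015 0.006] x [ 0.006 -0.005 -1.   ]
shift [14.2  1.5 -3.8]
rotvec [0.    0.006 0.005]
[ 0.15  0.78  0.52  2.14 -0.93  0.45  1.43]
```

View pics/w46.png

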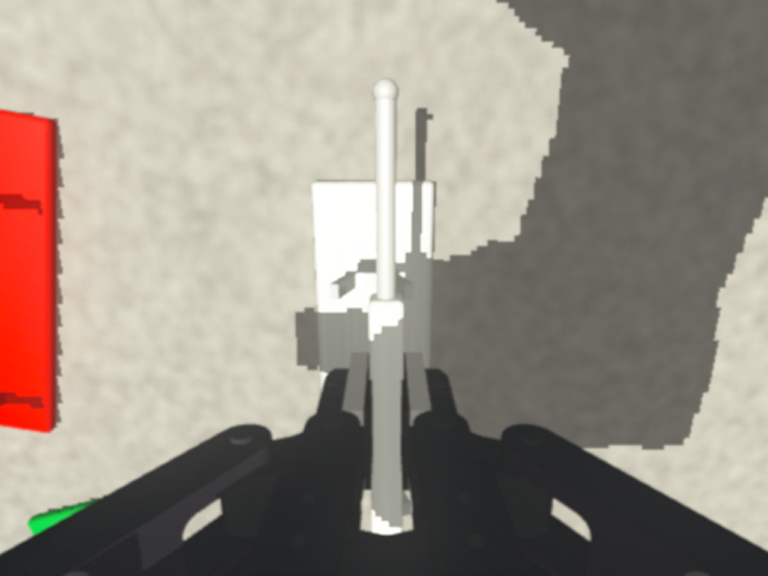

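```bash
python3 -m handwheel '-1 6 2 -4 0 0.006 0.005; -1 3 0 -1 0 0 0; -1 0 0 0 0 0 0; -1 0 0 0 0 0 0'
python3 - <<'E'
from h import *
to((406.4,-250.8,36),rot=down(.015))
E
```

```text
clock: 66.3
eef_pos: [405.9, -250.5, 46.6]
tool_rot: [-0.374, 1.568, -0.359]
force: [-0.6, 0.3, -0.0]
width: 7.8
now [ 405.9 -250.5   46.6] w 7.8 F [-0.6  0.3 -0. ] t 66.3
axes z [1.    0.016 0.003] x [ 0.003 -0.001 -1.   ]
shift [10.6 -0.3  0.5]
rotvec [0.001 0.003 0.001]
```

```bash
python3 -m handwheel '-1 6 0 0 0 0.003 0.001; -1 5 0 -1 0 0 0; -1 0 0 0 0 0 0'
python3 - <<'E'
from h import *
to((406.4,-250.8,22.5),rot=down(.015))
E
python3 -m handwheel '-1 4 0 0 0 0 0; -1 4 0 -1 0 0 0; -1 0 0 0 0 0 0'
python3 - <<'E'
from h import *
to((406.4,-250.8,22.5),rot=down(.015))
E
```

```text
clock: 66.6
eef_pos: [405.0, -250.6, 34.7]
tool_rot: [-2.881, 1.57, -2.865]
force: [-0.6, -0.2, -0.6]
width: 7.7
now [ 405.  -250.6   34.7] w 7.7 F [-0.6 -0.2 -0.6] t 66.6
axes z [ 1.     0.016 -0.   ] x [-0. -0. -1.]
shift [12.2 -0.2  1.4]
rotvec [ 0.001 -0.     0.   ]
clock: 66.9
eef_pos: [403.7, -250.7, 25.7]
tool_rot: [3.1, 1.57, 3.115]
force: [-0.2, -0.2, -0.3]
width: 7.4
now [ 403.7 -250.7   25.7] w 7.4 F [-0.2 -0.2 -0.3] t 66.9
axes z [ 1.     0.015 -0.001] x [-0.001  0.    -1.   ]
shift [ 3.2 -0.2  2.7]
rotvec [ 0.    -0.001 -0.   ]
```

```bash
python3 -m handwheel '-1 0 0 3 0 0 0; -1 2 0 0 0 0 0; -1 0 0 0 0 0 0'
python3 - <<'E'
from h import *
to((406.4,-250.8,22.5),rot=down(.015))
snap('wrist','w47',1.5)
E
```

```text
clock: 67.2
eef_pos: [406.9, -250.7, 23.5]
tool_rot: [2.971, 1.57, 2.986]
force: [-0.3, -0.3, -0.4]
width: 7.6
now [ 406.9 -250.7   23.5] w 7.6 F [-0.3 -0.3 -0.4] t 67.2
axes z [ 1.     0.015 -0.001] x [-0.001  0.    -1.   ]
shift [ 1.  -0.1 -0.5]
rotvec [ 0.    -0.001 -0.   ]
```

View pics/w47.png

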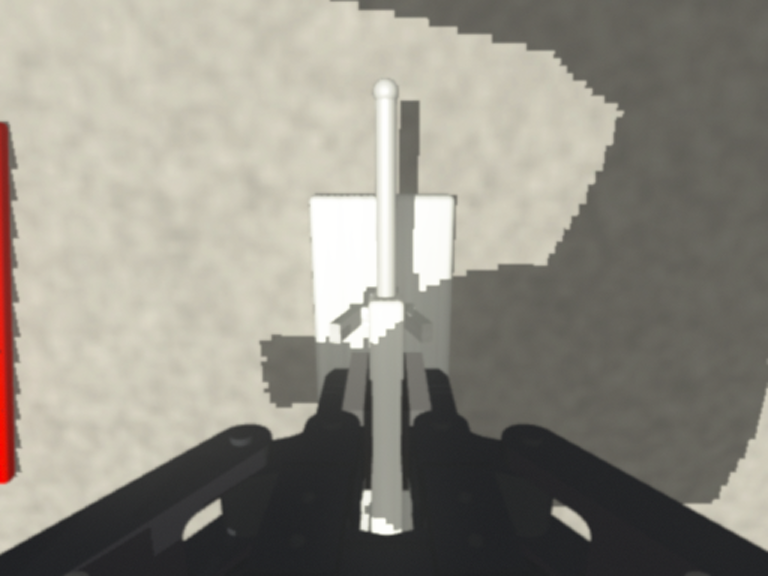

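Matches the pick-up view (w40). Lower ~1 mm, open to the pick-up width, withdraw.

```bash
python3 -m handwheel '-1 1 0 0 0 0 0; -1 1 0 0 0 0 0; -0.6 0 0 0 0 0 0; -0.3 0 0 0 0 0 0; 0 0 0 0 0 0 0; 0 0 0 0 0 0 0'; python3 -m handwheel '0 -15 0 0 0 0 0; 0 -35 0 0 0 0 0; 0 -40 0 0 0 0 0; 0 -40 0 0 0 0 0; 0 0 0 0 0 0 0'
python3 - <<'E'
from h import *
to((406.4,-250.8,22.5),rot=down(.015))
snap('wrist','w48',1.5); snap('scene','s48',4,(120,100,280,240)); snap('top','t48',4,(220,120,400,260))
E
```

```text
clock: 67.85
eef_pos: [407.2, -250.8, 22.0]
tool_rot: [-1.085, 1.57, -1.07]
force: [-1.5, -0.2, 0.6]
width: 42.8
clock: 68.35
eef_pos: [406.1, -251.0, 155.2]
tool_rot: [2.786, 1.567, 2.799]
force: [1.3, 0.4, -0.6]
width: 42.5
now [ 406.1 -251.   155.2] w 42.5 F [ 1.3  0.4 -0.6] t 68.35
axes z [ 1.     0.013 -0.004] x [-0.004  0.001 -1.   ]
shift [132.7   0.    0.8]
rotvec [-0.002 -0.004 -0.001]
```

View pics/w48.png

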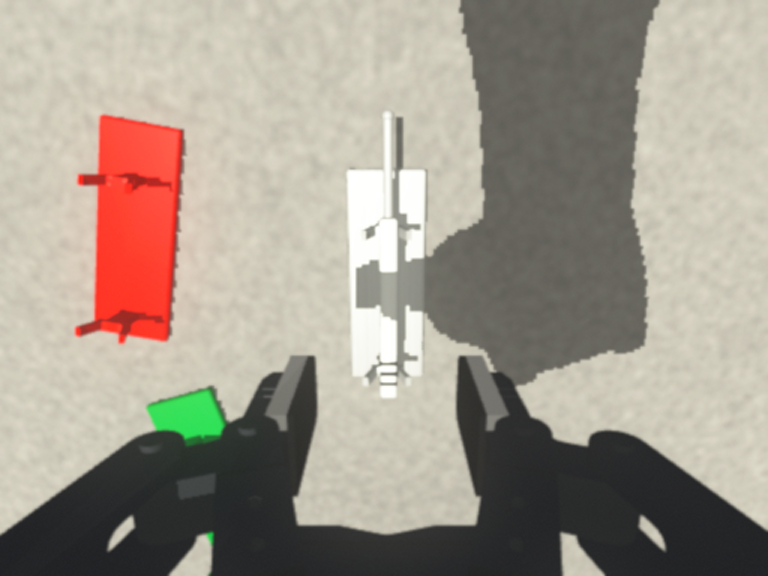

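View pics/s48.png

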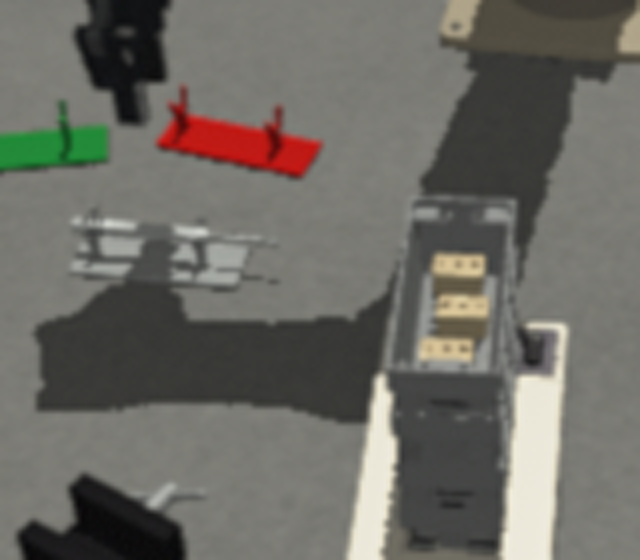

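```bash
python3 -m handwheel '0 -20 35 12 0 0 0; 0 -20 40 14 0 0 0; 0 -10 40 14 0 0 0; 0 0 30 10 0 0 0; 0 0 0 0 0 0 0; 0 0 0 0 0 0 0'
python3 - <<'E'
from h import *
to((480,-110,230),rot=down(.015))
im,p=snap('wrist','w49',1.5)
c=proj(p,[493,-9,45]).astype(int);print(c)
x0=max(c[0]-60,0);y0=max(c[1]-60,0)
cv2.imwrite('pics/c49.png',cv2.resize(im[y0:y0+120,x0:x0+130],None,fx=5,fy=5,interpolation=cv2.INTER_CUBIC))
a=cv2.imread('pics/top0.png');b,_=snap('top','t49')
cv2.imwrite('pics/cmp.png',np.vstack([a[60:260,80:400],b[60:260,80:400]]))
E
```

```text
clock: 69.1
eef_pos: [450.5, -99.0, 195.4]
tool_rot: [2.829, 1.545, 2.836]
force: [-0.1, -0.3, 0.2]
width: 42.6
now [450.5 -99.  195.4] w 42.6 F [-0.1 -0.3  0.2] t 69.1
axes z [ 1.     0.007 -0.024] x [-0.024  0.008 -1.   ]
shift [-35.4 -10.9  28.6]
rotvec [-0.008 -0.024 -0.008]
[316  68]
```

View pics/c49.png

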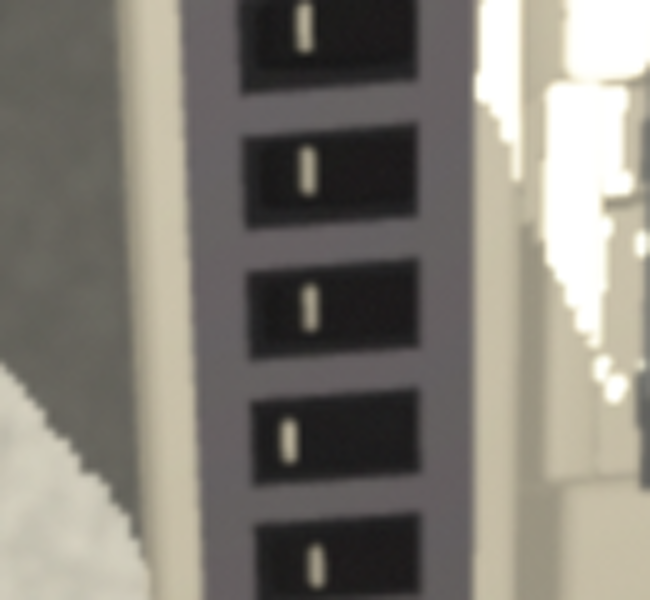

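View pics/cmp.png

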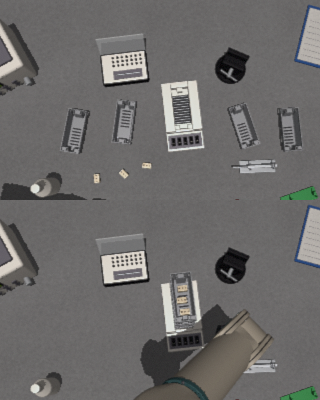

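```bash
python3 -c "
from cell import ctrl
print(ctrl.finish_job(), ctrl.read_state()['clock'])"
```

```text
the job is handed in; nothing more can be done
the job is handed in; nothing more can be done
```

The job is handed in at about 69 s on the clock. There were 4 trays and 3 blocks on the bench, so rocker 4 was the one to flip.

- **Stack:** All four trays are on the socket, each turned end for end against the one below. Each touched down about 40 mm higher than the last, so none nested. The top tray measured about 1 mm from the socket centre.
- **Blocks:** All three lie flat on the floor of the top tray, seen in the wrist and scene views after the last one was placed.
- **Rocker:** I pressed rocker 4's near end with the stylus tip until it met about 8 N. The close-up shows its mark shifted about 4 mm, which fits fully on. The other four look unchanged.
- **Stylus:** It is back in the notches of the grey cradle, tip the same way as before. The view at release matched the one at pick-up to within a few pixels.
- **Bystanders:** The vice, drill kit and rinse bottle look unmoved in the before/after top view, which I compared by eye only.

**Checks that fell short or disagreed:**
- One touchdown, on the second tray, gave a brief 56 N at the wrist, under the 120 N limit.
- The wrist camera disagreed with itself by 1–2 mm sideways when the tool was turned round, and I split the difference when placing.
- No rocker angle can be read, so "fully on" rests on the picture and the force.

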